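# Fit the gate lever and run beads into the tray

## Task

First push the wooden tray along its rails until it sits centred under the spout of the bead feeder. Then fit the loose lever fully down onto the flat-sided shaft of the feeder's gate, its arm pointing away from the chute, and swing the lever to open the gate all the way so that all three beads roll into the tray. Leave the lever on the shaft, and do not shift the other things on the table.

Things in the scene. Friction and masses are not known exactly. Their poses are not given: they have to be found in the camera images.
- feeder: Fixed dark-wood bead feeder, origin on the table below the chute's outlet edge. +y points up the chute to the back post, -y along the rails to the parked tray. Base board x -35..35, y -320..150 mm, 10 mm high. Chute 31 mm wide inside, walls outside at x = +-21, y 4..138, tops at z 157 mm. Spout in front of the outlet: cheek at x +29, baffle at y -79 mm, tops below z 133 mm.
- spout (a point): Centre of the spout's open mouth, at the feeder's x 0, y -36 mm, 72 mm above the table; about 57 x 72 mm. Axes as the feeder's.
- tray (a joint): Travel of the tray along the feeder's +y (m): 0 = parked at the far end of the rails, 0.16 = centred under the spout, 0.20 = end stop (40 mm too far). Stays where it is left; sliding takes about 1.5 N.
- tray_floor (a point): Centre of the inner floor of the open wooden tray, 20 mm above the table. Tray outside 90 (x) x 130 (y) x 48 mm, walls 5 mm, rim 63 mm above the table. Axes as the feeder's.
- push_block (a point): Centre of the upright wooden block that stands on a tongue off the tray's outer (-y) end, 45 mm above the table. Block 50 (x) x 12 (y) x 52 mm, its top 71 mm above the table. It can be pushed towards +y on its outer face, or pinched from above across y. Axes as the feeder's.
- lever_hub (a point): Centre of the loose metal lever's hub, half-way up: 36 (x) x 32 (y) x 34 mm high, with a chamfered through hole 23 (x) x 13 (y) mm; lies with the hole upright, this point 17 mm above the table. +x points along the arm to the handle. Arm 16 mm wide, 7 to 17 mm above the underside. About 0.28 kg. Grip the hub across its y.
- lever_arm (a point): Root of the lever's arm, 25 mm along the lever's +x from the hub's centre and 12 mm above the underside. At the arm's other end, 90 mm along +x from the hub's centre, stands the upright round wooden handle, 20 mm in diameter, from 17 to 83 mm above the hub's underside.
- gate (a joint): Angle of the gate shaft (rad): 0 = shut, 1.57 = fully open (stop). It grows clockwise seen from above. Starts shut or a crack open (0 to 0.08). Stays where it is left; turning takes about 0.1 N m.
- seat (a point): Centre of the top of the shaft's collar (34 mm wide), 132 mm up, at the feeder's x -50, y -3, where the lever's underside rests. Above it the vertical steel shaft is a flat tongue 20 (x) by 10 (y) mm, 41 mm tall, top 5 mm rounded; 1.5 mm play to the hub each side. Turns with the gate: leaf along -x, so the fitted lever's +x lies along this +x (reversed, it strikes the chute). Gate shut: +x = feeder's -x.
- bead0: Wooden ball bead, 28 mm in diameter, origin at its centre; lies in the chute, number 1 up from the gate. Mass about 12 g.
- bead1: Wooden ball bead, 28 mm in diameter, origin at its centre; lies in the chute, number 2 up from the gate. Mass about 12 g.
- bead2: Wooden ball bead, 28 mm in diameter, origin at its centre; lies in the chute, number 3 up from the gate. Mass about 12 g.
- jar: Bystander: closed jar, 60 mm in diameter, 85 mm tall, origin under its centre.
- spool: Bystander: empty wooden spool, 48 mm in diameter, 50 mm tall, origin under its centre.
- tape: Bystander: roll of paper tape lying flat, 90 mm in diameter, 22 mm high, origin under its centre.
- mug: Bystander: white mug, 80 mm in diameter, 90 mm tall, handle at its +y, origin under its centre.
- bowl: Bystander: wooden bowl, 110 mm in diameter, 45 mm tall, origin under its centre.
- cushion: Bystander: cork block 70 x 55 x 30 mm, origin under its centre.
Mind the look-alikes: they are no part of the job. Leave any blue, orange or purple look-alike of the part that bears lever_hub alone.

How it is judged:
By the outcome, as a careful person would: the job done as asked, in the order asked, and still so for the second after the job is handed in, with the robot touching nothing.
It also fails if it takes over 67 s, if anything falls off the work surface, if the arm or the gripper's body presses on something with over 40 N, if the wrist force passes 120 N, or if a joint passes its speed limit or range.

## Robot

A 7-joint arm with a two-finger parallel gripper is mounted at the origin on the work surface. World frame = base frame: x ahead of the robot, y to its left, z up, the work surface at z = 0. Lengths are in m, angles in rad, forces in N, time in s.
With the tool pointing down it reaches from about 0.4 to 0.85 m from the base axis. Payload 4.5 kg.
Tool frame: the origin (TCP) lies at the very end of the fingers, on their centre line; the grasp point (between the pads) lies 19 mm behind it; z points along the fingers, y is the direction in which the jaws open and shut (so a half turn about z gives the same grasp; the last joint's range is limited). The gripper opens to 88 mm and grips with 3 to 60 N. Pads are 18 mm wide; open, the fingers measure 123 mm over their backs; the gripper's body (75 mm by 187 mm) begins 45 mm behind the grasp point.
Start: joints at [-1.205, 0.689, -0.195, 1.565, 0.157, 0.902, -0.215], TCP at [0.204, 0.591, 0.239] pointing down, gripper open.
Joint ranges: [-3.01, 3.01], [-0.46, 2.08], [-1.47, 1.51], [0.13, 2.56], [-1, 4.14], [0.04, 2.09], [-2.66, 2.66]. Speed limits (rad/s): [2.57, 2.57, 3.14, 3.14, 3.14, 3.14, 3.14].

## Interface

Orientations are given as a unit quaternion [w, x, y, z].
In Python, from rig import sense, get_image, job_done, boxes_of, mark_of gives the robot as it stands.
- The arm moves only by the tool jog_arm, never from a script. Its argument "deltas" is a list of rows, each an object with "linear": the shift along the tool's x, y, z in cm, a list of three; "twist": the turn about the tool's z in rad; "gripper": the gripper command: -1 is fully open, 1 is shut, values between are in proportion. In form: [{"linear": [tx, ty, tz], "twist": twist, "gripper": gripper}, ...]. A call has 1 to 20 rows; each row shifts and turns the pose as measured when the row begins, along the tool's axes as they then stand; what a row does not reach is not made up. A row lasts 1/10 s, in which the tool goes at most 50 mm and 8.59 degrees, less where a joint would pass 70% of its speed; a pose out of reach is approached as far as the arm can. A call with a gripper value outside its range is refused whole. The fingers move at their own pace and stop on an object; "force" is the grip in N (left out, the last holds). Time passes only in rows, so rows that do not move let the fingers close. It gives the time, the measured TCP pose, the force and the opening at its end, in the units of the state.
- sense(): the state, without advancing time (a new reading comes with each control period).
- get_image(name): name is "scene" or "side" or "wrist"; returns a dict with "pixels" (384x512x3 uint8, red, green, blue), "camera_matrix" (3x3 intrinsics, pixels), "xyz" and "rotation" of the camera in the world; the wrist camera has in their place "tool_from_camera" (4x4, takes a point from camera to tool coordinates, whose origin is the TCP and whose axes are the flange's). Camera axes: x right, y down, z forward; pixel columns grow to the right and rows downward; lengths in m; the calibration is good to about 2 mm. A picture is of the moment at which its call begins: read the wrist's pose just before it. There is no depth.
- job_done(): hands the job in, once; it reports no verdict.
Trained networks look in the newest picture that a camera, given by its name, has taken for a name from the list of things; names that differ only in an ending like _2 or _b are one class to them, and where a whole thing is asked for, a point or a joint stands for the part that bears it (a point fixed in the world has none). Each returns a list of dicts, best first, with "conf" (0 to 1); they miss things now and then, are a little off and sometimes report something else, mostly with a low value. They report only what shows in the picture. A call takes as long as a camera call. They do not tell look-alikes from the thing itself.
- boxes_of(camera, query): "location" ([column, row] in pixels, amid what is visible of it).
- mark_of(camera, query): "location" ([column, row] in pixels: a listed point, or the origin of a listed thing).
The state is a dict: "time_s": time; "qpos": joint angles; "joint_velocities": joint speeds; "joint_torque": joint torques, N m; "tcp_pos": TCP position; "orientation": TCP orientation; "wrist_force": force on the tool from outside, world axes, zero at the start; "moment": the same for the moment, N m; "opening": finger opening in m.
Only numpy, scipy, OpenCV 4.12 (cv2) and the standard library are available. Lean on these libraries where they do the work, as an engineer would, in place of code of your own. Each camera call takes 0.05 s, during which the arm holds its last target.

## Working session

There is one attempt and no reset: what is moved stays moved. The work goes in short steps, Python scripts to look and compute and a tool call to move; the robot and the scene stay as the last step left them, time stands still between calls to the robot, and variables do not carry over. Pictures are saved under pics/ and viewed, and the job is handed in when it is done.

Besides the shell and the picture viewer there is one more tool, called after "Call:" as name([rows], argument=value, ...), one row to a line, values as JSON. jog_arm: Moves the arm, as the interface text tells. Its arguments: {"type":"object","properties":{"deltas":{"type":"array","items":{"type":"object","properties":{"linear":{"type":"array","items":{"type":"number"}},"twist":{"type":"number"},"gripper":{"type":"number"}}}},"force":{"type":"number"}},"required":["deltas"]}

```bash
mkdir -p pics; ls
cat > h.py <<'E'
import numpy as np, cv2
from rig import sense, get_image, job_done, boxes_of, mark_of
from scipy.spatial.transform import Rotation as R
def cam(im, s=None):
    if 'xyz' in im:
        r=np.array(im['rotation']); 
        if r.shape!=(3,3): r=R.from_quat(np.roll(r,-1)).as_matrix()
        return np.array(im['camera_matrix']),r,np.array(im['xyz'])
    T=np.array(im['tool_from_camera']); q=np.array(s['orientation'])
    Rt=R.from_quat(np.roll(q,-1)).as_matrix()
    return np.array(im['camera_matrix']),Rt@T[:3,:3],Rt@T[:3,3]+np.array(s['tcp_pos'])
def ray(c,px):
    K,r,o=c; d=r@np.linalg.solve(K,[px[0],px[1],1.]); return o,d/np.linalg.norm(d)
def onz(c,px,z):
    o,d=ray(c,px); return o+d*(z-o[2])/d[2]
def proj(c,p):
    K,r,o=c; v=K@(r.T@(np.array(p)-o)); return v[:2]/v[2]
def tri(rs):
    A=np.zeros((3,3));b=np.zeros(3)
    for o,d in rs:
        P=np.eye(3)-np.outer(d,d);A+=P;b+=P@o
    p=np.linalg.solve(A,b); return p,[float(np.linalg.norm((np.eye(3)-np.outer(d,d))@(p-o))) for o,d in rs]
def save(im,n,crop=None,f=1):
    a=im['pixels'][:,:,::-1]
    if crop: a=a[crop[1]:crop[3],crop[0]:crop[2]]
    cv2.imwrite('pics/'+n+'.png',cv2.resize(a,None,fx=f,fy=f,interpolation=cv2.INTER_CUBIC))
E
python3 - <<'E'
from h import *
s=sense();print(s)
names="feeder spout tray tray_floor push_block lever_hub lever_arm seat gate bead0 jar spool tape mug bowl cushion".split()
for c in ['scene','side','wrist']:
    im=get_image(c);save(im,c+'0',f=1.5)
    C=cam(im,s)
    print(c,C[2],C[1][:,2], im['camera_matrix'])
    for n in names:
        try:
            print(n,[(np.round(d['location']).tolist(),round(d['conf'],2)) for d in mark_of(c,n)])
        except Exception as e: print(n,e)
print(sense()['time_s'])
E
```

```text
pics
{'time_s': 0.0, 'qpos': array([-1.20519799,  0.68995999, -0.19453184,  1.5663356 ,  0.15733543,
        0.90249242, -0.21511976]), 'joint_velocities': array([-2.33608642e-04,  3.62680944e-04,  7.77252963e-07,  5.25378133e-04,
        2.33773586e-03, -3.78727004e-04,  3.70801059e-04]), 'joint_torque': array([ 8.88958566e-04, -5.27573669e+01, -1.26713030e+00, -1.53426307e+01,
       -5.27948211e-02,  6.65924745e-03,  1.85164222e-04]), 'tcp_pos': array([0.20343247, 0.59030577, 0.23792771]), 'orientation': array([-7.49098759e-05,  1.65090152e-01,  9.86278071e-01, -8.96278299e-04]), 'wrist_force': array([-0.95207623,  0.79224873,  0.20626479]), 'moment': array([-0.01593489,  0.00524154, -0.02664075]), 'opening': 0.08808694915851861}
scene [ 1.00422695 -0.52151654  0.99285113] [-0.44174271  0.45678819 -0.77214501] [[362.97489828   0.         254.65346904]
 [  0.         362.97489828 193.05803302]
 [  0.           0.           1.        ]]
feeder [([294.0, 206.0], 0.68)]
spout [([291.0, 200.0], 0.97), ([284.0, 170.0], 0.29)]
tray it knows: bead, bowl, cushion, feeder, jar, lever_arm, l
[... 1998 characters left out ...]
268.0, 146.0], 0.81)]
cushion [([366.0, 289.0], 0.83), ([287.0, 211.0], 0.7)]
wrist [0.13263047 0.61403433 0.38415227] [ 0.27358833 -0.09821337 -0.9568195 ] [[274.23539924   0.         253.16364933]
 [  0.         274.23539924 195.20440799]
 [  0.           0.           1.        ]]
feeder []
spout []
tray it knows: bead, bowl, cushion, feeder, jar, lever_arm, lever_hub, mug, push_block, seat, spool, spout, tape, tray_floor
tray_floor []
push_block []
lever_hub []
lever_arm []
seat []
gate it knows: bead, bowl, cushion, feeder, jar, lever_arm, lever_hub, mug, push_block, seat, spool, spout, tape, tray_floor
bead0 []
jar []
spool []
tape [([174.0, 343.0], 0.72)]
mug []
bowl []
cushion []
2.25
```

Run:
```python
from h import *
a=get_image('scene');b=get_image('side')
import pickle;pickle.dump((a,b),open('im.pkl','wb'))
A=cam(a);B=cam(b)
for n,p,q,z in [('push',(232,255),(310,233),.045),('floor',(257,234),(287,212),.02),('spout',(291,200),(258,175),.072),('seat',(284,173),(243,163),.132),('feeder',(294,206),(250,186),0),('jar',(308,248),(300,183),0),('bowl',(360,213),(268,146),0),('spool',(155,273),(314,315),0),('tape',(309,156),(188,162),0),('mug',(349,162),(213,135),0),('cush',(181,317),(366,289),0)]:
    print(n,tri([ray(A,p),ray(B,q)])[0].round(4),onz(A,p,z).round(4),onz(B,q,z).round(4))
for p in [(127,225),(199,238),(248,200),(255,179),(250,148)]: print('scene hub',p,onz(A,p,.017).round(3))
for p in [(212,205),(242,340),(281,266),(160,205),(186,157),(240,213)]: print('side hub',p,onz(B,p,.017).round(3))
```

```text
push [ 0.5787 -0.1803  0.0432] [ 0.579  -0.1785  0.045 ] [ 0.5775 -0.1836  0.045 ]
floor [ 0.5765 -0.0708  0.0329] [ 0.5701 -0.0619  0.02  ] [ 0.583  -0.0664  0.02  ]
spout [0.5775 0.0913 0.0626] [0.5822 0.084  0.072 ] [0.5726 0.0852 0.072 ]
seat [0.5266 0.1061 0.14  ] [0.5216 0.1135 0.132 ] [0.5306 0.1114 0.132 ]
feeder [ 0.5664  0.128  -0.0181] [0.5737 0.1185 0.    ] [0.5572 0.1125 0.    ]
jar [7.13e-01 2.11e-02 4.00e-04] [0.7128 0.0214 0.    ] [0.7132 0.0211 0.    ]
bowl [ 0.7491  0.2649 -0.0194] [ 0.7538  0.251  -0.    ] [0.7357 0.2467 0.    ]
spool [ 0.4368 -0.3686 -0.0017] [ 0.4371 -0.3651  0.    ] [ 0.4362 -0.3728  0.    ]
tape [ 0.4413  0.3741 -0.0286] [0.4584 0.3453 0.    ] [ 0.4316  0.3499 -0.    ]
mug [0.5886 0.426  0.0024] [ 0.5882  0.4259 -0.    ] [ 0.5903  0.4311 -0.    ]
cush [ 0.6024 -0.3986  0.0093] [ 0.5983 -0.3949  0.    ] [ 0.6074 -0.3995  0.    ]
scene hub (127, 225) [ 0.241 -0.329  0.017]
scene hub (199, 238) [ 0.447 -0.199  0.017]
scene hub (248, 200) [0.451 0.018 0.017]
scene hub (255, 179) [0.401 0.104 0.017]
scene hub (250, 148) [0.276 0.206 0.017]
side hub (212, 205) [0.395 0.103 0.017]
side hub (242, 340) [ 0.236 -0.322  0.017]
side hub (281, 266) [ 0.447 -0.211  0.017]
side hub (160, 205) [0.251 0.204 0.017]
side hub (186, 157) [0.432 0.362 0.017]
side hub (240, 213) [0.455 0.021 0.017]
```

```bash
python3 - <<'E'
import pickle;from h import *
a,b=pickle.load(open('im.pkl','rb'))
save(a,'sc_c',(200,140,340,280),5);save(b,'si_c',(200,120,340,260),5)
E
python3 - <<'E'
import pickle;from h import *
from scipy.optimize import least_squares
a,b=pickle.load(open('im.pkl','rb'));A=cam(a);B=cam(b)
S=lambda u,v:(200+u/5,140+v/5); D=lambda u,v:(200+u/5,120+v/5)
F=[(A,S(112,607),(-35,-320,10)),(A,S(192,666),(35,-320,10)),(A,S(628,218),(35,150,10)),
(B,D(533,632),(-35,-320,10)),(B,D(612,580),(35,-320,10)),(B,D(105,218),(-35,150,10)),
(A,(284,173),(-50,-3,132)),(B,(243,163),(-50,-3,132))]
T=[(A,S(165,487),(-45,-261,63)),(A,S(275,572),(45,-261,63)),(A,S(410,430),(45,-131,63)),(A,S(303,355),(-45,-131,63)),
(B,D(562,463),(45,-261,63)),(B,D(462,545),(-45,-261,63)),(B,D(328,403),(-45,-131,63)),(B,D(427,345),(45,-131,63))]
def w(p,m,t=0):
    c,s=np.cos(p[2]),np.sin(p[2]); x,y,z=np.array(m)/1000; y+=t
    return np.array([p[0]+c*x-s*y,p[1]+s*x+c*y,z])
f=lambda p:np.concatenate([proj(c,w(p,m))-u for c,u,m in F]+[proj(c,w(p,m,p[3]))-u for c,u,m in T])
r=least_squares(f,[.577,.12,0,0],loss='soft_l1');print(r.x.round(4));print(r.fun.reshape(-1,2).round(1))
p=r.x
for n,m in [('seat',(-50,-3,132)),('spout',(0,-36,72)),('blk face',(0,-313,45)),('dst face',(0,-153,45))]: print(n,w(p,m).round(4))
L=[(A,(127+0,0),0)]
# lever: hub triang and arm; handle top crop
print('hub',tri([ray(A,(248,200)),ray(B,(240,213))]))
print('handle top',tri([ray(A,S(98,273)),ray(B,D(213,537))]))
print('handle base',onz(A,S(105,338),.017),onz(B,D(215,605),.017))
print('hub top',onz(A,S(232,285),.034),onz(B,D(200,466),.034))
import json;json.dump(list(p),open('feeder.json','w'))
E
```

```text
[0.5712 0.1195 0.0572 0.0011]
[[-1.  -0.6]
 [ 0.   1.3]
 [ 1.3  0. ]
 [ 0.3  0.6]
 [ 0.7 -0.8]
 [-0.6 -1.2]
 [ 0.  -0. ]
 [-2.7  0.7]
 [-1.3 -0.6]
 [-0.8 -0.5]
 [-0.3 -0.1]
 [-1.1 -0.4]
 [ 1.7 -1.1]
 [ 0.3 -2.9]
 [ 0.  -0.6]
 [ 1.1 -1.9]]
seat [0.5215 0.1137 0.132 ]
spout [0.5733 0.0836 0.072 ]
blk face [ 0.5891 -0.193   0.045 ]
dst face [ 0.58   -0.0332  0.045 ]
hub (array([0.45290326, 0.01666159, 0.02110949]), [0.0010192431640476162, 0.0010192431640475084])
handle top (array([ 0.40669927, -0.06841849,  0.08183989]), [0.0020567139165342425, 0.002056713916534336])
handle base [ 0.40848661 -0.06868936  0.017     ] [ 0.40257388 -0.07572625  0.017     ]
hub top [0.447575   0.01382972 0.034     ] [0.44759337 0.00882079 0.034     ]
```

```bash
cat > plan.py <<'E'
from h import *
import sys,json
def plan(tgt,yang,n,wp=None):
    "rows to get tcp to tgt with tool-y at angle yang (mod pi), n rows"
    s=sense();p=np.array(s['tcp_pos']);Rt=R.from_quat(np.roll(s['orientation'],-1)).as_matrix()
    a=np.arctan2(Rt[1,1],Rt[0,1]); d=(a-yang+np.pi/2)%np.pi-np.pi/2  # cw twist
    d_=d/n; D=(np.array(tgt)-p)/n
    for k in range(n):
        ak=a-d_*k
        ty=np.array([np.cos(ak),np.sin(ak),0]);tz=np.array([0,0,-1.]);tx=np.cross(ty,tz)
        print([round(100*float(D@v),2) for v in (tx,ty,tz)],round(d_,3))
    print('q7',s['qpos'][6],'t',s['time_s'],'yang',a,'twist',d,'pos',p,'tilt',Rt[:,2].round(3))
E
python3 -c "
from plan import *
plan([.591,-.232,.238],.0572,20)"
```

```text
[-3.17, -3.26, 0.0] 0.059
[-3.36, -3.07, 0.0] 0.059
[-3.53, -2.86, 0.0] 0.059
[-3.7, -2.65, 0.0] 0.059
[-3.85, -2.43, 0.0] 0.059
[-3.98, -2.19, 0.0] 0.059
[-4.11, -1.96, 0.0] 0.059
[-4.21, -1.71, 0.0] 0.059
[-4.31, -1.46, 0.0] 0.059
[-4.39, -1.2, 0.0] 0.059
[-4.45, -0.94, 0.0] 0.059
[-4.5, -0.68, 0.0] 0.059
[-4.53, -0.41, 0.0] 0.059
[-4.55, -0.14, 0.0] 0.059
[-4.55, 0.13, 0.0] 0.059
[-4.53, 0.4, 0.0] 0.059
[-4.5, 0.66, 0.0] 0.059
[-4.45, 0.93, 0.0] 0.059
[-4.39, 1.19, 0.0] 0.059
[-4.31, 1.45, 0.0] 0.059
q7 -0.21509569810238333 t 2.35 yang 1.2390736422772046 twist 1.1818736422772047 pos [0.20354298 0.59095171 0.23874051] tilt [-0.  0. -1.]
```

Call:
jog_arm([
  {"linear": [-3.2, -3.3, 0], "twist": 0.06, "gripper": 1},
  {"linear": [-3.4, -3.1, 0], "twist": 0.06, "gripper": 1},
  {"linear": [-3.5, -2.9, 0], "twist": 0.06, "gripper": 1},
  {"linear": [-3.7, -2.7, 0], "twist": 0.06, "gripper": 1},
  {"linear": [-3.9, -2.4, 0], "twist": 0.06, "gripper": 1},
  {"linear": [-4.0, -2.2, 0], "twist": 0.06, "gripper": 1},
  {"linear": [-4.1, -2.0, 0], "twist": 0.06, "gripper": 1},
  {"linear": [-4.2, -1.7, 0], "twist": 0.06, "gripper": 1},
  {"linear": [-4.3, -1.5, 0], "twist": 0.06, "gripper": 1},
  {"linear": [-4.4, -1.2, 0], "twist": 0.06, "gripper": 1},
  {"linear": [-4.5, -0.9, 0], "twist": 0.06, "gripper": 1},
  {"linear": [-4.5, -0.7, 0], "twist": 0.06, "gripper": 1},
  {"linear": [-4.5, -0.4, 0], "twist": 0.06, "gripper": 1},
  {"linear": [-4.5, -0.1, 0], "twist": 0.06, "gripper": 1},
  {"linear": [-4.5, 0.1, 0], "twist": 0.06, "gripper": 1},
  {"linear": [-4.5, 0.4, 0], "twist": 0.06, "gripper": 1},
  {"linear": [-4.5, 0.7, 0], "twist": 0.06, "gripper": 1},
], force=20)

```text
time_s: 4.05
tcp_pos: [0.5288, -0.133, 0.2348]
orientation: [-0.002, 0.636, 0.772, 0.008]
wrist_force: [1.2, -0.1, -0.2]
opening: 0.0005
```

```bash
python3 -c "
from plan import *
plan([.591,-.235,.238],.0572,5)"
```

```text
[-2.24, 0.83, -0.06] 0.027
[-2.22, 0.89, -0.06] 0.027
[-2.19, 0.95, -0.06] 0.027
[-2.16, 1.01, -0.06] 0.027
[-2.14, 1.07, -0.06] 0.027
q7 0.3762530467735494 t 4.05 yang 0.1919183671865329 twist 0.13471836718653285 pos [ 0.52883422 -0.13302673  0.23482434] tilt [ 0.008  0.015 -1.   ]
```

Call:
jog_arm([
  {"linear": [-2.8, 1.0, 0], "twist": 0.035, "gripper": 1},
  {"linear": [-2.8, 1.1, 0], "twist": 0.035, "gripper": 1},
  {"linear": [-2.8, 1.3, 0], "twist": 0.035, "gripper": 1},
  {"linear": [-2.6, 1.3, 0], "twist": 0.03, "gripper": 1},
  {"linear": [0, 0, 3.5], "gripper": 1},
  {"linear": [0, 0, 4], "gripper": 1},
  {"linear": [0, 0, 4], "gripper": 1},
])

```text
$.deltas[4]: bad value
```

```bash
python3 -c "
from plan import *
plan([.591,-.235,.04],.0572,3)
im=get_image('side');save(im,'p1',(200,120,340,260),4)
im=get_image('scene');save(im,'p2',(200,140,340,280),4)"
```

```text
[-3.73, 1.39, 6.49] 0.045
[-3.67, 1.55, 6.49] 0.045
[-3.59, 1.71, 6.49] 0.045
q7 0.3762530467735494 t 4.05 yang 0.1919183671865329 twist 0.13471836718653285 pos [ 0.52883422 -0.13302673  0.23482434] tilt [ 0.008  0.015 -1.   ]
```

Nothing has moved yet; the move was refused because rows need a twist value. Both views show the tray parked and the arm hovering above it.

Call:
jog_arm([
  {"linear": [-2.8, 1.0, 0], "twist": 0.035, "gripper": 1},
  {"linear": [-2.8, 1.1, 0], "twist": 0.035, "gripper": 1},
  {"linear": [-2.8, 1.3, 0], "twist": 0.035, "gripper": 1},
  {"linear": [-2.6, 1.3, 0], "twist": 0.03, "gripper": 1},
  {"linear": [0, 0, 3.5], "twist": 0, "gripper": 1},
  {"linear": [0, 0, 4], "twist": 0, "gripper": 1},
  {"linear": [0, 0, 4], "twist": 0, "gripper": 1},
])

```text
time_s: 4.85
tcp_pos: [0.6002, -0.2442, 0.1224]
orientation: [0.007, 0.691, 0.723, 0.011]
wrist_force: [0.3, -0.8, -1.2]
opening: 0.0003
```

```bash
python3 -c "
from plan import *
plan([.591,-.235,.04],.0572,3)
"
```

```text
[0.32, -0.29, 2.75] -0.004
[0.32, -0.29, 2.75] -0.004
[0.32, -0.29, 2.75] -0.004
q7 0.4101688917810666 t 4.85 yang 0.045896317694649295 twist -0.011303682305350726 pos [ 0.6002415  -0.2441613   0.12239962] tilt [ 0.026  0.006 -1.   ]
```

Call:
jog_arm([
  {"linear": [0, 0, 2.8], "twist": 0, "gripper": 1},
  {"linear": [0, 0, 2.8], "twist": 0, "gripper": 1},
  {"linear": [0, -0.7, 2.0], "twist": 0, "gripper": 1},
  {"linear": [0.5, 0, 0.5], "twist": 0, "gripper": 1},
])

```text
time_s: 5.25
tcp_pos: [0.5918, -0.2341, 0.033]
orientation: [0.002, 0.689, 0.724, 0.01]
wrist_force: [-1.1, 0.4, -0.4]
opening: 0.0003
```

```bash
python3 -c "
from plan import *
plan([.591,-.235,.04],.0572,3)
im=get_image('side');save(im,'p3',(220,150,340,270),4)
im=get_image('scene');save(im,'p4',(200,160,340,280),4)"
```

```text
[-0.03, -0.03, -0.23] -0.003
[-0.03, -0.03, -0.23] -0.003
[-0.03, -0.03, -0.23] -0.003
q7 0.40861470594653804 t 5.25 yang 0.049122042597931743 twist -0.008077957402068181 pos [ 0.59182702 -0.23406502  0.03304988] tilt [ 0.018  0.012 -1.   ]
```

Call:
jog_arm([
  {"linear": [1.0, 0, -0.5], "twist": 0, "gripper": 1},
  {"linear": [1.5, 0, 0], "twist": 0, "gripper": 1},
  {"linear": [1.5, 0, 0], "twist": 0, "gripper": 1},
  {"linear": [2, 0, 0], "twist": 0, "gripper": 1},
  {"linear": [2, 0, 0], "twist": 0, "gripper": 1},
  {"linear": [2, 0, 0], "twist": 0, "gripper": 1},
  {"linear": [2, 0, 0], "twist": 0, "gripper": 1},
  {"linear": [2, 0, 0], "twist": 0, "gripper": 1},
  {"linear": [1.5, 0, 0], "twist": 0, "gripper": 1},
  {"linear": [1, 0, 0], "twist": 0, "gripper": 1},
  {"linear": [0.5, 0, 0], "twist": 0, "gripper": 1},
  {"linear": [0, 0, 0], "twist": 0, "gripper": 1},
])

```text
time_s: 6.55
tcp_pos: [0.5894, -0.0478, 0.0521]
orientation: [0.011, 0.686, 0.728, 0.015]
wrist_force: [-0.2, 0.2, -0.0]
opening: 0.0005
```

```bash
python3 -c "
from plan import *
plan([.58,-.043,.04],.0572,3)
im=get_image('side');save(im,'p5',(200,120,340,260),5);pb=im
im=get_image('scene');save(im,'p6',(200,140,340,280),5)
import pickle;pickle.dump((im,pb),open('im2.pkl','wb'))
print(mark_of('side','push_block'),mark_of('side','tray_floor'));print(mark_of('scene','push_block'),mark_of('scene','tray_floor'))"
```

```text
[0.18, -0.3, 0.4] 0.001
[0.18, -0.3, 0.4] 0.001
[0.18, -0.3, 0.4] 0.001
q7 0.19271442104713965 t 6.55 yang 0.0591817921042021 twist 0.001981792104202018 pos [ 0.58936959 -0.04782391  0.05213304] tilt [ 0.037  0.007 -0.999]
[{'location': [278.8, 206.0], 'conf': 0.78}] [{'location': [259.1, 186.6], 'conf': 0.76}]
[{'location': [260.4, 226.7], 'conf': 0.83}] [{'location': [287.1, 208.2], 'conf': 0.59}]
```

Run:
```python
import pickle;from h import *
a,b=pickle.load(open('im2.pkl','rb'));A=cam(a);B=cam(b)
p=[0.5712,0.1195,0.0572]
def loc(w):
    d=np.array(w[:2])-p[:2];c,s=np.cos(p[2]),np.sin(p[2]);return (1000*np.array([c*d[0]+s*d[1],-s*d[0]+c*d[1]])).round(1)
for n,q in [('blk',tri([ray(A,(260.4,226.7)),ray(B,(278.8,206))])[0]),('blkA',onz(A,(260.4,226.7),.045)),('blkB',onz(B,(278.8,206),.045)),('floor',tri([ray(A,(287.1,208.2)),ray(B,(259.1,186.6))])[0]),
('start blk',tri([ray(A,(232,255)),ray(B,(310,233))])[0]),('start floor',tri([ray(A,(257,234)),ray(B,(287,212))])[0]),
('farright',onz(A,(200+540/5,140+326/5),.063)), ('tcp',np.array([.5894,-.0478]))]: print(n,q,loc(q))
```

```text
blk [ 0.56667051 -0.04243387  0.03793583] [ -13.8 -161.4]
blkA [ 0.57009685 -0.0466741   0.045     ] [ -10.6 -165.8]
blkB [ 0.56310155 -0.04591114  0.045     ] [ -17.5 -164.7]
floor [0.57244003 0.07975677 0.02007629] [ -1.  -39.7]
start blk [ 0.57872705 -0.18027883  0.04319815] [  -9.6 -299.7]
start floor [ 0.57654504 -0.07077892  0.03294465] [  -5.5 -190.3]
farright [0.63141011 0.11174687 0.063     ] [ 59.7 -11.2]
tcp [ 0.5894 -0.0478] [   8.6 -168.1]
```

Call:
jog_arm([
  {"linear": [-2, 0, 0], "twist": 0, "gripper": 1},
  {"linear": [-3, 0, 0], "twist": 0, "gripper": 1},
  {"linear": [-3, 0, 0], "twist": 0, "gripper": 1},
  {"linear": [-2, 0, 0], "twist": 0, "gripper": 1},
])

```text
time_s: 7.25
tcp_pos: [0.5959, -0.1491, 0.0509]
orientation: [0.01, 0.685, 0.728, 0.016]
wrist_force: [-0.4, -0.6, -0.1]
opening: 0.0002
```

```bash
python3 -c "
from plan import *
plan([.58,-.043,.04],.0572,3)
im=get_image('side');save(im,'p7',(220,140,310,230),8);pb=im
im=get_image('scene');save(im,'p8',(230,180,320,270),8)
import pickle;pickle.dump((im,pb),open('im2.pkl','wb'))"
```

```text
[3.56, -0.31, 0.36] 0.002
[3.56, -0.32, 0.36] 0.002
[3.56, -0.32, 0.36] 0.002
q7 0.3165969264531457 t 7.25 yang 0.06171438681803627 twist 0.004514386818036176 pos [ 0.59591419 -0.14906322  0.05090017] tilt [ 0.037  0.01  -0.999]
```

Run:
```python
import pickle;from h import *
a,b=pickle.load(open('im2.pkl','rb'));A=cam(a);B=cam(b)
p=[0.5712,0.1195,0.0572]
def loc(w):
    d=np.array(w[:2])-p[:2];c,s=np.cos(p[2]),np.sin(p[2]);return (1000*np.array([c*d[0]+s*d[1],-s*d[0]+c*d[1]])).round(1)
S=lambda u,v:(230+u/8,180+v/8); D=lambda u,v:(220+u/8,140+v/8)
for n,c,q,e in [('nr',B,D(498,362),-261),('nl',B,D(340,462),-261),('nl',A,S(265,225),-261),('nr',A,S(437,340),-261),('fr',A,S(622,140),-131)]:
    l=loc(onz(c,q,.063));print(n,l,'travel',l[1]-e)
S=lambda u,v:(200+u/5,140+v/5); D=lambda u,v:(200+u/5,120+v/5)
print('start:')
for n,c,q,e in [('nr',B,D(562,463),-261),('nl',B,D(462,545),-261),('nl',A,S(165,487),-261),('nr',A,S(275,572),-261),('fr',A,S(410,430),-131)]:
    l=loc(onz(c,q,.063));print(n,l,'travel',l[1]-e)
```

```text
nr [  39.2 -114.9] travel 146.1
nl [ -46.9 -116.3] travel 144.7
nl [ -42.5 -114.8] travel 146.2
nr [  44.1 -114.1] travel 146.9
fr [40.5 14.4] travel 145.4
start:
nr [  38.  -259.6] travel 1.3999999999999773
nl [ -52.8 -267.2] travel -6.199999999999989
nl [ -40.4 -258.9] travel 2.1000000000000227
nr [  47.8 -259.8] travel 1.1999999999999886
fr [  46.  -129.8] travel 1.1999999999999886
```

Call:
jog_arm([
  {"linear": [2, -0.4, 0.5], "twist": 0, "gripper": 1},
  {"linear": [2.5, -0.4, 0.5], "twist": 0, "gripper": 1},
  {"linear": [2.5, 0, 0], "twist": 0, "gripper": 1},
  {"linear": [1.5, 0, 0], "twist": 0, "gripper": 1},
  {"linear": [1, 0, 0], "twist": 0, "gripper": 1},
  {"linear": [0.9, 0, 0], "twist": 0, "gripper": 1},
  {"linear": [0, 0, 0], "twist": 0, "gripper": 1},
])

```text
time_s: 8.05
tcp_pos: [0.5817, -0.0413, 0.0407]
orientation: [0.011, 0.687, 0.726, 0.017]
wrist_force: [0.1, 0.7, 0.1]
opening: 0.0002
```

Call:
jog_arm([
  {"linear": [0.6, 0, 0], "twist": 0, "gripper": 1},
  {"linear": [0.3, 0, 0], "twist": 0, "gripper": 1},
  {"linear": [0, 0, 0], "twist": 0, "gripper": 1},
])

```text
time_s: 8.35
tcp_pos: [0.5814, -0.0348, 0.041]
orientation: [0.012, 0.688, 0.725, 0.016]
wrist_force: [-0.2, 0.1, 0.3]
opening: 0.0003
```

Call:
jog_arm([
  {"linear": [0.2, 0, 0], "twist": 0, "gripper": 1},
  {"linear": [0, 0, 0], "twist": 0, "gripper": 1},
  {"linear": [-2, 0, 0], "twist": 0, "gripper": 1},
  {"linear": [-3, 0, 0], "twist": 0, "gripper": 1},
  {"linear": [-4, 0, 0], "twist": 0, "gripper": 1},
  {"linear": [-2, 0, 0], "twist": 0, "gripper": 1},
])

```text
time_s: 8.95
tcp_pos: [0.5886, -0.1406, 0.0402]
orientation: [0.011, 0.686, 0.728, 0.018]
wrist_force: [-0.0, -0.3, 0.1]
opening: 0.0004
```

```bash
python3 -c "
from plan import *
plan([.58,-.043,.04],.0572,3)
im=get_image('side');save(im,'p9',(220,140,310,230),8);pb=im
im=get_image('scene');save(im,'p10',(230,180,320,270),8)
import pickle;pickle.dump((im,pb),open('im3.pkl','wb'))"
```

```text
[3.27, -0.09, 0.01] 0.001
[3.27, -0.09, 0.01] 0.001
[3.27, -0.1, 0.01] 0.001
q7 0.3078262146134616 t 8.95 yang 0.05956302476592535 twist 0.0023630247659254255 pos [ 0.58859453 -0.14061897  0.04021744] tilt [ 0.04   0.011 -0.999]
```

```bash
python3 - <<'E'
import pickle;from h import *
a,b=pickle.load(open('im3.pkl','rb'));A=cam(a);B=cam(b)
p=[0.5712,0.1195,0.0572]
def loc(w):
    d=np.array(w[:2])-p[:2];c,s=np.cos(p[2]),np.sin(p[2]);return (1000*np.array([c*d[0]+s*d[1],-s*d[0]+c*d[1]])).round(1)
S=lambda u,v:(230+u/8,180+v/8); D=lambda u,v:(220+u/8,140+v/8)
for n,c,q,e in [('nr',B,D(477,342),-261),('nl',B,D(317,442),-261),('nl',A,S(287,202),-261),('nr',A,S(458,316),-261),('fr',A,S(645,118),-131)]:
    l=loc(onz(c,q,.063));print(n,l,'travel',l[1]-e)
E
python3 -c "
from plan import *
plan([.45,.015,.2],np.radians(-118+90),12)"
```

```text
nr [  39.6 -100.9] travel 160.1
nl [ -47.6 -102.2] travel 158.8
nl [ -43.3 -100.1] travel 160.9
nr [ 43.3 -99.7] travel 161.3
fr [40.9 30.1] travel 161.1
[1.36, -1.08, -1.33] 0.045
[1.31, -1.14, -1.33] 0.045
[1.26, -1.2, -1.33] 0.045
[1.2, -1.25, -1.33] 0.045
[1.15, -1.31, -1.33] 0.045
[1.09, -1.36, -1.33] 0.045
[1.02, -1.41, -1.33] 0.045
[0.96, -1.45, -1.33] 0.045
[0.89, -1.49, -1.33] 0.045
[0.82, -1.53, -1.33] 0.045
[0.75, -1.57, -1.33] 0.045
[0.68, -1.6, -1.33] 0.045
q7 0.3063992840394313 t 9.05 yang 0.05704674281255676 twist 0.545738933370969 pos [ 0.58851651 -0.14097861  0.04017285] tilt [ 0.04   0.011 -0.999]
```

Call:
jog_arm([
  {"linear": [-1, 0, -3], "twist": 0, "gripper": 1},
  {"linear": [0, 0, -4], "twist": 0.05, "gripper": 1},
  {"linear": [0.5, -1, -4], "twist": 0.05, "gripper": -1},
  {"linear": [1.3, -1.2, -3], "twist": 0.05, "gripper": -1},
  {"linear": [1.8, -1.8, -2], "twist": 0.05, "gripper": -1},
  {"linear": [1.8, -1.9, -1], "twist": 0.05, "gripper": -1},
  {"linear": [1.8, -2.0, 0], "twist": 0.05, "gripper": -1},
  {"linear": [1.7, -2.0, 0], "twist": 0.05, "gripper": -1},
  {"linear": [1.6, -2.1, 0], "twist": 0.05, "gripper": -1},
  {"linear": [1.5, -2.1, 0], "twist": 0.05, "gripper": -1},
  {"linear": [1.2, -2.1, 0], "twist": 0.05, "gripper": -1},
  {"linear": [0, 0, 0], "twist": 0, "gripper": -1},
])

```text
time_s: 10.25
tcp_pos: [0.4444, 0.0379, 0.2141]
orientation: [-0.003, 0.844, 0.535, 0.024]
wrist_force: [-0.3, -0.8, 0.2]
opening: 0.0781
```

```bash
python3 -c "
from plan import *
plan([.45,.015,.2],np.radians(-118+90),4)
s=sense();im=get_image('wrist');save(im,'w1',f=1.5)
import pickle;pickle.dump((im,s),open('w1.pkl','wb'))
C=cam(im,s)
for n in ['lever_hub','lever_arm']:
  for d in mark_of('wrist',n): print(n,d,onz(C,d['location'],.017 if n=='lever_hub' else .012))
"
```

```text
[-0.46, 0.37, 0.35] 0.012
[-0.45, 0.38, 0.35] 0.012
[-0.45, 0.38, 0.35] 0.012
[-0.44, 0.39, 0.35] 0.012
q7 -0.31103435369151844 t 10.25 yang -0.4418122472769929 twist 0.04687994328141931 pos [0.44444431 0.03787514 0.21414693] tilt [ 0.038  0.031 -0.999]
lever_hub {'location': [200.4, 147.6], 'conf': 0.98} [0.40642025 0.09974005 0.017     ]
lever_hub {'location': [321.5, 320.7], 'conf': 0.93} [ 0.44901554 -0.20243625  0.017     ]
lever_hub {'location': [45.4, 119.4], 'conf': 0.87} [0.25481156 0.20858602 0.017     ]
lever_hub {'location': [259.3, 196.3], 'conf': 0.82} [0.44615501 0.01127197 0.017     ]
lever_arm {'location': [259.5, 213.4], 'conf': 0.97} [ 0.43599663 -0.0117317   0.012     ]
lever_arm {'location': [179.0, 141.2], 'conf': 0.95} [0.3850831  0.11817711 0.012     ]
lever_arm {'location': [43.9, 96.3], 'conf': 0.94} [0.26590622 0.2328126  0.012     ]
lever_arm {'location': [306.5, 330.5], 'conf': 0.64} [ 0.42157206 -0.21291605  0.012     ]
```

```bash
python3 -c "
from plan import *
import pickle
im,s=pickle.load(open('w1.pkl','rb'));C=cam(im,s)
save(im,'w1c',(230,165,300,290),6)
h=onz(C,(260,198),.034);e=onz(C,(258,252),.017);print(h,e,np.degrees(np.arctan2(*(e-h)[1::-1])))
"
```

```text
[0.44722931 0.01326958 0.034     ] [ 0.41104691 -0.05997829  0.017     ] -116.28808264910033
```

```bash
python3 -c "
from plan import *
plan([.447,.012,.07],-.459,6)"
```

```text
[-0.34, 0.14, 2.41] 0.002
[-0.34, 0.14, 2.41] 0.002
[-0.34, 0.14, 2.41] 0.002
[-0.34, 0.15, 2.41] 0.002
[-0.34, 0.15, 2.41] 0.002
[-0.34, 0.15, 2.41] 0.002
q7 -0.30880102386825387 t 10.4 yang -0.4464962751942992 twist 0.012503724805700944 pos [0.44797179 0.03394495 0.21454901] tilt [ 0.043  0.029 -0.999]
```

```bash
sed -i 's/ty=np.array.*$/Rk=Rt@R.from_rotvec([0,0,d_*k]).as_matrix();tx,ty,tz=Rk.T/' plan.py; python3 -c "
from plan import *
plan([.447,.012,.07],-.459,6)"
```

```text
[-0.44, 0.08, 2.39] 0.002
[-0.44, 0.08, 2.39] 0.002
[-0.44, 0.08, 2.39] 0.002
[-0.44, 0.08, 2.39] 0.002
[-0.44, 0.08, 2.39] 0.002
[-0.44, 0.08, 2.39] 0.002
q7 -0.30880102386825387 t 10.4 yang -0.4464962751942992 twist 0.012503724805700944 pos [0.44797179 0.03394495 0.21454901] tilt [ 0.043  0.029 -0.999]
```

Call:
jog_arm([
  {"linear": [-0.6, 0.1, 2.4], "twist": 0, "gripper": -1},
  {"linear": [-0.6, 0.1, 2.4], "twist": 0, "gripper": -1},
  {"linear": [-0.5, 0.1, 2.4], "twist": 0, "gripper": -1},
  {"linear": [-0.4, 0.1, 2.4], "twist": 0, "gripper": -1},
  {"linear": [-0.3, 0.1, 2.4], "twist": 0, "gripper": -1},
  {"linear": [-0.2, 0, 2.0], "twist": 0, "gripper": -1},
  {"linear": [0, 0, 0], "twist": 0, "gripper": -1},
])

```text
time_s: 11.1
tcp_pos: [0.4583, 0.0049, 0.0696]
orientation: [0.002, 0.848, 0.529, 0.031]
wrist_force: [0.3, 0.0, 1.1]
opening: 0.0879
```

```bash
python3 -c "
from plan import *
plan([.447,.012,.006],-.459,4)
s=sense();im=get_image('wrist');save(im,'w2',f=1.5);C=cam(im,s)
for n in ['lever_hub','lever_arm']:
  for d in mark_of('wrist',n): print(n,d,onz(C,d['location'],.017 if n=='lever_hub' else .012))
import pickle;pickle.dump((im,s),open('w2.pkl','wb'))
"
```

```text
[-0.04, -0.39, 1.58] 0.001
[-0.04, -0.39, 1.58] 0.001
[-0.04, -0.39, 1.58] 0.001
[-0.04, -0.39, 1.58] 0.001
q7 -0.098678219061311 t 11.1 yang -0.4555608889360239 twist 0.003439111063975986 pos [0.45826556 0.00489108 0.0696175 ] tilt [ 0.054  0.028 -0.998]
lever_hub {'location': [232.3, 212.1], 'conf': 0.85} [0.44716663 0.01301626 0.017     ]
lever_hub {'location': [119.1, 133.5], 'conf': 0.83} [0.40232556 0.10083559 0.017     ]
lever_arm {'location': [234.8, 240.7], 'conf': 0.83} [ 0.43700254 -0.01088698  0.012     ]
lever_arm {'location': [88.2, 122.6], 'conf': 0.71} [0.38495232 0.11767843 0.012     ]
```

Call:
jog_arm([
  {"linear": [0, 0, 0], "twist": 0, "gripper": -1},
  {"linear": [0, 0, 0], "twist": 0, "gripper": -1},
  {"linear": [0, 0, 0], "twist": 0, "gripper": -1},
])

```text
time_s: 11.55
tcp_pos: [0.4616, 0.0044, 0.0728]
orientation: [0.005, 0.848, 0.529, 0.034]
wrist_force: [-0.3, 0.5, 0.2]
opening: 0.088
```

```bash
cat > st.py <<'E'
from h import *
s=sense();Rt=R.from_quat(np.roll(s['orientation'],-1)).as_matrix()
print('t',s['time_s'],'p',s['tcp_pos'].round(4),'tilt',Rt[:2,2].round(4),'yang',round(float(np.arctan2(Rt[1,1],Rt[0,1])),4),'q',s['qpos'].round(3),'F',s['wrist_force'].round(1),'M',s['moment'].round(2),'op',round(s['opening'],4))
E
python3 st.py
```

```text
t 11.55 p [0.4616 0.0044 0.0728] tilt [0.0637 0.027 ] yang -0.4561 q [-9.300e-02  7.960e-01 -2.000e-03  2.241e+00 -4.600e-01  4.300e-02
 -9.100e-02] F [-0.3  0.5  0.2] M [-0.1   0.13  0.02] op 0.088
```

```bash
cat > fk.py <<'E'
from h import *
import itertools
from scipy.optimize import least_squares
Z=lambda a:R.from_euler('z',a).as_matrix()
Y=lambda a:R.from_euler('y',a).as_matrix()
def fk(q,P,sg):
    # P: d1,L1,a1,L2,a2,L3,a3, q7off
    d1,L1,a1,L2,a2,L3,a3,o7,a0=P
    M=Z(sg[0]*q[0]);p=np.array([0,0,d1])+M@[a0,0,0]
    M=M@Y(q[1])@Z(sg[1]*q[2]);p=p+M@[a1,0,L1]
    M=M@Y(q[3])@Z(sg[2]*q[4]);p=p+M@[a2,0,L2]
    M=M@Y(q[5]);p=p+M@[a3,0,L3]
    M=M@Z(sg[3]*q[6]+o7)
    return p,M
E
cat > fit.py <<'E'
from fk import *
data=[([-1.20519799,0.68995999,-0.19453184,1.5663356,0.15733543,0.90249242,-0.21511976],[0.20343247,0.59030577,0.23792771],[-7.49e-05,1.6509e-01,9.86278e-01,-8.96e-04])]
s=sense();data.append((s['qpos'],s['tcp_pos'],s['orientation']))
for sg in itertools.product([1,-1],repeat=4):
    def f(P):
        r=[]
        for q,p,o in data:
            a,M=fk(q,P,sg);Rt=R.from_quat(np.roll(o,-1)).as_matrix()
            r+=list((a-p))+list((M-Rt).ravel()*.3)
        r+=list(1e-3*np.array(P)[[2,4,6,8]])
        return r
    best=min((least_squares(f,[.3,.4,0,.4,0,.2,0,o,0]) for o in (0,1.57,3.14,-1.57)),key=lambda r:r.cost)
    if best.cost<.02: print(sg,best.cost,best.x.round(4),np.round(best.fun[[0,1,2,12,13,14]],4))
E
python3 fit.py
```

```text
(-1, 1, -1, 1) 0.00554300288737393 [-3.2050e-01  5.4270e-01 -1.3000e-03  2.8250e-01 -4.7600e-02 -2.8850e-01
 -2.6700e-02  1.7246e+00 -3.6000e-03] [ 0.  0. -0. -0.  0.  0.]
(-1, 1, -1, -1) 0.009408776354909503 [-3.2050e-01  5.4270e-01 -1.3000e-03  2.8250e-01 -4.7600e-02 -2.8850e-01
 -2.6700e-02  1.4193e+00 -3.6000e-03] [ 0.  0. -0. -0.  0.  0.]
(-1, -1, -1, 1) 0.002765232413865229 [-2.4311  0.8681 -0.0304  0.1724 -0.0483 -2.0497  0.0577  1.877  -0.0133] [-0.  0. -0. -0.  0.  0.]
(-1, -1, -1, -1) 3.3775043560807347e-09 [-2.4311  0.8681 -0.0304  0.1724 -0.0483 -2.0497  0.0577  1.5708 -0.0133] [-0.  0. -0. -0.  0.  0.]
```

```bash
cat >> fit.py <<'E'
print('---')
sg=(-1,)*4
for lab,idx in [('none',[]),('a1a2',[2,4]),('a0',[8]),('a3',[6]),('a2',[4]),('a1',[2])]:
    def f(x):
        P=np.zeros(9);P[[0,1,3,5]]=x[:4];P[7]=np.pi/2
        for k,i in enumerate(idx):P[i]=x[4+k]
        return np.concatenate([fk(q,P,sg)[0]-p for q,p,o in data])
    r=least_squares(f,[.3,.4,.4,.2]+[0]*len(idx));print(lab,r.x.round(4),(1000*r.fun).round(1))
E
python3 fit.py | sed -n '/---/,$p'
```

```text
---
none [-1.7828  0.7542  0.1924 -1.5408] [-13.6  10.4 -17.8  -3.2   6.4  17.8]
a1a2 [-1.583   0.8478  0.2567 -1.1941 -0.1734 -0.0307] [-0. -0.  0.  0.  0.  0.]
a0 [-2.8496  1.2826  0.169  -2.2009 -0.3269] [-12.1   2.3  -2.4   2.8  -7.    2.4]
a3 [-2.0852  0.8087  0.1812 -1.795   0.0255] [ -5.1   9.3 -16.9  -5.5  12.1  16.9]
a2 [-1.7539  0.7223  0.1889 -1.5198 -0.029 ] [-19.1   6.6  -9.6   2.1  -5.6   9.6]
a1 [-1.6197  0.8771  0.258  -1.2279 -0.1673] [ 5.1  4.3 -9.  -5.5 12.4  9. ]
```

Call:
jog_arm([
  {"linear": [-1, 0, -4], "twist": 0, "gripper": -1},
  {"linear": [-1, 1, -4], "twist": 0, "gripper": -1},
  {"linear": [-1, 1, -4], "twist": 0, "gripper": -1},
  {"linear": [0, 0, 0], "twist": 0, "gripper": -1},
])

```text
time_s: 11.95
tcp_pos: [0.4585, -0.0353, 0.1946]
orientation: [0.004, 0.847, 0.53, 0.033]
wrist_force: [0.7, 0.2, -0.5]
opening: 0.0881
```

```bash
cat >> st.py <<'E'
import json
open('log.jsonl','a').write(json.dumps([s['qpos'].tolist(),s['tcp_pos'].tolist(),s['orientation'].tolist(),s['time_s']])+'\n')
E
python3 st.py
```

```text
t 11.95 p [ 0.4585 -0.0353  0.1946] tilt [0.0605 0.0276] yang -0.454 q [-0.143  0.551  0.215  2.161 -0.367  0.404 -0.08 ] F [ 0.7  0.2 -0.5] M [-0.11  0.17  0.02] op 0.0881
```

Call:
jog_arm([
  {"linear": [0, 0, 0], "twist": 0, "gripper": -1},
  {"linear": [0, 0, 0], "twist": 0, "gripper": -1},
])

```text
time_s: 12.15
tcp_pos: [0.4585, -0.0346, 0.195]
orientation: [0.005, 0.847, 0.53, 0.034]
wrist_force: [0.0, 0.5, 0.1]
opening: 0.0885
```

```bash
python3 st.py
```

```text
t 12.15 p [ 0.4585 -0.0346  0.195 ] tilt [0.0622 0.0281] yang -0.4532 q [-0.143  0.549  0.213  2.162 -0.366  0.403 -0.082] F [0.  0.5 0.1] M [-0.11  0.19  0.  ] op 0.0885
```

```bash
cat > fit2.py <<'E'
from fk import *
import json
data=[([-1.20519799,0.68995999,-0.19453184,1.5663356,0.15733543,0.90249242,-0.21511976],[0.20343247,0.59030577,0.23792771],[-7.49e-05,1.6509e-01,9.86278e-01,-8.96e-04]),
([-0.093,.796,-.002,2.241,-.46,.043,-.091],[.4616,.0044,.0728],0)]
data+=[json.loads(l)[:3] for l in open('log.jsonl')]
sg=(-1,)*4
def fk2(q,x):
    d1,L1,L2,L3,b1,b2,b3=x
    M=Z(-q[0]);p=np.array([0,0,d1])+M@[0,b1,0]
    M=M@Y(q[1])@Z(-q[2]);p=p+M@[0,b2,L1]
    M=M@Y(q[3])@Z(-q[4]);p=p+M@[0,b3,L2]
    M=M@Y(q[5]);p=p+M@[0,0,L3]
    return p,M@Z(-q[6]+np.pi/2)
if __name__=='__main__':
    f=lambda x:np.concatenate([(fk2(q,x)[0]-p)*100 for q,p,o in data]+[.02*(x-[.28,.42,.31,.35,0,0,0])])
    r=least_squares(f,[.3,.4,.4,.2,0,0,0]);print(r.x.round(4),(10*r.fun).round(1))
    def f2(x):
        P=np.zeros(9);P[[0,1,3,5,2,4,6,8]]=x;P[7]=np.pi/2
        return np.concatenate([(fk(q,P,sg)[0]-p)*100 for q,p,o in data]+[.02*(x-[.28,.42,.31,.35,0,0,0,0])])
    r=least_squares(f2,[.3,.4,.4,.2,0,0,0,0]);print(r.x.round(4),(10*r.fun).round(1))
E
python3 fit2.py
```

```text
[ 0.3586  0.5625  0.3453  0.3367 -0.0175 -0.028  -0.0007] [ 0.   0.  -0.  -0.1 -0.1 -0.   0.   0.1  0.   0.   0.1  0.   0.   0.
  0.  -0.  -0.  -0.  -0. ]
[-2.9866  0.1715  0.0248 -3.1264  0.2303 -0.1563  0.1857  0.4022] [ -6.5   2.7  -2.3  -3.5 -12.9  -4.5   3.9   8.5   3.8  -1.5   6.6   3.
  -0.7  -0.   -0.1  -0.7   0.   -0.    0.    0.1]
```

```bash
cat > ik.py <<'E'
from fit2 import fk2
from h import *
from scipy.optimize import least_squares
X=[0.3586,0.5625,0.3453,0.3367,-0.0175,-0.028,-0.0007]
lo=np.array([-3.01,-.46,-1.47,.13,-1,.04,-2.66]);hi=np.array([3.01,2.08,1.51,2.56,4.14,2.09,2.66])
def Rd(yang):
    y=np.array([np.cos(yang),np.sin(yang),0]);z=np.array([0,0,-1.]);return np.array([np.cross(y,z),y,z]).T
def ik(p,Rt,q0,w=1e-3):
    def f(q):
        a,M=fk2(q,X);return np.concatenate([(a-p)*10,R.from_matrix(Rt.T@M).as_rotvec()*3,w*(q-q0)])
    r=least_squares(f,np.clip(q0,lo+1e-3,hi-1e-3),bounds=(lo,hi));return r.x,np.abs(r.fun[:6]).max()
E
cat > t.py <<'E'
from ik import *
q0=np.array([-0.143,0.549,0.213,2.162,-0.366,0.403,-0.082])
for nm,p,ya in [('grasp',[.447,.012,.006],-.459),('grasp',[.447,.012,.006],-.459+np.pi),('seat',[.5215,.1137,.137],-.459-1.054),('seat',[.5215,.1137,.137],-.459-1.054+np.pi)]:
    sol=[]
    for q3 in np.linspace(-1.4,1.4,15):
      for q5 in (0,1.5,3.):
       for q7 in (-1.5,0,1.5):
        g=q0.copy();g[2]=q3;g[4]=q5;g[6]=q7
        q,e=ik(p,Rd(ya),g)
        if e<1e-3: sol.append(q)
    sol=np.array(sol);print(nm,ya,len(sol))
    if len(sol):
        u=np.unique(sol.round(1),axis=0); 
        for r in u[np.argsort(u[:,2])][::max(1,len(u)//10)]: print(r)
E
python3 t.py
```

```text
grasp -0.459 101
[ 0.4  1.1 -0.8  2.2  1.5  0.7 -2.1]
[ 0.3  1.1 -0.8  2.2  1.5  0.7 -2.1]
[ 0.3  1.  -0.7  2.2  1.5  0.5 -2.1]
[ 0.2  1.  -0.6  2.2  1.6  0.5 -2.1]
[ 0.3  1.  -0.6  2.2  1.5  0.5 -2.1]
[ 0.2  1.  -0.5  2.2  1.6  0.4 -2.1]
[ 0.1  1.  -0.4  2.2  1.6  0.4 -2.1]
[ 0.   1.  -0.3  2.2  1.6  0.2 -2.2]
[ 0.1  1.  -0.3  2.2  1.6  0.2 -2.2]
[ 0.   0.9 -0.2  2.2  1.6  0.2 -2.2]
[-0.   0.9 -0.2  2.2  1.7  0.2 -2.3]
[-0.1  0.9 -0.1  2.2  1.9  0.1 -2.5]
[-0.1  0.9 -0.1  2.2  2.   0.1 -2.5]
[-0.1  0.9  0.   2.2  3.7  0.   2. ]
grasp 2.682592653589793 114
[ 0.3  1.1 -0.8  2.2  1.5  0.7  1. ]
[ 0.3  1.  -0.7  2.2  1.5  0.5  1. ]
[ 0.2  1.  -0.6  2.2  1.6  0.5  1. ]
[ 0.2  1.  -0.6  2.2  1.5  0.5  1. ]
[ 0.2  1.  -0.5  2.2  1.6  0.4  1. ]
[ 0.1  1.  -0.4  2.2  1.6  0.4  1. ]
[ 0.   1.  -0.3  2.2  1.6  0.2  0.9]
[ 0.1  1.  -0.3  2.2  1.6  0.3  1. ]
[-0.   0.9 -0.2  2.2  1.7  0.1  0.8]
[-0.   0.9 -0.2  2.2  1.7  0.1  0.9]
[-0.1  0.9 -0.1  2.2  2.   0.1  0.6]
[-0.1  0.9 -0.   2.2  2.5  0.   0.1]
seat -1.5130000000000001 67
[ 0.1  0.8 -0.7  1.9  0.8  0.7 -2.6]
[ 0.   0.8 -0.6  1.9  0.7  0.7 -2.5]
[-0.1  0.7 -0.4  1.9  0.5  0.6 -2.3]
[-0.2  0.7 -0.2  1.9  0.2  0.5 -2. ]
[-0.2  0.7 -0.1  1.9  0.2  0.5 -2. ]
[-0.3  0.7  0.   1.9 -0.   0.5 -1.8]
[-0.4  0.7  0.1  1.9 -0.2  0.5 -1.6]
[-0.4  0.7  0.2  1.9 -0.2  0.5 -1.6]
[-0.5  0.8  0.4  1.9 -0.5  0.5 -1.3]
[-0.6  0.8  0.5  2.  -0.7  0.6 -1.1]
[-0.6  0.8  0.6  2.  -0.7  0.6 -1.1]
[-0.7  0.9  0.8  2.  -0.9  0.7 -0.9]
[-0.7  0.9  0.8  2.  -1.   0.8 -0.8]
seat 1.628592653589793 116
[ 0.4  1.1 -1.4  1.9  1.2  1.3  0.2]
[ 0.3  1.  -1.1  1.9  1.   1.   0.3]
[ 0.3  0.9 -1.   1.9  1.   0.9  0.4]
[ 0.1  0.8 -0.8  1.9  0.8  0.8  0.5]
[ 0.   0.8 -0.6  1.9  0.7  0.7  0.7]
[ 0.   0.8 -0.5  1.9  0.7  0.6  0.7]
[-0.1  0.7 -0.3  1.9  0.4  0.5  1. ]
[-0.2  0.7 -0.2  1.9  0.3  0.5  1.1]
[-0.3  0.7  0.   1.9 -0.   0.5  1.4]
[-0.4  0.7  0.1  1.9 -0.2  0.5  1.5]
```

```bash
cat > sim.py <<'E'
from ik import *
def jac(q):
    p,M=fk2(q,X);J=np.zeros((6,7))
    for i in range(7):
        d=q.copy();d[i]+=1e-5;a,N=fk2(d,X);J[:3,i]=(a-p)/1e-5;J[3:,i]=R.from_matrix(N@M.T).as_rotvec()/1e-5
    return p,M,J
def go(q,pt,Rt,it=20,lam=1e-3,clip=True):
    q=q.copy()
    for _ in range(it):
        p,M,J=jac(q);e=np.concatenate([pt-p,R.from_matrix(Rt@M.T).as_rotvec()])
        dq=J.T@np.linalg.solve(J@J.T+lam**2*np.eye(6),e);n=np.abs(dq).max()
        q=q+dq*min(1,.1/n)
        if clip:q=np.clip(q,lo,hi)
    return q
def row(q,l,tw,**k):
    p,M=fk2(q,X);return go(q,p+M@(np.array(l)/100),M@R.from_rotvec([0,0,tw]).as_matrix(),**k)
E
cat > t2.py <<'E'
from sim import *
q=np.array([-9.300e-02,7.960e-01,-2.000e-03,2.241e+00,-4.600e-01,4.300e-02,-9.100e-02])
for lam in (1e-3,.05):
    qq=go(q,np.array([.4585,-.0353,.1946]),R.from_quat([.847,.53,.033,.004]).as_matrix(),lam=lam,it=60);print(lam,qq.round(3))
print('actual',[-0.143,.551,.215,2.161,-.367,.404,-.08])
q=np.array([-1.205,.69,-.1945,1.566,.157,.902,-.215])
qq=go(q,np.array([.4616,.0044,.0728]),R.from_quat([.848,.529,.034,.005]).as_matrix(),it=100);print(qq.round(3), 'actual -.093 .796 -.002 2.241 -.46 .043 -.091')
E
python3 t2.py
```

```text
0.001 [-0.14   0.551  0.211  2.16  -0.363  0.405 -0.083]
0.05 [-0.14   0.551  0.211  2.16  -0.362  0.405 -0.084]
actual [-0.143, 0.551, 0.215, 2.161, -0.367, 0.404, -0.08]
[-0.078  0.795 -0.025  2.24  -0.077  0.042 -0.474] actual -.093 .796 -.002 2.241 -.46 .043 -.091
```

```bash
cat > t3.py <<'E'
from sim import *
import itertools
q0=sense()['qpos']
p0,M0=fk2(q0,X)
def path(q,pt,tw,n):
    p,M=fk2(q,X);qs=[]
    for k in range(1,n+1):
        q=go(q,p+(np.array(pt)-p)*k/n,M@R.from_rotvec([0,0,tw*k/n]).as_matrix(),it=6,clip=False);qs.append(q)
    return q,qs
hub=[.447,.012]
out=[]
for W in itertools.product([.40,.45,.5,.55],[-.15,-.05,.05,.15],[.10,.2,.3]):
  for tw in (-3.14,3.14,0):
    try:
        q,a=path(q0,W,0,8);q,b=path(q,W,tw,24) if tw else (q,[]);q,c=path(q,[*hub,.12],0,8);q,d=path(q,[*hub,.006],0,8)
    except Exception as e: continue
    Q=np.array(a+b+c+d);m=np.minimum(Q-lo,hi-Q).min()
    out.append((m,W,tw,q.round(2),(Q.min(0)-lo).round(2)[5]))
out.sort(key=lambda t:-t[0])
for o in out[:12]:print(o)
E
python3 t3.py
```

```text
(np.float64(-0.2087529355695669), (0.4, 0.15, 0.2), 0, array([-0.05,  0.95, -0.11,  2.29, -0.43, -0.17, -0.13]), np.float64(-0.21))
(np.float64(-0.20906855200444585), (0.45, 0.15, 0.2), 0, array([-0.04,  0.95, -0.11,  2.29, -0.44, -0.17, -0.13]), np.float64(-0.21))
(np.float64(-0.20933946020510638), (0.5, 0.15, 0.2), 0, array([-0.04,  0.95, -0.11,  2.29, -0.44, -0.17, -0.12]), np.float64(-0.21))
(np.float64(-0.20934660081079648), (0.45, 0.15, 0.1), 0, array([-0.04,  0.95, -0.11,  2.29, -0.44, -0.17, -0.12]), np.float64(-0.21))
(np.float64(-0.20940661110288744), (0.4, 0.15, 0.3), 0, array([-0.04,  0.95, -0.12,  2.29, -0.44, -0.17, -0.12]), np.float64(-0.21))
(np.float64(-0.20942049263239346), (0.5, 0.15, 0.1), 0, array([-0.04,  0.95, -0.12,  2.29, -0.44, -0.17, -0.12]), np.float64(-0.21))
(np.float64(-0.209443014306434), (0.4, 0.15, 0.1), 0, array([-0.04,  0.95, -0.12,  2.29, -0.44, -0.17, -0.12]), np.float64(-0.21))
(np.float64(-0.2095307966567497), (0.45, 0.15, 0.3), 0, array([-0.04,  0.95, -0.12,  2.29, -0.44, -0.17, -0.12]), np.float64(-0.21))
(np.float64(-0.20956130449033747), (0.55, 0.15, 0.1), 0, array([-0.04,  0.95, -0.12,  2.29, -0.44, -0.17, -0.12]), np.float64(-0.21))
(np.float64(-0.20958228567937248), (0.55, 0.15, 0.2), 0, array([-0.04,  0.95, -0.12,  2.29, -0.45, -0.17, -0.12]), np.float64(-0.21))
(np.float64(-0.20970371422841208), (0.5, 0.15, 0.3), 0, array([-0.04,  0.95, -0.12,  2.29, -0.45, -0.17, -0.12]), np.float64(-0.21))
(np.float64(-0.2098969302378291), (0.55, 0.15, 0.3), 0, array([-0.04,  0.95, -0.12,  2.29, -0.45, -0.17, -0.11]), np.float64(-0.21))
```

```bash
nproc
cat > fast.py <<'E'
import numpy as np
from ik import X,lo,hi
from scipy.spatial.transform import Rotation as R
d1,L1,L2,L3,b1,b2,b3=X
def rz(a):c,s=np.cos(a),np.sin(a);return np.array([[c,-s,0],[s,c,0],[0,0,1.]])
def ry(a):c,s=np.cos(a),np.sin(a);return np.array([[c,0,s],[0,1.,0],[-s,0,c]])
def fkj(q):
    ax=[];o=[];p=np.array([0,0,d1]);M=np.eye(3)
    ax.append(-M[:,2]);o.append(p);M=rz(-q[0]);p=p+M@[0,b1,0]
    ax.append(M[:,1]);o.append(p);M=M@ry(q[1]);ax.append(-M[:,2]);o.append(p);M=M@rz(-q[2]);p=p+M@[0,b2,L1]
    ax.append(M[:,1]);o.append(p);M=M@ry(q[3]);ax.append(-M[:,2]);o.append(p);M=M@rz(-q[4]);p=p+M@[0,b3,L2]
    ax.append(M[:,1]);o.append(p);M=M@ry(q[5]);ax.append(-M[:,2]);o.append(p);p=p+M@[0,0,L3];M=M@rz(-q[6]+np.pi/2)
    J=np.array([np.r_[np.cross(a,p-c),a] for a,c in zip(ax,o)]).T
    return p,M,J
def rv(A):
    v=np.array([A[2,1]-A[1,2],A[0,2]-A[2,0],A[1,0]-A[0,1]])/2;return v
def step(q,pt,Rt,it=3,lam=1e-2):
    for _ in range(it):
        p,M,J=fkj(q);e=np.r_[pt-p,rv(Rt@M.T)]
        q=q+J.T@np.linalg.solve(J@J.T+lam**2*np.eye(6),e)
    return q
def path(q,pt,tw,n):
    p,M,_=fkj(q);qs=[]
    for k in range(1,n+1):
        a=tw*k/n;c,s=np.cos(a),np.sin(a)
        q=step(q,p+(np.array(pt)-p)*k/n,M@np.array([[c,-s,0],[s,c,0],[0,0,1]]));qs.append(q)
    return q,qs
E
cat > t4.py <<'E'
from fast import *
from multiprocessing import Pool
import sys
q0=np.array([-0.143,0.549,0.213,2.162,-0.366,0.403,-0.082])
hub=[.447,.012]
def one(seed):
    rng=np.random.default_rng(seed);K=rng.integers(1,4);q=q0;Q=[];W=[];tot=0
    for k in range(K):
        r=rng.uniform(.4,.7);a=rng.uniform(-1.2,1.2);z=rng.uniform(.2,.4);tw=rng.uniform(-2.5,2.5)
        if k==K-1: tw=rng.choice([-np.pi,0,np.pi])-tot
        tot+=tw
        w=[r*np.cos(a),r*np.sin(a),z];W.append((*np.round(w,3),round(tw,2)))
        q,a_=path(q,w,tw,12);Q+=a_
        if np.minimum(np.array(a_)-lo,hi-np.array(a_)).min()<-.02:return(-9,)
    q,a_=path(q,[*hub,.2],0,8);Q+=a_
    q,a_=path(q,[*hub,.006],0,8);Q+=a_
    Q=np.array(Q);return (np.minimum(Q-lo,hi-Q).min(),W,q.round(2),tot)
if __name__=='__main__':
    with Pool() as P: out=P.map(one,range(6000),chunksize=50)
    out.sort(key=lambda t:-t[0])
    for o in out[:10]:print(o)
E
time timeout 500 python3 t4.py
```

```text
4
(np.float64(0.2849385224404748), [(np.float64(0.324), np.float64(-0.306), np.float64(0.357), -1.04), (np.float64(0.399), np.float64(0.371), np.float64(0.324), 0.93), (np.float64(0.289), np.float64(0.622), np.float64(0.386), np.float64(-3.03))], array([ 0.25,  1.01, -0.6 ,  2.27,  1.81,  0.49,  0.79]), np.float64(-3.141592653589793))
(np.float64(0.2842371636005252), [(np.float64(0.338), np.float64(-0.293), np.float64(0.294), -2.09), (np.float64(0.399), np.float64(0.332), np.float64(0.324), 2.21), (np.float64(0.448), np.float64(0.297), np.float64(0.265), np.float64(-3.26))], array([ 0.24,  1.  , -0.58,  2.27,  1.82,  0.48,  0.78]), np.float64(-3.141592653589793))
(np.float64(0.23576369301650812), [(np.float64(0.208), np.float64(-0.426), np.float64(0.314), -1.94), (np.float64(0.53), np.float64(0.24), np.float64(0.358), 1.46), (np.float64(0.538), np.float64(-0.235), np.float64(0.28), np.float64(-2.66))], array([ 0.21,  0.99, -0.54,  2.28,  1.85,  0.44,  0.74]), np.float64(-3.141592653589793))
(np.float64(0.20726694784715072), [(np.float64(0.38), np.float64(-0.303), np.float64(0.346), 0
[... 1398 characters left out ...]
392), np.float64(-3.76))], array([ 0.16,  0.98, -0.45,  2.28,  1.92,  0.37,  0.67]), np.float64(-3.141592653589793))
(np.float64(0.14161314153298177), [(np.float64(0.303), np.float64(-0.615), np.float64(0.247), -1.51), (np.float64(0.288), np.float64(0.381), np.float64(0.298), np.float64(-1.63))], array([ 0.17,  0.98, -0.46,  2.28,  1.91,  0.38,  0.68]), np.float64(-3.141592653589793))
(np.float64(0.13783786464278425), [(np.float64(0.301), np.float64(-0.572), np.float64(0.307), -1.59), (np.float64(0.285), np.float64(0.397), np.float64(0.262), np.float64(-1.56))], array([ 0.16,  0.98, -0.45,  2.28,  1.92,  0.37,  0.67]), np.float64(-3.141592653589793))
real	2m6.093s
user	8m17.240s
sys	0m0.311s
```

```bash
cat > t5.py <<'E'
from t4 import *
def one(seed):
    rng=np.random.default_rng(seed);K=2;q=q0;Q=[];W=[];tot=0;T=0;pp=np.array([.4585,-.035,.195])
    for k in range(K):
        z=rng.uniform(.22,.36);tw=rng.uniform(-2.2,0)
        w=np.array([rng.uniform(.28,.42),[-1,1][k]*rng.uniform(.2,.42),z])
        if k==K-1: tw=-np.pi-tot
        tot+=tw
        W.append((*np.round(w,3).tolist(),round(tw,2)));T+=max(np.linalg.norm(w-pp)/.4,abs(tw)/1.4);pp=w
        q,a_=path(q,w,tw,12);Q+=a_
        if np.minimum(np.array(a_)-lo,hi-np.array(a_)).min()<.05:return(-9,)
    w=np.array([*hub,.2]);T+=np.linalg.norm(w-pp)/.4
    q,a_=path(q,w,0,8);Q+=a_
    q,a_=path(q,[*hub,.006],0,8);Q+=a_
    Q=np.array(Q);return (np.minimum(Q-lo,hi-Q).min(),T,W,q.round(2))
if __name__=='__main__':
    with Pool() as P: out=P.map(one,range(8000),chunksize=50)
    out=[o for o in out if o[0]>.1]
    out.sort(key=lambda t:-t[0])
    for o in out[:12]:print(o)
E
time timeout 500 python3 t5.py
```

```text
(np.float64(0.2530398219889678), np.float64(4.530563964630238), [(0.289, -0.348, 0.348, -2.14), (0.288, 0.408, 0.323, -1.0)], array([ 0.21,  0.99, -0.53,  2.28,  1.85,  0.43,  0.74]))
(np.float64(0.23155919368292424), np.float64(4.298222050638341), [(0.315, -0.383, 0.275, -1.85), (0.305, 0.379, 0.356, -1.29)], array([ 0.19,  0.99, -0.49,  2.28,  1.88,  0.4 ,  0.71]))
(np.float64(0.22264533207082657), np.float64(4.6814070059766895), [(0.283, -0.389, 0.295, -2.19), (0.373, 0.414, 0.357, -0.95)], array([ 0.19,  0.98, -0.49,  2.28,  1.89,  0.4 ,  0.7 ]))
(np.float64(0.22082295985009212), np.float64(4.751521383542884), [(0.32, -0.409, 0.312, -2.19), (0.309, 0.418, 0.331, -0.95)], array([ 0.19,  0.98, -0.49,  2.28,  1.89,  0.4 ,  0.7 ]))
(np.float64(0.21899746968948983), np.float64(4.223218862324822), [(0.318, -0.41, 0.348, -1.56), (0.29, 0.396, 0.336, -1.58)], array([ 0.19,  0.98, -0.49,  2.28,  1.89,  0.4 ,  0.7 ]))
(np.float64(0.2091465371985181), np.float64(3.8971884672828123), [(0.285, -0.32, 0.342, -1.58), (0.283, 0.369, 0.344, -1.56)], array([ 0.18,  0.98, -0.48,  2.28,  1.89,  0.39
[... 465 characters left out ...]
3, -0.98), (0.287, 0.408, 0.346, -2.16)], array([ 0.18,  0.98, -0.48,  2.28,  1.9 ,  0.39,  0.69]))
(np.float64(0.20248126834356842), np.float64(4.2337218379529356), [(0.292, -0.311, 0.312, -1.85), (0.29, 0.411, 0.313, -1.29)], array([ 0.18,  0.98, -0.48,  2.28,  1.9 ,  0.39,  0.69]))
(np.float64(0.20194195547642121), np.float64(4.284401900430437), [(0.307, -0.39, 0.303, -1.81), (0.336, 0.384, 0.36, -1.33)], array([ 0.18,  0.98, -0.48,  2.28,  1.9 ,  0.39,  0.69]))
(np.float64(0.20011726823099268), np.float64(4.1062932146826405), [(0.296, -0.411, 0.298, -1.49), (0.301, 0.385, 0.323, -1.65)], array([ 0.18,  0.98, -0.48,  2.28,  1.9 ,  0.39,  0.69]))
real	3m18.394s
user	12m41.550s
sys	0m0.260s
```

```bash
cat > plan2.py <<'E'
from h import *
def plan2(tgt,tw,n,pr=True):
    s=sense();p=np.array(s['tcp_pos']);Rt=R.from_quat(np.roll(s['orientation'],-1)).as_matrix()
    D=(np.array(tgt)-p)/n
    for k in range(n):
        v=(Rt@R.from_rotvec([0,0,tw*k/n]).as_matrix()).T@D*100
        print([round(float(x),1) for x in v],round(tw/n,3))
E
python3 -c "
from plan2 import *
plan2([.315,-.383,.275],-1.85,14)"
```

```text
[-2.7, 0.2, -0.7] -0.132
[-2.7, -0.2, -0.7] -0.132
[-2.6, -0.5, -0.7] -0.132
[-2.5, -0.8, -0.7] -0.132
[-2.4, -1.2, -0.7] -0.132
[-2.2, -1.5, -0.7] -0.132
[-2.0, -1.8, -0.7] -0.132
[-1.8, -2.0, -0.7] -0.132
[-1.5, -2.2, -0.7] -0.132
[-1.2, -2.4, -0.7] -0.132
[-0.8, -2.5, -0.7] -0.132
[-0.5, -2.6, -0.7] -0.132
[-0.2, -2.7, -0.7] -0.132
[0.2, -2.7, -0.7] -0.132
```

Call:
jog_arm([
  {"linear": [-2.7, 0.2, -0.7], "twist": -0.13, "gripper": -1},
  {"linear": [-2.7, -0.2, -0.7], "twist": -0.13, "gripper": -1},
  {"linear": [-2.6, -0.5, -0.7], "twist": -0.13, "gripper": -1},
  {"linear": [-2.5, -0.8, -0.7], "twist": -0.13, "gripper": -1},
  {"linear": [-2.4, -1.2, -0.7], "twist": -0.13, "gripper": -1},
  {"linear": [-2.2, -1.5, -0.7], "twist": -0.13, "gripper": -1},
  {"linear": [-2.0, -1.8, -0.7], "twist": -0.13, "gripper": -1},
  {"linear": [-1.8, -2.0, -0.7], "twist": -0.13, "gripper": -1},
  {"linear": [-1.5, -2.2, -0.7], "twist": -0.13, "gripper": -1},
  {"linear": [-1.2, -2.4, -0.7], "twist": -0.13, "gripper": -1},
  {"linear": [-0.8, -2.5, -0.7], "twist": -0.13, "gripper": -1},
  {"linear": [-0.5, -2.6, -0.7], "twist": -0.13, "gripper": -1},
  {"linear": [-0.2, -2.7, -0.7], "twist": -0.13, "gripper": -1},
  {"linear": [0.2, -2.7, -0.7], "twist": -0.13, "gripper": -1},
])

```text
time_s: 13.55
tcp_pos: [0.3187, -0.384, 0.256]
orientation: [0.016, 0.049, 0.998, 0.032]
wrist_force: [1.0, -0.7, -0.3]
opening: 0.0879
```

```bash
python3 st.py
cat > chk.py <<'E'
# simulate a waypoint list from the present state
from fast import *
from rig import sense
import json,sys
def chk(wps,q=None):
    q=sense()['qpos'] if q is None else q
    for w in wps:
        q,a=path(q,w[:3],w[3],16);a=np.array(a);m=np.minimum(a-lo,hi-a)
        print(w,q.round(2),'margin',m.min().round(2),'j',m.min(0).argmin()+1)
    return q
E
python3 -c "
from chk import *
from plan2 import *
T=-1.29
s=sense();Rt=R.from_quat(np.roll(s['orientation'],-1)).as_matrix();a=np.arctan2(Rt[1,1],Rt[0,1])
T=-((-.459+np.pi-a)%(2*np.pi));print('tw',T)
for T in (T,T+2*np.pi): chk([(.305,.379,.356,T),(.447,.012,.2,0),(.447,.012,.006,0)])
"
```

```text
t 13.55 p [ 0.3187 -0.384   0.256 ] tilt [0.0341 0.0618] yang 1.4728 q [ 1.131  0.542 -0.472  1.885  0.236  0.794  2.02 ] F [ 1.  -0.7 -0.3] M [-0.02  0.01  0.03] op 0.0879
tw -1.2098214225881456
(0.305, 0.379, 0.356, np.float64(-1.2098214225881456)) [-0.35  0.44 -0.94  1.84  0.44  1.    1.22] margin 0.26 j 4
(0.447, 0.012, 0.2, 0) [ 0.43  0.62 -0.82  2.14  0.72  0.62  1.81] margin 0.4 j 4
(0.447, 0.012, 0.006, 0) [ 0.17  0.97 -0.42  2.25  1.83  0.29  0.78] margin 0.09 j 6
(0.305, 0.379, 0.356, np.float64(5.073363884591441)) [-1.28  0.35  0.42  1.88 -0.2   0.89 -4.37] margin -1.71 j 7
(0.447, 0.012, 0.2, 0) [-0.21  0.53  0.19  2.17 -0.38  0.44 -3.3 ] margin -1.65 j 7
(0.447, 0.012, 0.006, 0) [-0.    0.95 -0.13  2.26 -0.47 -0.11 -3.21] margin -0.63 j 7
```

```bash
cat > t6.py <<'E'
from fast import *
from rig import sense
q0=sense()['qpos'];rng=np.random.default_rng(0);best=[]
for i in range(250):
    w=[rng.uniform(.28,.45),rng.uniform(.2,.42),rng.uniform(.25,.4)];tw=rng.uniform(-2.5,0.5)
    q,a=path(q0,w,tw,12);q,b=path(q,[.447,.012,.2],-1.21-tw,8);q,c=path(q,[.447,.012,.006],0,8)
    Q=np.array(a+b+c);best.append((np.minimum(Q-lo,hi-Q).min(),np.round(w,3).tolist(),round(tw,2),q.round(2)))
best.sort(key=lambda t:-t[0])
for b in best[:6]:print(b)
E
python3 t6.py
```

```text
(np.float64(0.28089021915831713), [0.3, 0.36, 0.389], 0.4, array([ 0.3 ,  1.02, -0.63,  2.24,  1.7 ,  0.47,  0.92]))
(np.float64(0.27679406043105725), [0.305, 0.414, 0.383], -0.03, array([ 0.26,  1.  , -0.56,  2.25,  1.73,  0.41,  0.89]))
(np.float64(0.2760767564187714), [0.309, 0.329, 0.394], -0.35, array([ 0.23,  0.99, -0.51,  2.25,  1.76,  0.36,  0.85]))
(np.float64(0.27388784753417816), [0.281, 0.37, 0.397], -0.73, array([ 0.24,  0.99, -0.54,  2.25,  1.74,  0.39,  0.87]))
(np.float64(0.27031057402131786), [0.283, 0.39, 0.397], 0.37, array([ 0.34,  1.04, -0.7 ,  2.24,  1.67,  0.53,  0.95]))
(np.float64(0.26874492927112126), [0.304, 0.355, 0.373], 0.45, array([ 0.27,  1.01, -0.59,  2.25,  1.72,  0.43,  0.9 ]))
```

```bash
python3 -c "
from chk import *
from plan2 import *
chk([(.38,0,.33,0),(.305,.38,.385,0),(.447,.012,.2,-1.21),(.447,.012,.006,0)])
chk([(.305,.38,.385,0),(.447,.012,.2,-1.21),(.447,.012,.006,0)])
plan2([.305,.38,.385],0,20)" | cut -c1-170 | head -10
```

```text
(0.38, 0, 0.33, 0) [ 0.41  0.25 -0.6   2.12  0.12  0.78  1.21] margin 0.42 j 4
(0.305, 0.38, 0.385, 0) [-0.49  0.35 -0.7   1.79  0.27  1.02  0.18] margin 0.44 j 4
(0.447, 0.012, 0.2, -1.21) [ 0.46  0.64 -0.87  2.14  0.76  0.64  1.76] margin 0.4 j 4
(0.447, 0.012, 0.006, 0) [ 0.21  0.98 -0.48  2.25  1.78  0.34  0.84] margin 0.21 j 6
(0.305, 0.38, 0.385, 0) [-0.44  0.37 -0.78  1.79  0.31  1.04  0.14] margin 0.28 j 4
(0.447, 0.012, 0.2, -1.21) [ 0.51  0.67 -0.95  2.14  0.81  0.69  1.7 ] margin 0.41 j 4
(0.447, 0.012, 0.006, 0) [ 0.28  1.01 -0.6   2.25  1.71  0.44  0.91] margin 0.31 j 4
[0.4, 3.8, -0.4] 0.0
[0.4, 3.8, -0.4] 0.0
[0.4, 3.8, -0.4] 0.0
```

Call:
jog_arm([
  {"linear": [0.4, 3, -0.4], "twist": 0, "gripper": -1},
  {"linear": [0.4, 4, -0.4], "twist": 0, "gripper": -1},
  {"linear": [0.4, 4, -0.4], "twist": 0, "gripper": -1},
  {"linear": [0.4, 4, -0.4], "twist": 0, "gripper": -1},
  {"linear": [0.4, 4, -0.4], "twist": 0, "gripper": -1},
  {"linear": [0.4, 4, -0.4], "twist": 0, "gripper": -1},
  {"linear": [0.4, 4, -0.4], "twist": 0, "gripper": -1},
  {"linear": [0.4, 4, -0.4], "twist": 0, "gripper": -1},
  {"linear": [0.4, 4, -0.4], "twist": 0, "gripper": -1},
  {"linear": [0.4, 4, -0.4], "twist": 0, "gripper": -1},
  {"linear": [0.4, 4, -0.4], "twist": 0, "gripper": -1},
  {"linear": [0.4, 4, -0.4], "twist": 0, "gripper": -1},
  {"linear": [0.4, 4, -0.4], "twist": 0, "gripper": -1},
  {"linear": [0.4, 4, -0.4], "twist": 0, "gripper": -1},
  {"linear": [0.4, 4, -0.4], "twist": 0, "gripper": -1},
  {"linear": [0.4, 4, -0.4], "twist": 0, "gripper": -1},
  {"linear": [0.4, 4, -0.4], "twist": 0, "gripper": -1},
  {"linear": [0.4, 3, -0.4], "twist": 0, "gripper": -1},
])

```text
time_s: 15.35
tcp_pos: [0.302, 0.3376, 0.3657]
orientation: [-0.002, 0.048, 0.998, 0.041]
wrist_force: [-0.3, -1.5, 0.0]
opening: 0.0885
```

```bash
python3 st.py; python3 -c "
from chk import *
from plan2 import *
s=sense();Rt=R.from_quat(np.roll(s['orientation'],-1)).as_matrix();a=np.arctan2(Rt[1,1],Rt[0,1])
T=-((-.459+np.pi-a)%(2*np.pi));print('tw',T)
for w in ([.305,.38,.385],list(s['tcp_pos'])): chk([(*w,0),(.447,.012,.2,T),(.447,.012,.006,0)])
"
```

```text
t 15.35 p [0.302  0.3376 0.3657] tilt [0.0001 0.082 ] yang 1.4737 q [-0.364  0.334 -0.746  1.896  0.231  0.936  0.269] F [-0.3 -1.5  0. ] M [-0.08  0.05 -0.03] op 0.0885
tw -1.208872518572526
(0.305, 0.38, 0.385, 0) [-0.44  0.37 -0.74  1.78  0.25  1.02  0.22] margin 0.67 j 4
(0.447, 0.012, 0.2, np.float64(-1.208872518572526)) [ 0.51  0.67 -0.93  2.11  0.73  0.7   1.8 ] margin 0.43 j 4
(0.447, 0.012, 0.006, 0) [ 0.21  0.98 -0.45  2.22  1.59  0.29  1.04] margin 0.24 j 6
(np.float64(0.3019859094563255), np.float64(0.33757186431458197), np.float64(0.36565313845689296), 0) [-0.36  0.33 -0.75  1.9   0.23  0.93  0.27] margin 0.66 j 4
(0.447, 0.012, 0.2, np.float64(-1.208872518572526)) [ 0.5   0.67 -0.92  2.11  0.73  0.7   1.8 ] margin 0.42 j 4
(0.447, 0.012, 0.006, 0) [ 0.2   0.97 -0.44  2.22  1.59  0.28  1.03] margin 0.23 j 6
```

```bash
python3 -c "
from plan2 import *
plan2([.447,.012,.2],-1.21,14)"
```

```text
[-1.3, -2.3, 1.0] -0.086
[-1.1, -2.4, 1.0] -0.086
[-0.8, -2.5, 1.0] -0.086
[-0.6, -2.6, 1.0] -0.086
[-0.4, -2.6, 1.0] -0.086
[-0.2, -2.6, 1.0] -0.086
[0.0, -2.6, 1.0] -0.086
[0.3, -2.6, 1.0] -0.086
[0.5, -2.6, 1.0] -0.086
[0.7, -2.5, 1.0] -0.086
[0.9, -2.5, 1.0] -0.086
[1.1, -2.4, 1.0] -0.086
[1.3, -2.3, 1.0] -0.086
[1.5, -2.1, 1.0] -0.086
```

Call:
jog_arm([
  {"linear": [-1.3, -2.3, 1], "twist": -0.086, "gripper": -1},
  {"linear": [-1.1, -2.4, 1], "twist": -0.086, "gripper": -1},
  {"linear": [-0.8, -2.5, 1], "twist": -0.086, "gripper": -1},
])

```text
time_s: 15.65
tcp_pos: [0.328, 0.2804, 0.3278]
orientation: [0.0, -0.098, 0.994, 0.047]
wrist_force: [-0.6, -0.4, 0.1]
opening: 0.0882
```

```bash
python3 st.py
```

```text
t 15.65 p [0.328  0.2804 0.3278] tilt [-0.0086  0.0942] yang 1.7675 q [-0.171  0.367 -0.814  2.008  0.277  0.821  0.641] F [-0.6 -0.4  0.1] M [-0.1  -0.02  0.04] op 0.0882
```

Call:
jog_arm([
  {"linear": [-0.6, -2.6, 1], "twist": -0.086, "gripper": -1},
])

```text
time_s: 15.75
tcp_pos: [0.3378, 0.2569, 0.3139]
orientation: [0.001, -0.144, 0.988, 0.048]
wrist_force: [-0.8, -0.5, 0.2]
opening: 0.0882
```

```bash
python3 st.py
```

```text
t 15.75 p [0.3378 0.2569 0.3139] tilt [-0.012   0.0945] yang 1.8604 q [-0.101  0.386 -0.834  2.043  0.303  0.788  0.762] F [-0.8 -0.5  0.2] M [-0.05 -0.05  0.  ] op 0.0882
```

Call:
jog_arm([
  {"linear": [-0.4, -2.6, 1], "twist": -0.086, "gripper": -1},
])

```text
time_s: 15.85
tcp_pos: [0.3481, 0.2336, 0.3]
orientation: [0.001, -0.189, 0.981, 0.048]
wrist_force: [0.3, 1.1, 1.1]
opening: 0.088
```

```bash
python3 st.py
```

```text
t 15.85 p [0.3481 0.2336 0.3   ] tilt [-0.0153  0.0949] yang 1.9526 q [-0.033  0.409 -0.852  2.072  0.336  0.758  0.877] F [0.3 1.1 1.1] M [-0.03 -0.01  0.06] op 0.088
```

Call:
jog_arm([
  {"linear": [0, 0, 0], "twist": 0, "gripper": -1},
])

```text
time_s: 15.95
tcp_pos: [0.3476, 0.2297, 0.2971]
orientation: [-0.002, -0.188, 0.981, 0.047]
wrist_force: [0.2, 0.4, 0.1]
opening: 0.0878
```

```bash
python3 st.py
```

```text
t 15.95 p [0.3476 0.2297 0.2971] tilt [-0.0214  0.091 ] yang 1.9495 q [-0.029  0.413 -0.85   2.077  0.337  0.757  0.879] F [0.2 0.4 0.1] M [-0.08  0.06 -0.03] op 0.0878
```

```bash
python3 -c "
from sim import *
import json
L=[json.loads(l) for l in open('log.jsonl')][-4:]
rows=[([-0.6,-2.6,1],-.086),([-.4,-2.6,1],-.086),([0,0,0],0)]
np.set_printoptions(precision=4,suppress=True)
for a,b,r in zip(L,L[1:],rows):
    q=np.array(a[0]);t=row(q,*r,lam=1e-3);d=t-q;e=np.array(b[0])-q
    p,M=fk2(q,X);print('fk err',p-a[1], (M-R.from_quat(np.roll(a[2],-1)).as_matrix())[:2,2])
    print('cmd',d,'\nact',e,'\nratio',e/d if abs(d).max()>.01 else '')
"
```

```text
fk err [ 0.0007  0.0018 -0.0003] [-0.  0.]
cmd [ 0.0686  0.0155 -0.0178  0.0319  0.0257 -0.0313  0.1149] 
act [ 0.0699  0.0184 -0.0197  0.0349  0.0262 -0.0338  0.1202] 
ratio [1.0198 1.1854 1.1067 1.0923 1.0187 1.0804 1.0468]
fk err [ 0.0007  0.0018 -0.0004] [-0.  0.]
cmd [ 0.0659  0.0201 -0.016   0.0264  0.0318 -0.0275  0.1102] 
act [ 0.068   0.023  -0.0177  0.0294  0.0324 -0.03    0.1157] 
ratio [1.0309 1.1437 1.1055 1.1129 1.0176 1.0887 1.0491]
fk err [ 0.0007  0.0018 -0.0004] [-0.  0.]
cmd [0. 0. 0. 0. 0. 0. 0.] 
act [ 0.0045  0.0044  0.002   0.0047  0.0008 -0.0006  0.002 ] 
ratio sim.py:12: RuntimeWarning: divide by zero encountered in scalar divide
  q=q+dq*min(1,.1/n)
```

```bash
cat > hist.py <<'E'
import numpy as np
H=[]  # list of (rows, observed tilt(x,y) or None, pos, yang)
def A(rows,tilt,pos,yang=None,q=None):H.append((rows,tilt,pos,yang,q))
r=lambda x,y,z,t=0:((x,y,z),t)
A([r(-3.2,-3.3,0,.06),r(-3.4,-3.1,0,.06),r(-3.5,-2.9,0,.06),r(-3.7,-2.7,0,.06),r(-3.9,-2.4,0,.06),r(-4,-2.2,0,.06),r(-4.1,-2,0,.06),r(-4.2,-1.7,0,.06),r(-4.3,-1.5,0,.06),r(-4.4,-1.2,0,.06),r(-4.5,-.9,0,.06),r(-4.5,-.7,0,.06),r(-4.5,-.4,0,.06),r(-4.5,-.1,0,.06),r(-4.5,.1,0,.06),r(-4.5,.4,0,.06),r(-4.5,.7,0,.06)],(.008,.015),(.5288,-.133,.2348),.1919)
A([r(-2.8,1,0,.035),r(-2.8,1.1,0,.035),r(-2.8,1.3,0,.035),r(-2.6,1.3,0,.03),r(0,0,3.5),r(0,0,4),r(0,0,4)],(.026,.006),(.6002,-.2442,.1224),.0459)
A([r(0,0,2.8),r(0,0,2.8),r(0,-.7,2),r(.5,0,.5)],(.018,.012),(.5918,-.2341,.033),.0491)
A([r(1,0,-.5),r(1.5,0,0),r(1.5,0,0)]+[r(2,0,0)]*5+[r(1.5,0,0),r(1,0,0),r(.5,0,0),r(0,0,0)],(.037,.007),(.5894,-.0478,.0521),.0592)
A([r(-2,0,0),r(-3,0,0),r(-3,0,0),r(-2,0,0)],(.037,.010),(.5959,-.1491,.0509),.0617)
A([r(2,-.4,.5),r(2.5,-.4,.5),r(2.5,0,0),r(1.5,0,0),r(1,0,0),r(.9,0,0),r(0,0,0)],None,(.5817,-.0413,.0407))
A([r(.6,0,0),r(.3,0,0),r(0,0,0)],None,(.5814,-.0348,.041))
A([r(.2,0,0),r(0,0,0),r(-2,0,0),r(-3,0,0),r(-4,0,0),r(-2,0,0)],(.040,.011),(.5886,-.1406,.0402),.0596)
A([r(-1,0,-3),r(0,0,-4,.05),r(.5,-1,-4,.05),r(1.3,-1.2,-3,.05),r(1.8,-1.8,-2,.05),r(1.8,-1.9,-1,.05),r(1.8,-2,0,.05),r(1.7,-2,0,.05),r(1.6,-2.1,0,.05),r(1.5,-2.1,0,.05),r(1.2,-2.1,0,.05),r(0,0,0)],(.038,.031),(.4444,.0379,.2141),-.4418)
A([r(-.6,.1,2.4),r(-.6,.1,2.4),r(-.5,.1,2.4),r(-.4,.1,2.4),r(-.3,.1,2.4),r(-.2,0,2),r(0,0,0)],(.054,.028),(.4583,.0049,.0696),-.4556)
A([r(0,0,0)]*3,(.0637,.027),(.4616,.0044,.0728),-.4561,[-.093,.796,-.002,2.241,-.46,.043,-.091])
A([r(-1,0,-4),r(-1,1,-4),r(-1,1,-4),r(0,0,0)],(.0605,.0276),(.4585,-.0353,.1946),-.454,[-.143,.551,.215,2.161,-.367,.404,-.08])
A([r(0,0,0)]*2,(.0622,.0281),(.4585,-.0346,.195),-.4532,[-.143,.549,.213,2.162,-.366,.403,-.082])
t=-.13
A([r(-2.7,.2,-.7,t),r(-2.7,-.2,-.7,t),r(-2.6,-.5,-.7,t),r(-2.5,-.8,-.7,t),r(-2.4,-1.2,-.7,t),r(-2.2,-1.5,-.7,t),r(-2,-1.8,-.7,t),r(-1.8,-2,-.7,t),r(-1.5,-2.2,-.7,t),r(-1.2,-2.4,-.7,t),r(-.8,-2.5,-.7,t),r(-.5,-2.6,-.7,t),r(-.2,-2.7,-.7,t),r(.2,-2.7,-.7,t)],(.0341,.0618),(.3187,-.384,.256),1.4728,[1.131,.542,-.472,1.885,.236,.794,2.02])
A([r(.4,3,-.4)]+[r(.4,4,-.4)]*16+[r(.4,3,-.4)],(.0001,.082),(.302,.3376,.3657),1.4737,[-.364,.334,-.746,1.896,.231,.936,.269])
t=-.086
A([r(-1.3,-2.3,1,t),r(-1.1,-2.4,1,t),r(-.8,-2.5,1,t)],(-.0086,.0942),(.328,.2804,.3278),1.7675,[-.171,.367,-.814,2.008,.277,.821,.641])
A([r(-.6,-2.6,1,t)],(-.012,.0945),(.3378,.2569,.3139),1.8604,[-.101,.386,-.834,2.043,.303,.788,.762])
A([r(-.4,-2.6,1,t)],(-.0153,.0949),(.3481,.2336,.3),1.9526,[-.033,.409,-.852,2.072,.336,.758,.877])
A([r(0,0,0)],(-.0214,.091),(.3476,.2297,.2971),1.9495,[-.029,.413,-.85,2.077,.337,.757,.879])
E
cat > rep.py <<'E'
from fast import *
from hist import H
from scipy.optimize import least_squares
def Rz(a):c,s=np.cos(a),np.sin(a);return np.array([[c,-s,0],[s,c,0],[0,0,1.]])
def simrow(q,v,l,tw,th):
    # q,v joint state (v = last row displacement); th: eps gain(7), carry gain(7)
    p,M,_=fkj(q)
    t=step(q,p+M@(np.array(l)/100),M@Rz(tw),it=3,lam=1e-3)
    t=np.clip(t,lo,hi)
    a,b=th[:7],th[7:14]
    dq=(1+a)*(t-q)+b*v
    return q+dq,dq
def replay(th,qs=None,start=0,end=None,q=None,reset=True):
    out=[];q=np.array([-1.20519799,0.68995999,-0.19453184,1.5663356,0.15733543,0.90249242,-0.21511976]) if q is None else q
    v=np.zeros(7)
    for rows,tilt,pos,ya,qo in H[start:end]:
        for l,tw in rows:q,v=simrow(q,v,l,tw,th)
        p,M,_=fkj(q);out.append((M[:2,2],p,np.arctan2(M[1,1],M[0,1]),q,tilt,pos,ya,qo))
        if reset and qo is not None:q=np.array(qo)
    return out
if __name__=='__main__':
    def f(th):
        r=[]
        for t,p,y,q,to,po,yo,qo in replay(th):
            if to is not None:r+=list((t-to)*1.0)
            r+=list(.3*(p-po))
            if qo is not None:r+=list(.2*(q-qo))
        return np.r_[np.nan_to_num(np.array(r),nan=1),.01*np.array(th)]
    th=np.zeros(14);th[7:]=.05
    print(np.round(np.abs(f(th)).max(),3))
    r=least_squares(f,th,max_nfev=15,loss='soft_l1',f_scale=.01,bounds=(-.5,.5));print(r.cost,r.x.round(3));np.save('th.npy',r.x)
    for t,p,y,q,to,po,yo,qo in replay(r.x):print('tilt',t.round(3),to,'pos',p.round(3),po,'y',round(y,3),yo)
E
time python3 rep.py
```

```text
0.07
0.0016572671317810301 [ 0.029 -0.132  0.126  0.176 -0.157  0.261  0.014  0.001  0.084 -0.037
 -0.227  0.201 -0.206  0.02 ]
tilt [0.012 0.017] (0.008, 0.015) pos [ 0.533 -0.124  0.235] (0.5288, -0.133, 0.2348) y 0.178 0.1919
tilt [0.029 0.013] (0.026, 0.006) pos [ 0.591 -0.228  0.123] (0.6002, -0.2442, 0.1224) y 0.035 0.0459
tilt [0.031 0.013] (0.018, 0.012) pos [ 0.588 -0.222  0.044] (0.5918, -0.2341, 0.033) y 0.036 0.0491
tilt [0.037 0.011] (0.037, 0.007) pos [ 0.587 -0.049  0.05 ] (0.5894, -0.0478, 0.0521) y 0.032 0.0592
tilt [0.035 0.014] (0.037, 0.01) pos [ 0.589 -0.15   0.049] (0.5959, -0.1491, 0.0509) y 0.031 0.0617
tilt [0.041 0.011] None pos [ 0.58  -0.045  0.04 ] (0.5817, -0.0413, 0.0407) y 0.032 None
tilt [0.041 0.011] None pos [ 0.58  -0.035  0.04 ] (0.5814, -0.0348, 0.041) y 0.032 None
tilt [0.038 0.014] (0.04, 0.011) pos [ 0.582 -0.145  0.039] (0.5886, -0.1406, 0.0402) y 0.031 0.0596
tilt [0.026 0.012] (0.038, 0.031) pos [0.457 0.01  0.2  ] (0.4444, 0.0379, 0.2141) y -0.492 -0.4418
tilt [0.057 0.024] (0.054, 0.028) pos [ 0.466 -0.007  0.066] (0.4583, 0.0049, 0.0696)
[... 278 characters left out ...]
035  0.195] (0.4585, -0.0346, 0.195) y -0.452 -0.4532
tilt [0.04  0.046] (0.0341, 0.0618) pos [ 0.317 -0.381  0.272] (0.3187, -0.384, 0.256) y 1.469 1.4728
tilt [0.037 0.066] (0.0001, 0.082) pos [0.309 0.327 0.375] (0.302, 0.3376, 0.3657) y 1.483 1.4737
tilt [0.003 0.088] (-0.0086, 0.0942) pos [0.334 0.269 0.327] (0.328, 0.2804, 0.3278) y 1.745 1.7675
tilt [-0.005  0.098] (-0.012, 0.0945) pos [0.341 0.26  0.316] (0.3378, 0.2569, 0.3139) y 1.856 1.8604
tilt [-0.009  0.097] (-0.0153, 0.0949) pos [0.351 0.236 0.302] (0.3481, 0.2336, 0.3) y 1.949 1.9526
tilt [-0.012  0.091] (-0.0214, 0.091) pos [0.352 0.235 0.3  ] (0.3476, 0.2297, 0.2971) y 1.957 1.9495
real	1m27.898s
user	1m27.189s
sys	0m0.279s
```

```bash
cat > t7.py <<'E'
from rep import *
from multiprocessing import Pool
th=np.load('th.npy')
q0=np.array([-0.029,0.413,-0.85,2.077,0.337,0.757,0.879])
def seg(q,v,w,tw,n):
    for k in range(n):
        p,M,_=fkj(q);d=M.T@(np.array(w)-p)/(n-k)*100
        q,v=simrow(q,v,d,tw/n,th)
        if np.minimum(q-lo,hi-q).min()<.03:return None,v
    return q,v
def yawtw(q,yt):
    M=fkj(q)[1];a=np.arctan2(M[1,1],M[0,1]);return (a-yt+np.pi)%(2*np.pi)-np.pi
def one(s):
    rng=np.random.default_rng(s);q=q0;v=np.zeros(7);W=[];n=0
    for k in range(rng.integers(0,3)):
        w=[rng.uniform(.25,.7),rng.uniform(-.5,.5),rng.uniform(.22,.5)];tw=rng.uniform(-2,2)
        if not .38<np.hypot(w[0],w[1])<.8:return None
        p=fkj(q)[0];m=int(np.ceil(max(np.linalg.norm(p-w)/.04,abs(tw)/.14)));n+=m
        if n>45:return None
        q,v=seg(q,v,w,tw,m);W.append((np.round(w,3).tolist(),round(tw,2),m))
        if q is None:return None
    tw=yawtw(q,-.459+np.pi);p=fkj(q)[0];w=[.447,.012,.12];m=int(np.ceil(max(np.linalg.norm(p-w)/.03,abs(tw)/.14)));n+=m
    q,v=seg(q,v,w,tw,m)
    if q is None:return None
    p=fkj(q)[0];t=fkj(q)[1][:2,2];qa=q
    q,v=seg(q,v,[.447,.012,.006],0,6)
    if q is None:return None
    return (np.linalg.norm(fkj(q)[1][:2,2]),n,W,round(tw,2),t.round(3),q.round(2))
if __name__=='__main__':
    with Pool() as P: out=[o for o in P.map(one,range(12000),chunksize=100) if o]
    out.sort(key=lambda o:o[0]+.0003*o[1]);print(len(out))
    for o in out[:12]:print(o)
    print([o for o in out if len(o[2])==0])
E
time timeout 560 python3 t7.py
```

```text
8013
(np.float64(0.03089996961431994), 44, [([0.33, 0.309, 0.473], -0.97, 7), ([0.291, -0.44, 0.352], 1.14, 19)], np.float64(-0.89), array([0.001, 0.041]), array([ 0.17,  0.97, -0.46,  2.23,  1.65,  0.35,  0.93]))
(np.float64(0.03733490164102347), 40, [([0.605, -0.495, 0.47], 0.63, 20)], np.float64(-1.32), array([-0.009,  0.057]), array([ 0.16,  0.97, -0.42,  2.23,  1.68,  0.32,  0.87]))
(np.float64(0.03809031457059339), 39, [([0.45, -0.182, 0.498], -0.49, 12), ([0.256, -0.421, 0.431], 0.62, 8)], np.float64(-0.85), array([0.011, 0.031]), array([ 0.11,  0.96, -0.38,  2.24,  1.77,  0.31,  0.79]))
(np.float64(0.045727813429094676), 24, [([0.375, -0.12, 0.43], -0.81, 10), ([0.534, -0.121, 0.318], 0.15, 5)], np.float64(-0.03), array([-0.001,  0.065]), array([ 0.12,  0.95, -0.35,  2.24,  1.79,  0.26,  0.75]))
(np.float64(0.04323208692147939), 36, [([0.621, 0.473, 0.492], -0.18, 11), ([0.664, -0.023, 0.393], 0.34, 13)], np.float64(-0.93), array([-0.027,  0.069]), array([ 0.23,  0.99, -0.52,  2.22,  1.57,  0.39,  1.02]))
(np.float64(0.04678372356000886), 28, [([0.268, -0.295, 0.281], -0.54, 
[... 28229 characters left out ...]
), array([0.021, 0.092]), array([ 0.21,  0.97, -0.47,  2.25,  1.83,  0.33,  0.8 ])), (np.float64(0.08520462343573089), 10, [], np.float64(-0.73), array([0.021, 0.092]), array([ 0.21,  0.97, -0.47,  2.25,  1.83,  0.33,  0.8 ])), (np.float64(0.08520462343573089), 10, [], np.float64(-0.73), array([0.021, 0.092]), array([ 0.21,  0.97, -0.47,  2.25,  1.83,  0.33,  0.8 ])), (np.float64(0.08520462343573089), 10, [], np.float64(-0.73), array([0.021, 0.092]), array([ 0.21,  0.97, -0.47,  2.25,  1.83,  0.33,  0.8 ])), (np.float64(0.08520462343573089), 10, [], np.float64(-0.73), array([0.021, 0.092]), array([ 0.21,  0.97, -0.47,  2.25,  1.83,  0.33,  0.8 ]))]
real	4m43.466s
user	17m19.607s
sys	0m0.364s
```

```bash
python3 -c "
from plan2 import *
plan2([.375,-.12,.43],-.81,10)"
```

```text
[1.0, -3.2, -1.6] -0.081
[1.3, -3.1, -1.6] -0.081
[1.5, -3.0, -1.6] -0.081
[1.8, -2.9, -1.6] -0.081
[2.0, -2.7, -1.6] -0.081
[2.2, -2.6, -1.6] -0.081
[2.4, -2.4, -1.6] -0.081
[2.6, -2.2, -1.6] -0.081
[2.7, -1.9, -1.6] -0.081
[2.9, -1.7, -1.6] -0.081
```

Call:
jog_arm([
  {"linear": [1.0, -3.2, -1.6], "twist": -0.08, "gripper": -1},
  {"linear": [1.3, -3.1, -1.6], "twist": -0.08, "gripper": -1},
  {"linear": [1.5, -3.0, -1.6], "twist": -0.08, "gripper": -1},
  {"linear": [1.8, -2.9, -1.6], "twist": -0.08, "gripper": -1},
  {"linear": [2.0, -2.7, -1.6], "twist": -0.08, "gripper": -1},
  {"linear": [2.2, -2.6, -1.6], "twist": -0.08, "gripper": -1},
  {"linear": [2.4, -2.4, -1.6], "twist": -0.08, "gripper": -1},
  {"linear": [2.6, -2.2, -1.6], "twist": -0.08, "gripper": -1},
  {"linear": [2.7, -1.9, -1.6], "twist": -0.08, "gripper": -1},
  {"linear": [2.9, -1.7, -1.6], "twist": -0.08, "gripper": -1},
])

```text
time_s: 16.95
tcp_pos: [0.3785, -0.115, 0.423]
orientation: [0.017, -0.578, 0.814, 0.055]
wrist_force: [-0.8, 0.8, 0.6]
opening: 0.0881
```

```bash
python3 st.py; python3 -c "
from plan2 import *
plan2([.534,-.121,.318],.15,5)"
```

```text
t 16.95 p [ 0.3785 -0.115   0.423 ] tilt [-0.0359  0.1104] yang 2.8081 q [ 1.154  0.395 -1.288  1.806  0.278  1.256  2.596] F [-0.8  0.8  0.6] M [ 0.05 -0.01  0.  ] op 0.0881
[-0.7, -3.1, 2.0] 0.03
[-0.8, -3.1, 2.0] 0.03
[-0.9, -3.1, 2.0] 0.03
[-1.0, -3.0, 2.0] 0.03
[-1.1, -3.0, 2.0] 0.03
```

```bash
python3 -c "
from chk import *
q0=np.array([-0.029,0.413,-0.85,2.077,0.337,0.757,0.879])
q=chk([(.3785,-.115,.423,-.859)],q0)
print('tilt',fkj(q)[1][:2,2])
import numpy as np
qa=np.array([1.154,.395,-1.288,1.806,.278,1.256,2.596])
s=sense();print(s['joint_velocities'].round(2))
from t7 import *
q,v=seg(q0,np.zeros(7),[.375,-.12,.43],-.81,10);print('model',q.round(2),fkj(q)[1][:2,2])
chk([(.534,-.121,.318,.15),(.447,.012,.2,.2),(.447,.012,.006,0)])
"
```

```text
(0.3785, -0.115, 0.423, -0.859) [ 1.16  0.37 -1.28  1.82  0.28  1.23  2.61] margin 0.05 j 7
tilt [-0.02101601  0.09109468]
[ 0.68  0.3  -0.24 -0.62  0.26  0.66  1.35]
model [ 1.16  0.38 -1.29  1.79  0.28  1.29  2.61] [-0.04932845  0.08741668]
(0.534, -0.121, 0.318, 0.15) [ 0.76  0.69 -1.03  1.62  0.5   1.19  2.3 ] margin 0.09 j 7
(0.447, 0.012, 0.2, 0.2) [ 0.49  0.67 -0.86  2.07  0.6   0.69  1.71] margin 0.39 j 7
(0.447, 0.012, 0.006, 0) [ 0.12  0.96 -0.27  2.19  1.14  0.12  1.28] margin 0.08 j 6
```

```bash
cat > t8.py <<'E'
from fast import *
from rep import yaw if False else *
E
cat > t8.py <<'E'
from fast import *
from multiprocessing import Pool
q0=np.array([1.154,.395,-1.288,1.806,.278,1.256,2.596])
def fore(q):
    M=rz(-q[0])@ry(q[1])@rz(-q[2])@ry(q[3]);return M[:,2]
def yawtw(q,yt):
    M=fkj(q)[1];a=np.arctan2(M[1,1],M[0,1]);return (a-yt+np.pi)%(2*np.pi)-np.pi
def mg(a,ex=None):
    a=np.array(a);m=np.minimum(a-lo,hi-a)
    if ex is not None:m=np.delete(m,ex,1)
    return m.min()
def one(s):
    rng=np.random.default_rng(s)
    r=rng.uniform(.3,.75);az=rng.uniform(-2.0,.3);w=np.array([r*np.cos(az),r*np.sin(az),rng.uniform(.4,.8)]);tw=rng.uniform(-.5,2.5)
    q,a=path(q0,w,tw,10)
    if mg(a,5)<.06 or not 1.9<q[5]<2.06:return None
    f=fore(q);fa=np.arctan2(f[1],f[0])
    if abs(fa+1.25)>.3:return None
    best=None
    for yt in (-.459,-.459+np.pi):
        t=yawtw(q,yt);q2,b=path(q,[.447,.012,.2],t,12);q3,c=path(q2,[.447,.012,.006],0,8)
        m=mg(a+b+c)
        if best is None or m>best[0]:best=(m,yt,round(t,2),q3.round(2))
    p0=fkj(q0)[0]
    return (best[0],best[1:],w.round(3),round(tw,2),round(fa,2),q.round(2),np.linalg.norm(w-p0).round(2))
if __name__=='__main__':
    with Pool() as P: out=[o for o in P.map(one,range(20000),chunksize=200) if o]
    out.sort(key=lambda o:-o[0]);print(len(out))
    for o in out[:10]:print(o)
E
time timeout 560 python3 t8.py
```

```text
107
(np.float64(0.13812818425485052), (2.682592653589793, np.float64(-2.27), array([ 0.35,  1.03, -0.65,  2.17,  1.39,  0.44,  1.27])), array([ 0.091, -0.326,  0.658]), 2.39, np.float64(-1.08), array([ 1.82,  0.1 , -0.76,  1.27,  0.05,  1.91,  1.48]), np.float64(0.43))
(np.float64(0.13446853977695739), (2.682592653589793, np.float64(-2.35), array([ 0.32,  1.01, -0.6 ,  2.18,  1.38,  0.39,  1.28])), array([ 0.094, -0.406,  0.644]), 2.47, np.float64(-1.07), array([ 1.68,  0.25, -0.67,  1.14,  0.13,  1.92,  1.39]), np.float64(0.46))
(np.float64(0.1326225333291804), (2.682592653589793, np.float64(-2.35), array([ 0.29,  1.  , -0.55,  2.18,  1.36,  0.35,  1.29])), array([ 0.139, -0.508,  0.612]), 2.47, np.float64(-1.03), array([ 1.49,  0.44, -0.56,  0.93,  0.21,  1.94,  1.36]), np.float64(0.5))
(np.float64(0.1317185107374601), (2.682592653589793, np.float64(-2.23), array([ 0.27,  0.99, -0.51,  2.18,  1.35,  0.32,  1.3 ])), array([ 0.222, -0.605,  0.53 ]), 2.35, np.float64(-0.99), array([ 1.32,  0.67, -0.49,  0.73,  0.27,  1.9 ,  1.44]), np.float64(0.53))
(np.float64(0.13168677603982237), (
[... 900 characters left out ...]
[ 0.071, -0.384,  0.66 ]), 2.43, np.float64(-1.11), array([ 1.77,  0.21, -0.71,  1.15,  0.12,  1.95,  1.48]), np.float64(0.47))
(np.float64(0.1253883209297939), (2.682592653589793, np.float64(-2.22), array([ 0.37,  1.04, -0.69,  2.17,  1.4 ,  0.47,  1.26])), array([ 0.047, -0.317,  0.658]), 2.34, np.float64(-1.22), array([ 1.98,  0.07, -0.77,  1.31,  0.04,  1.9 ,  1.68]), np.float64(0.46))
(np.float64(0.12516640088111464), (2.682592653589793, np.float64(-2.27), array([ 0.29,  1.  , -0.55,  2.18,  1.36,  0.35,  1.29])), array([ 0.118, -0.481,  0.617]), 2.39, np.float64(-1.04), array([ 1.56,  0.39, -0.61,  1.02,  0.2 ,  1.91,  1.45]), np.float64(0.49))
real	2m6.749s
user	8m11.091s
sys	0m0.286s
```

```bash
python3 -c "
from plan2 import *
from t8 import *
q,a=path(sense()['qpos'],[.08,-.45,.64],2.43,18);print(q.round(2),mg(a),np.arctan2(*fore(q)[1::-1]))
plan2([.08,-.45,.64],2.43,18)"
```

```text
[ 1.66  0.32 -0.64  1.05  0.18  1.94  1.47] 0.09624012832875684 -1.103277740038262
[2.2, 1.0, -1.3] 0.135
[2.3, 0.7, -1.3] 0.135
[2.4, 0.4, -1.3] 0.135
[2.4, 0.1, -1.3] 0.135
[2.4, -0.2, -1.3] 0.135
[2.4, -0.6, -1.3] 0.135
[2.3, -0.9, -1.3] 0.135
[2.1, -1.2, -1.3] 0.135
[1.9, -1.4, -1.3] 0.135
[1.7, -1.7, -1.3] 0.135
[1.5, -1.9, -1.3] 0.135
[1.2, -2.1, -1.3] 0.135
[0.9, -2.2, -1.3] 0.135
[0.6, -2.3, -1.3] 0.135
[0.3, -2.4, -1.3] 0.135
[-0.0, -2.4, -1.3] 0.135
[-0.4, -2.4, -1.3] 0.135
[-0.7, -2.3, -1.3] 0.135
```

Call:
jog_arm([
  {"linear": [2.2, 1.0, -1.3], "twist": 0.135, "gripper": -1},
  {"linear": [2.3, 0.7, -1.3], "twist": 0.135, "gripper": -1},
  {"linear": [2.4, 0.4, -1.3], "twist": 0.135, "gripper": -1},
  {"linear": [2.4, 0.1, -1.3], "twist": 0.135, "gripper": -1},
  {"linear": [2.4, -0.2, -1.3], "twist": 0.135, "gripper": -1},
  {"linear": [2.4, -0.6, -1.3], "twist": 0.135, "gripper": -1},
  {"linear": [2.3, -0.9, -1.3], "twist": 0.135, "gripper": -1},
  {"linear": [2.1, -1.2, -1.3], "twist": 0.135, "gripper": -1},
  {"linear": [1.9, -1.4, -1.3], "twist": 0.135, "gripper": -1},
  {"linear": [1.7, -1.7, -1.3], "twist": 0.135, "gripper": -1},
  {"linear": [1.5, -1.9, -1.3], "twist": 0.135, "gripper": -1},
  {"linear": [1.2, -2.1, -1.3], "twist": 0.135, "gripper": -1},
  {"linear": [0.9, -2.2, -1.3], "twist": 0.135, "gripper": -1},
  {"linear": [0.6, -2.3, -1.3], "twist": 0.135, "gripper": -1},
  {"linear": [0.3, -2.4, -1.3], "twist": 0.135, "gripper": -1},
  {"linear": [0, -2.4, -1.3], "twist": 0.135, "gripper": -1},
  {"linear": [-0.4, -2.4, -1.3], "twist": 0.135, "gripper": -1},
])

```text
time_s: 18.65
tcp_pos: [0.0941, -0.4255, 0.616]
orientation: [-0.048, 0.534, 0.842, 0.054]
wrist_force: [0.5, -0.1, 0.5]
opening: 0.0881
```

```bash
python3 st.py; python3 -c "
from t8 import *
from rig import sense
q=sense()['qpos'];print(np.arctan2(*fore(q)[1::-1]))"
```

```text
t 18.65 p [ 0.0941 -0.4255  0.616 ] tilt [-0.0243  0.1423] yang 0.4378 q [ 1.679  0.292 -0.654  1.168  0.13   1.874  1.505] F [ 0.5 -0.1  0.5] M [-0.21  0.08 -0.01] op 0.0881
-1.075939514715621
```

Call:
jog_arm([
  {"linear": [0, 0, -4], "twist": 0, "gripper": -1},
  {"linear": [0, 0, -4], "twist": 0, "gripper": -1},
  {"linear": [0, 0, -4], "twist": 0, "gripper": -1},
])

```text
time_s: 18.95
tcp_pos: [0.0954, -0.4391, 0.6636]
orientation: [-0.056, 0.535, 0.841, 0.066]
wrist_force: [-0.7, 0.1, 0.2]
opening: 0.0881
```

```bash
python3 st.py
```

```text
t 18.95 p [ 0.0954 -0.4391  0.6636] tilt [-0.0232  0.1702] yang 0.4336 q [ 1.39   0.318 -0.207  0.95   0.025  2.047  1.635] F [-0.7  0.1  0.2] M [-0.26  0.   -0.01] op 0.0881
```

Call:
jog_arm([
  {"linear": [0, 0, -4], "twist": 0, "gripper": -1},
  {"linear": [0, 0, -4], "twist": 0, "gripper": -1},
])

```text
time_s: 19.15
tcp_pos: [0.0967, -0.4406, 0.6836]
orientation: [-0.048, 0.535, 0.841, 0.06]
wrist_force: [0.4, -1.0, -0.9]
opening: 0.088
```

```bash
python3 st.py
```

```text
t 19.15 p [ 0.0967 -0.4406  0.6836] tilt [-0.017   0.1526] yang 0.4343 q [ 1.148  0.324  0.237  0.891 -0.1    2.088  1.773] F [ 0.4 -1.  -0.9] M [-0.25  0.06  0.02] op 0.088
```

Call:
jog_arm([
  {"linear": [0, 0, -5], "twist": 0, "gripper": -1},
  {"linear": [0, 0, -5], "twist": 0, "gripper": -1},
  {"linear": [0, 0, -5], "twist": 0, "gripper": -1},
  {"linear": [0, 0, -5], "twist": 0, "gripper": -1},
])

```text
time_s: 19.55
tcp_pos: [0.0962, -0.4223, 0.7366]
orientation: [0.003, 0.535, 0.845, 0.011]
wrist_force: [-0.1, 0.0, 0.5]
opening: 0.0883
```

```bash
python3 st.py
```

```text
t 19.55 p [ 0.0962 -0.4223  0.7366] tilt [0.0166 0.0166] yang 0.4428 q [ 1.086  0.244  0.295  0.83  -0.103  2.089  1.765] F [-0.1  0.   0.5] M [-0.06  0.01  0.06] op 0.0883
```

```bash
cat > t9.py <<'E'
from t8 import *
from rig import sense
q0=sense()['qpos']
def one(s):
    rng=np.random.default_rng(s);q=q0;Q=[];W=[];n=0
    for k in range(rng.integers(0,3)):
        r=rng.uniform(.38,.65);az=rng.uniform(-1.3,1.0);w=np.array([r*np.cos(az),r*np.sin(az),rng.uniform(.22,.55)]);tw=rng.uniform(-2.2,2.2)
        n+=max(np.linalg.norm(fkj(q)[0]-w)/.04,abs(tw)/.135)
        if n>40:return None
        q,a=path(q,w,tw,10);Q+=a
        if mg(a,5)<.1:return None
        W.append((w.round(3).tolist(),round(tw,2)))
    best=None
    for yt in (-.459,-.459+np.pi):
      t0=yawtw(q,yt)
      for t in (t0,):
        q2,b=path(q,[.447,.012,.2],t,10)
        q3,c=path(q2,[.447,.012,.006],0,6);m=mg(Q+b+c,5);m6=(np.array((Q+b+c)[4:])[:,5]-lo[5]).min();m=min(m,m6)
        if m<.1:continue
        q4,d=path(q3,[.447,.012,.24],0,6);q4,e=path(q4,[.5215,.1137,.24],1.02,8);q4,g=path(q4,[.5215,.1137,.137],0,6);m=min(m,mg(d+e+g))
        nn=n+max(np.linalg.norm(fkj(q)[0]-[.447,.012,.2])/.04,abs(t)/.135)
        if best is None or m>best[0]:best=(m,round(nn),round(t,2),yt,q3.round(2),q4.round(2))
    return best and (*best,W)
if __name__=='__main__':
    with Pool() as P: out=[o for o in P.map(one,range(9000),chunksize=100) if o and o[0]>.12]
    out.sort(key=lambda o:o[1]-60*min(o[0],.3));print(len(out))
    for o in out[:8]:print(o)
E
time timeout 570 python3 t9.py | cut -c1-600
```

```text
725
(np.float64(0.2773163274431849), 26, np.float64(-0.63), -0.459, array([ 0.18,  0.98, -0.49,  2.23,  1.65,  0.39, -2.21]), array([-0.04,  0.74, -0.42,  1.95,  0.54,  0.54, -2.31]), [([0.338, 0.193, 0.4], 1.53)])
(np.float64(0.2961593730515377), 28, np.float64(-0.85), 2.682592653589793, array([ 0.2 ,  0.99, -0.51,  2.23,  1.64,  0.41,  0.94]), array([-0.03,  0.74, -0.43,  1.95,  0.56,  0.55,  0.82]), [([0.361, 0.233, 0.261], -1.39)])
(np.float64(0.2781297253940289), 27, np.float64(-1.02), 2.682592653589793, array([ 0.21,  0.99, -0.54,  2.23,  1.63,  0.43,  0.95]), array([-0.02,  0.75, -0.45,  1.95,  0.58,  0.55,  0.8 ]), [([0.337, 0.2, 0.333], -1.22)])
(np.float64(0.2932108980987511), 28, np.float64(-1.1), 2.682592653589793, array([ 0.2 ,  0.99, -0.52,  2.23,  1.64,  0.41,  0.94]), array([-0.03,  0.74, -0.43,  1.95,  0.56,  0.55,  0.82]), [([0.372, 0.222, 0.405], -1.14)])
(np.float64(0.27369321972197125), 27, np.float64(-0.81), 2.682592653589793, array([ 0.18,  0.98, -0.48,  2.23,  1.65,  0.38,  0.92]), array([-0.04,  0.74, -0.41,  1.95,  0.53,  0.54,  0.84]), [([0.346, 0.224, 0.347], -1.43)])
(np.float64(0.27230438441620874), 27, np.float64(-0.58), -0.459, array([ 0.18,  0.98, -0.49,  2.23,  1.65,  0.39, -2.22]), array([-0.04,  0.74, -0.42,  1.95,  0.54,  0.54, -2.3 ]), [([0.334, 0.194, 0.5], 1.49)])
(np.float64(0.2705282012131604), 28, np.float64(-0.58), -0.459, array([ 0.18,  0.98, -0.49,  2.23,  1.65,  0.39, -2.22]), array([-0.04,  0.74, -0.42,  1.95,  0.54,  0.54, -2.3 ]), [([0.342, 0.25, 0.277], 1.49)])
(np.float64(0.2358008348625713), 26, np.float64(-0.81), -0.459, array([ 0.25,  1.01, -0.61,  2.23,  1.61,  0.49, -2.17]), array([ 0.01,  0.76, -0.5 ,  1.94,  0.62,  0.57, -2.39]), [([0.329, 0.209, 0.318], 1.72)])
real	3m29.968s
user	13m41.577s
sys	0m0.313s
```

```bash
python3 -c "
from plan2 import *
plan2([.372,.222,.405],-1.14,20)"
```

```text
[2.3, 2.6, 1.7] -0.057
[2.2, 2.7, 1.7] -0.057
[2.0, 2.8, 1.7] -0.057
[1.8, 2.9, 1.7] -0.057
[1.7, 3.0, 1.7] -0.057
[1.5, 3.1, 1.7] -0.057
[1.3, 3.2, 1.7] -0.057
[1.1, 3.3, 1.7] -0.057
[0.9, 3.3, 1.7] -0.057
[0.7, 3.4, 1.7] -0.057
[0.5, 3.4, 1.7] -0.057
[0.3, 3.4, 1.7] -0.057
[0.2, 3.5, 1.7] -0.057
[-0.0, 3.5, 1.7] -0.057
[-0.2, 3.5, 1.7] -0.057
[-0.4, 3.4, 1.7] -0.057
[-0.6, 3.4, 1.7] -0.057
[-0.8, 3.4, 1.7] -0.057
[-1.0, 3.3, 1.7] -0.057
[-1.2, 3.3, 1.7] -0.057
```

Call:
jog_arm([
  {"linear": [2.3, 2.6, 1.7], "twist": -0.057, "gripper": -1},
  {"linear": [2.2, 2.7, 1.7], "twist": -0.057, "gripper": -1},
  {"linear": [2.0, 2.8, 1.7], "twist": -0.057, "gripper": -1},
  {"linear": [1.8, 2.9, 1.7], "twist": -0.057, "gripper": -1},
  {"linear": [1.7, 3.0, 1.7], "twist": -0.057, "gripper": -1},
  {"linear": [1.5, 3.1, 1.7], "twist": -0.057, "gripper": -1},
  {"linear": [1.3, 3.2, 1.7], "twist": -0.057, "gripper": -1},
  {"linear": [1.1, 3.3, 1.7], "twist": -0.057, "gripper": -1},
  {"linear": [0.9, 3.3, 1.7], "twist": -0.057, "gripper": -1},
  {"linear": [0.7, 3.4, 1.7], "twist": -0.057, "gripper": -1},
  {"linear": [0.5, 3.4, 1.7], "twist": -0.057, "gripper": -1},
  {"linear": [0.3, 3.4, 1.7], "twist": -0.057, "gripper": -1},
  {"linear": [0.2, 3.5, 1.7], "twist": -0.057, "gripper": -1},
  {"linear": [0, 3.5, 1.7], "twist": -0.057, "gripper": -1},
  {"linear": [-0.2, 3.5, 1.7], "twist": -0.057, "gripper": -1},
  {"linear": [-0.4, 3.4, 1.7], "twist": -0.057, "gripper": -1},
  {"linear": [-0.6, 3.4, 1.7], "twist": -0.057, "gripper": -1},
  {"linear": [-0.8, 3.4, 1.7], "twist": -0.057, "gripper": -1},
])

```text
time_s: 21.35
tcp_pos: [0.3354, 0.1859, 0.4371]
orientation: [0.036, 0.027, 0.999, -0.016]
wrist_force: [0.9, -0.0, 0.5]
opening: 0.0882
```

```bash
python3 st.py; python3 -c "
from t8 import *
from plan2 import *
q=sense()['qpos'];t=yawtw(q,2.6826);print('tw',t)
q,a=path(q,[.447,.012,.2],t,12);print(q.round(2),mg(a));q,a=path(q,[.447,.012,.006],0,8);print(q.round(2),mg(a))
plan2([.447,.012,.12],t,14)"
```

```text
t 21.35 p [0.3354 0.1859 0.4371] tilt [ 0.0708 -0.0337] yang 1.5159 q [ 0.121  0.17  -0.954  1.883  0.234  1.147  0.597] F [ 0.9 -0.   0.5] M [ 0.01  0.02 -0.02] op 0.0882
tw -1.1666772873379878
[ 0.41  0.64 -0.91  2.17  0.93  0.72  1.54] 0.3902055721709101
[ 0.23  1.03 -0.66  2.28  1.77  0.6   0.77] 0.2803907639241445
[-0.7, -1.1, 2.4] -0.083
[-0.6, -1.2, 2.4] -0.083
[-0.5, -1.2, 2.4] -0.083
[-0.4, -1.3, 2.4] -0.083
[-0.3, -1.3, 2.4] -0.083
[-0.2, -1.3, 2.4] -0.083
[-0.1, -1.3, 2.4] -0.083
[0.0, -1.3, 2.4] -0.083
[0.2, -1.3, 2.4] -0.083
[0.3, -1.3, 2.4] -0.083
[0.4, -1.3, 2.4] -0.083
[0.5, -1.2, 2.4] -0.083
[0.6, -1.2, 2.4] -0.083
[0.7, -1.1, 2.4] -0.083
```

Call:
jog_arm([
  {"linear": [-0.7, -1.1, 2.4], "twist": -0.083, "gripper": -1},
  {"linear": [-0.6, -1.2, 2.4], "twist": -0.083, "gripper": -1},
  {"linear": [-0.5, -1.2, 2.4], "twist": -0.083, "gripper": -1},
  {"linear": [-0.4, -1.3, 2.4], "twist": -0.083, "gripper": -1},
  {"linear": [-0.3, -1.3, 2.4], "twist": -0.083, "gripper": -1},
  {"linear": [-0.2, -1.3, 2.4], "twist": -0.083, "gripper": -1},
  {"linear": [-0.1, -1.3, 2.4], "twist": -0.083, "gripper": -1},
  {"linear": [0, -1.3, 2.4], "twist": -0.083, "gripper": -1},
])

```text
time_s: 22.15
tcp_pos: [0.4082, 0.1031, 0.2562]
orientation: [0.045, -0.324, 0.945, -0.023]
wrist_force: [0.4, -0.8, 0.6]
opening: 0.088
```

```bash
python3 st.py; python3 -c "
from t8 import *
from plan2 import *
q=sense()['qpos'];t=yawtw(q,2.6826);print('tw',t)
plan2([.447,.012,.11],t,6)"
```

```text
t 22.15 p [0.4082 0.1031 0.2562] tilt [ 0.0998 -0.0134] yang 2.2281 q [ 0.22   0.481 -0.906  2.181  0.721  0.704  1.047] F [ 0.4 -0.8  0.6] M [0.06 0.12 0.02] op 0.088
tw -0.4544900817749671
[0.6, -1.4, 2.5] -0.076
[0.7, -1.4, 2.5] -0.076
[0.8, -1.3, 2.5] -0.076
[0.9, -1.2, 2.5] -0.076
[1.0, -1.2, 2.5] -0.076
[1.1, -1.1, 2.5] -0.076
```

```bash
cat > cmp.py <<'E'
from rep import *
import json
np.set_printoptions(precision=4,suppress=True)
def cmp(q0,rows,q1):
    q=np.array(q0);v=np.zeros(7);th=np.zeros(14)
    for l,t in rows:q,v=simrow(q,v,l,t,th)
    d=q-q0;e=np.array(q1)-q;print('ideal dq',d,'\nerr     ',e,'\n ratio  ',e/d,'tilt0',fkj(np.array(q0))[1][:2,2],'tilt1',fkj(np.array(q1))[1][:2,2])
L=[json.loads(l) for l in open('log.jsonl')]
Q={round(l[3],2):np.array(l[0]) for l in L}
print(sorted(Q))
t=-.083
cmp(Q[21.35],[((-.7,-1.1,2.4),t),((-.6,-1.2,2.4),t),((-.5,-1.2,2.4),t),((-.4,-1.3,2.4),t),((-.3,-1.3,2.4),t),((-.2,-1.3,2.4),t),((-.1,-1.3,2.4),t),((0,-1.3,2.4),t)],Q[22.15])
t=-.057
cmp(Q[19.55],[((a,b,1.7),t) for a,b in [(2.3,2.6),(2.2,2.7),(2,2.8),(1.8,2.9),(1.7,3),(1.5,3.1),(1.3,3.2),(1.1,3.3),(.9,3.3),(.7,3.4),(.5,3.4),(.3,3.4),(.2,3.5),(0,3.5),(-.2,3.5),(-.4,3.4),(-.6,3.4),(-.8,3.4)]],Q[21.35])
cmp(Q[13.55],[((.4,3,-.4),0)]+[((.4,4,-.4),0)]*16+[((.4,3,-.4),0)],Q[15.35])
from hist import H
cmp(Q[11.95],[((0,0,0),0)]*2,Q[12.15]); cmp(Q[12.15],H[13][0],Q[13.55])
E
python3 cmp.py
```

```text
[11.95, 12.15, 13.55, 15.35, 15.65, 15.75, 15.85, 15.95, 16.95, 18.65, 18.95, 19.15, 19.55, 21.35, 22.15]
ideal dq [ 0.1172  0.3148  0.0552  0.3038  0.4653 -0.4229  0.4383] 
err      [-0.0176 -0.0028 -0.0075 -0.0058  0.0212 -0.0196  0.0111] 
 ratio   [-0.1499 -0.009  -0.1359 -0.0192  0.0457  0.0464  0.0253] tilt0 [ 0.0708 -0.0337] tilt1 [ 0.0998 -0.0134]
ideal dq [-0.9251 -0.1065 -1.1119  1.04    0.209  -0.9326 -0.9883] 
err      [-0.0408  0.0323 -0.1362  0.013   0.1283 -0.0096 -0.18  ] 
 ratio   [ 0.0441 -0.3028  0.1225  0.0125  0.6137  0.0102  0.1821] tilt0 [0.0166 0.0166] tilt1 [ 0.0708 -0.0337]
ideal dq [-1.4404 -0.2343 -0.2944  0.0304  0.0239  0.1517 -1.7397] 
err      [-0.054   0.0259  0.0202 -0.0195 -0.0295 -0.0097 -0.0114] 
 ratio   [ 0.0375 -0.1106 -0.0687 -0.6393 -1.234  -0.0639  0.0065] tilt0 [0.0341 0.0618] tilt1 [0.0001 0.082 ]
ideal dq [0. 0. 0. 0. 0. 0. 0.] 
err      [-0.0001 -0.0015 -0.0019  0.0012  0.0005 -0.0018 -0.0011] 
 ratio   [-inf -inf -inf  inf  inf -inf -inf] tilt0 [0.0605 0.0276] tilt1 [0.0622 0.0281]
ideal dq [ 1.2708 -0.066  -0.6456 -0.2437  0.5604  0.3581  2.0517] 
err      [ 0.0027  0.0588 -0.039  -0.0339  0.0422  0.0331  0.0497] 
 ratio   [ 0.0022 -0.8911  0.0604  0.1389  0.0753  0.0925  0.0242] tilt0 [0.0622 0.0281] tilt1 [0.0341 0.0618]cmp.py:7: RuntimeWarning: divide by zero encountered in divide
  d=q-q0;e=np.array(q1)-q;print('ideal dq',d,'\nerr     ',e,'\n ratio  ',e/d,'tilt0',fkj(np.array(q0))[1][:2,2],'tilt1',fkj(np.array(q1))[1][:2,2])
```

Call:
jog_arm([
  {"linear": [0.6, -1.4, 2.3], "twist": -0.076, "gripper": -1},
  {"linear": [0.7, -1.4, 2.3], "twist": -0.076, "gripper": -1},
  {"linear": [0.8, -1.3, 2.3], "twist": -0.076, "gripper": -1},
  {"linear": [0.9, -1.2, 2.3], "twist": -0.076, "gripper": -1},
  {"linear": [1.0, -1.2, 2.0], "twist": -0.07, "gripper": -1},
  {"linear": [1.0, -1.0, 1.5], "twist": -0.05, "gripper": -1},
  {"linear": [0, 0, 0], "twist": 0, "gripper": -1},
])

```text
time_s: 22.85
tcp_pos: [0.4536, 0.0145, 0.1356]
orientation: [0.051, -0.521, 0.851, -0.032]
wrist_force: [0.3, 0.8, 0.8]
opening: 0.088
```

```bash
python3 st.py; python3 -c "
from t8 import *
from plan2 import *
q=sense()['qpos'];t=yawtw(q,2.6826);print('tw',t)
plan2([.447,.012,.007],t,6)
s=sense();im=get_image('wrist');save(im,'w3',f=1.5);C=cam(im,s)
for n in ['lever_hub','lever_arm']:
  for d in mark_of('wrist',n)[:2]: print(n,d,onz(C,d['location'],.017 if n=='lever_hub' else .012))
import pickle;pickle.dump((im,s),open('w3.pkl','wb'))
"
```

```text
t 22.85 p [0.4536 0.0145 0.1356] tilt [ 0.121  -0.0011] yang 2.6665 q [ 0.301  0.728 -0.724  2.261  1.279  0.511  1.209] F [0.3 0.8 0.8] M [0.09 0.21 0.01] op 0.088
tw -0.016063879868085884
[0.2, 0.3, 2.1] -0.003
[0.2, 0.3, 2.1] -0.003
[0.2, 0.3, 2.1] -0.003
[0.2, 0.3, 2.1] -0.003
[0.2, 0.3, 2.1] -0.003
[0.2, 0.3, 2.1] -0.003
lever_hub {'location': [271.8, 181.3], 'conf': 0.84} [0.44701742 0.01271424 0.017     ]
lever_hub {'location': [349.1, 238.6], 'conf': 0.64} [0.40193479 0.10204361 0.017     ]
lever_arm {'location': [272.3, 153.2], 'conf': 0.75} [ 0.43503937 -0.01143975  0.012     ]
lever_arm {'location': [370.2, 244.5], 'conf': 0.75} [0.38481911 0.12014687 0.012     ]
```

```bash
cat > bl.py <<'E'
from fast import *
from scipy.optimize import lsq_linear
from rig import sense
def bstep(q,pt,Rt,it=12,w=1.0,lam=1e-2):
    for _ in range(it):
        p,M,J=fkj(q);e=np.r_[pt-p,w*rv(Rt@M.T)];Jw=J.copy();Jw[3:]*=w
        A=np.r_[Jw,lam*np.eye(7)];b=np.r_[e,np.zeros(7)]
        q=q+lsq_linear(A,b,bounds=(np.minimum(lo-q,-1e-9),np.maximum(hi-q,1e-9))).x
    return q
def brow(q,l,tw,**k):
    p,M,_=fkj(q);c,s=np.cos(tw),np.sin(tw);return bstep(q,p+M@(np.array(l)/100),M@np.array([[c,-s,0],[s,c,0],[0,0,1]]),**k)
E
python3 -c "
from bl import *
np.set_printoptions(precision=3,suppress=True)
print('check up push')
q=np.array([1.148,.324,.237,.891,-.1,2.088,1.773])
for i in range(4): q=brow(q,(0,0,-5),0);print(q,fkj(q)[1][:2,2],fkj(q)[0])
print('now')
q=sense()['qpos']
for i in range(9):
    p,M,_=fkj(q);d=M.T@np.array([-3.5,0,0]);q=brow(q,d,0);print(q,fkj(q)[1][:2,2],fkj(q)[0])
"
```

```text
check up push
[ 1.157  0.213  0.098  0.88  -0.03   2.09   1.676] [-0.007  0.04 ] [ 0.101 -0.402  0.732]
[ 1.808  0.21  -0.596  0.86   0.005  2.09   1.649] [0.112 0.022] [ 0.048 -0.398  0.746]
[ 0.888  0.048  1.007  0.838 -0.435  2.09   2.067] [ 0.268 -0.232] [-0.008 -0.353  0.831]
[ 2.729  0.18  -1.47   0.713 -0.008  2.09   1.715] [ 0.263 -0.246] [-0.011 -0.349  0.846]
now
[ 0.272  0.698 -0.705  2.361  1.412  0.468  1.031] [0.123 0.001] [0.421 0.018 0.137]
[ 0.257  0.685 -0.716  2.46   1.575  0.465  0.818] [0.123 0.001] [0.386 0.018 0.137]
[ 0.27   0.697 -0.799  2.56   1.707  0.526  0.611] [0.123 0.001] [0.351 0.018 0.137]
[ 0.53   0.944 -1.47   2.56   1.391  1.048  0.699] [0.115 0.001] [0.34  0.02  0.147]
[ 0.534  0.894 -1.47   2.56   1.346  1.004  0.724] [0.106 0.   ] [0.331 0.022 0.159]
[ 0.54   0.838 -1.47   2.56   1.294  0.958  0.756] [ 0.097 -0.001] [0.321 0.024 0.172]
[ 0.549  0.776 -1.47   2.56   1.234  0.908  0.797] [ 0.088 -0.001] [0.311 0.026 0.186]
[ 0.561  0.707 -1.47   2.56   1.164  0.854  0.851] [ 0.08  -0.002] [0.298 0.028 0.201]
[ 0.579  0.63  -1.47   2.56   1.08   0.798  0.923] [ 0.073 -0.003] [0.284 0.031 0.217]
```

```bash
python3 -c "
from bl import *
np.set_printoptions(precision=3,suppress=True)
for D in ([-5,0,0],[-4.5,0,-1],[-4.5,0,-2]):
    q=sense()['qpos'];print(D)
    for i in range(3):
        p,M,_=fkj(q);q=brow(q,M.T@np.array([-3.2,0,0]),0)
    for i in range(8):
        p,M,_=fkj(q);d=M.T@np.array(D);q=brow(q,d,0);print(q,fkj(q)[1][:2,2],fkj(q)[0])
"
```

```text
[-5, 0, 0]
[ 0.531  0.936 -1.47   2.56   1.384  1.04   0.703] [0.113 0.001] [0.338 0.02  0.149]
[ 0.538  0.859 -1.47   2.56   1.314  0.975  0.743] [ 0.101 -0.   ] [0.325 0.023 0.167]
[ 0.55   0.77  -1.47   2.56   1.228  0.903  0.801] [ 0.088 -0.001] [0.31  0.026 0.187]
[ 0.57   0.666 -1.47   2.56   1.121  0.824  0.888] [ 0.077 -0.003] [0.291 0.03  0.209]
[ 0.606  0.542 -1.47   2.56   0.978  0.738  1.02 ] [ 0.068 -0.004] [0.269 0.034 0.233]
[ 0.671  0.393 -1.47   2.56   0.774  0.65   1.237] [ 0.059 -0.005] [0.242 0.038 0.258]
[ 0.806  0.198 -1.47   2.56   0.447  0.568  1.635] [ 0.053 -0.007] [0.209 0.042 0.282]
[ 1.151 -0.164 -1.377  2.56  -0.26   0.583  2.66 ] [ 0.048 -0.008] [0.173 0.046 0.303]
[-4.5, 0, -1]
[ 0.522  0.981 -1.47   2.56   1.415  1.078  0.682] [0.114 0.001] [0.343 0.02  0.137]
[ 0.516  0.959 -1.47   2.56   1.385  1.056  0.689] [ 0.1 -0. ] [0.336 0.023 0.143]
[ 0.508  0.934 -1.47   2.56   1.353  1.033  0.696] [ 0.087 -0.001] [0.329 0.026 0.148]
[ 0.5    0.906 -1.47   2.56   1.317  1.007  0.705] [ 0.074 -0.003] [0.321 0.03  0.155]
[ 0.49   0.874 -1.47   2.56   1.278  0.
[... 316 characters left out ...]
0, -2]
[ 0.515  1.02  -1.47   2.56   1.439  1.109  0.666] [0.113 0.001] [0.346 0.02  0.128]
[ 0.499  1.044 -1.47   2.56   1.439  1.125  0.652] [ 0.098 -0.   ] [0.343 0.023 0.121]
[ 0.482  1.073 -1.47   2.56   1.441  1.145  0.635] [ 0.084 -0.002] [0.34  0.027 0.113]
[ 0.463  1.106 -1.47   2.56   1.447  1.167  0.614] [ 0.069 -0.003] [0.337 0.031 0.104]
[ 0.441  1.144 -1.47   2.56   1.456  1.194  0.59 ] [ 0.055 -0.005] [0.334 0.036 0.093]
[ 0.416  1.189 -1.47   2.56   1.468  1.226  0.561] [ 0.041 -0.007] [0.331 0.042 0.081]
[ 0.389  1.24  -1.47   2.56   1.485  1.264  0.529] [ 0.027 -0.009] [0.327 0.049 0.067]
[ 0.36   1.299 -1.47   2.56   1.506  1.307  0.494] [ 0.013 -0.012] [0.323 0.057 0.05 ]
```

```bash
python3 -c "
from h import *
s=sense();Rt=R.from_quat(np.roll(s['orientation'],-1)).as_matrix()
for D in ([-3.2,0,0],[-4.5,0,-1.5]):print((Rt.T@np.array(D)).round(2))
from bl import *
q=s['qpos']
for D in [[-3.2,0,0]]*3+[[-4.5,0,-1.5]]*7:
    p,M,_=fkj(q);q=brow(q,M.T@np.array(D),0)
for w in ([.447,.012,.14],[.447,.012,.006],[.447,.012,.2]):
    q,a=path(q,w,0,8);a=np.array(a);print(q.round(2),np.minimum(a-lo,hi-a)[1:].min(0).round(2))
q,a=path(q,[.52,.114,.2],1.03,8);print(q.round(2))
q,a=path(q,[.52,.114,.137],0,8);print(q.round(2))
"
```

```text
[ 1.44  2.83 -0.39]
[2.1  4.15 0.93]
[ 0.6   1.06 -1.42  2.18  1.24  1.18  1.19] [2.41 1.02 0.02 0.1  2.24 0.91 1.47]
[ 0.53  1.3  -1.24  2.23  1.58  1.16  1.01] [2.43 0.78 0.1  0.33 2.33 0.93 1.53]
[ 0.64  0.96 -1.49  2.13  1.09  1.21  1.3 ] [ 2.37  0.88 -0.02  0.33  2.09  0.88  1.36]
[ 0.35  0.9  -1.24  1.89  1.    1.12  0.34]
[ 0.31  0.98 -1.17  1.94  1.13  1.04  0.25]
```

Call:
jog_arm([
  {"linear": [1.4, 2.8, -0.4], "twist": 0, "gripper": -1},
  {"linear": [1.4, 2.8, -0.4], "twist": 0, "gripper": -1},
  {"linear": [1.4, 2.8, -0.4], "twist": 0, "gripper": -1},
  {"linear": [2.1, 4.1, 0.9], "twist": 0, "gripper": -1},
])

```text
time_s: 23.4
tcp_pos: [0.3528, 0.0249, 0.1319]
orientation: [0.049, -0.524, 0.85, -0.036]
wrist_force: [1.0, -0.2, -1.9]
opening: 0.0882
```

```bash
python3 st.py
```

```text
t 23.4 p [0.3528 0.0249 0.1319] tilt [ 0.1204 -0.0094] yang 2.6734 q [ 0.33   0.773 -0.984  2.544  1.606  0.682  0.647] F [ 1.  -0.2 -1.9] M [ 0.02  0.23 -0.03] op 0.0882
```

Call:
jog_arm([
  {"linear": [2.1, 4.1, 0.9], "twist": 0, "gripper": -1},
  {"linear": [2.1, 4.1, 0.9], "twist": 0, "gripper": -1},
])

```text
time_s: 23.6
tcp_pos: [0.3345, 0.034, 0.1243]
orientation: [0.03, -0.525, 0.85, -0.03]
wrist_force: [0.1, 1.6, -0.8]
opening: 0.088
```

```bash
python3 st.py
```

```text
t 23.6 p [0.3345 0.034  0.1243] tilt [ 0.0825 -0.0185] yang 2.6759 q [ 0.436  1.01  -1.434  2.557  1.415  1.092  0.623] F [ 0.1  1.6 -0.8] M [0.16 0.2  0.04] op 0.088
```

Call:
jog_arm([
  {"linear": [0.9, 4.4, 1.0], "twist": 0, "gripper": -1},
  {"linear": [0.9, 4.4, 1.0], "twist": 0, "gripper": -1},
  {"linear": [0.9, 4.4, 1.0], "twist": 0, "gripper": -1},
])

```text
time_s: 23.9
tcp_pos: [0.2932, 0.0896, 0.114]
orientation: [-0.013, -0.517, 0.855, -0.018]
wrist_force: [0.7, 0.4, -0.4]
opening: 0.0883
```

```bash
python3 st.py
```

```text
t 23.9 p [0.2932 0.0896 0.114 ] tilt [-0.0039 -0.0448] yang 2.659 q [ 0.227  1.069 -1.474  2.559  1.318  1.138  0.418] F [ 0.7  0.4 -0.4] M [ 0.21  0.02 -0.04] op 0.0883
```

```bash
python3 -c "
from t8 import *
from plan2 import *
q=sense()['qpos'];t=yawtw(q,2.6826);print('tw',t)
q,a=path(q,[.447,.012,.11],t,8);print(q.round(2),mg(a[2:]));q,a=path(q,[.447,.012,.007],0,8);print(q.round(2),mg(a))
plan2([.447,.012,.10],t,8)"
```

```text
tw -0.023619870735755555
[ 0.56  1.13 -1.4   2.17  1.28  1.24  1.16] 0.027253520870231585
[ 0.51  1.32 -1.27  2.19  1.52  1.23  1.05] 0.08474637828867504
[-0.0, -2.1, 0.2] -0.003
[-0.0, -2.2, 0.2] -0.003
[-0.0, -2.2, 0.2] -0.003
[-0.0, -2.2, 0.2] -0.003
[-0.0, -2.2, 0.2] -0.003
[-0.0, -2.2, 0.2] -0.003
[-0.0, -2.2, 0.2] -0.003
[0.0, -2.2, 0.2] -0.003
```

Call:
jog_arm([
  {"linear": [0, -2.1, 0], "twist": -0.003, "gripper": -1},
  {"linear": [0, -2.2, 0], "twist": -0.003, "gripper": -1},
  {"linear": [0, -2.2, 0.2], "twist": -0.003, "gripper": -1},
  {"linear": [0, -2.2, 0.2], "twist": -0.003, "gripper": -1},
  {"linear": [0, -2.2, 0.2], "twist": -0.003, "gripper": -1},
  {"linear": [0, -2.2, 0.2], "twist": -0.003, "gripper": -1},
  {"linear": [0, -2.0, 0.3], "twist": -0.003, "gripper": -1},
  {"linear": [0, -1.4, 0.3], "twist": -0.003, "gripper": -1},
  {"linear": [0, 0, 0], "twist": 0, "gripper": -1},
])

```text
time_s: 24.8
tcp_pos: [0.4504, 0.0294, 0.1151]
orientation: [-0.002, -0.536, 0.844, -0.018]
wrist_force: [-0.0, 0.4, 0.5]
opening: 0.0878
```

```bash
python3 st.py;python3 -c "
from t8 import *
from plan2 import *
q=sense()['qpos'];t=yawtw(q,2.6826);print('tw',t)
s=sense();im=get_image('wrist');save(im,'w4',f=1.5);C=cam(im,s)
for n in ['lever_hub','lever_arm']:
  for d in mark_of('wrist',n)[:2]: print(n,d,onz(C,d['location'],.017 if n=='lever_hub' else .012))
plan2([.447,.012,.008],t,6)
"
```

```text
t 24.8 p [0.4504 0.0294 0.1151] tilt [ 0.0159 -0.0336] yang 2.7016 q [ 0.526  1.127 -1.413  2.168  1.289  1.237  1.145] F [-0.   0.4  0.5] M [0.13 0.05 0.  ] op 0.0878
tw 0.018971991737952276
lever_hub {'location': [254.4, 183.3], 'conf': 0.89} [0.44560966 0.01400249 0.017     ]
lever_hub {'location': [332.4, 244.7], 'conf': 0.85} [0.40274642 0.1010252  0.017     ]
lever_arm {'location': [254.2, 154.0], 'conf': 0.87} [ 0.43476377 -0.00989431  0.012     ]
[0.2, -0.1, 1.8] 0.003
[0.2, -0.1, 1.8] 0.003
[0.2, -0.1, 1.8] 0.003
[0.2, -0.1, 1.8] 0.003
[0.2, -0.1, 1.8] 0.003
[0.2, -0.1, 1.8] 0.003
```

Call:
jog_arm([
  {"linear": [0.4, -0.1, 1.8], "twist": 0.003, "gripper": -1},
  {"linear": [0.4, -0.1, 1.8], "twist": 0.003, "gripper": -1},
  {"linear": [0.3, -0.1, 1.8], "twist": 0.003, "gripper": -1},
  {"linear": [0.1, 0, 1.8], "twist": 0.003, "gripper": -1},
  {"linear": [0, 0, 1.5], "twist": 0.003, "gripper": -1},
])

```text
time_s: 25.45
tcp_pos: [0.4463, 0.0192, 0.0306]
orientation: [0.001, -0.535, 0.845, -0.019]
wrist_force: [0.4, -0.1, 0.5]
opening: 0.088
```

```bash
python3 st.py;python3 -c "
from t8 import *
from plan2 import *
q=sense()['qpos'];t=yawtw(q,2.6826);print('tw',t)
plan2([.4465,.013,.008],t,2)
"
```

```text
t 25.45 p [0.4463 0.0192 0.0306] tilt [ 0.0221 -0.0313] yang 2.7008 q [ 0.509  1.274 -1.303  2.218  1.504  1.217  1.041] F [ 0.4 -0.1  0.5] M [0.15 0.13 0.03] op 0.088
tw 0.018234885005529833
[0.3, -0.1, 1.1] 0.009
[0.3, -0.1, 1.1] 0.009
```

Call:
jog_arm([
  {"linear": [0.3, -0.1, 1.1], "twist": 0.01, "gripper": -1},
  {"linear": [0.3, 0, 0.9], "twist": 0.01, "gripper": -1},
  {"linear": [0, 0, 0], "twist": 0, "gripper": -1},
])

```text
time_s: 25.75
tcp_pos: [0.443, 0.0135, 0.0094]
orientation: [0.0, -0.528, 0.849, -0.018]
wrist_force: [-0.3, 0.5, 0.1]
opening: 0.088
```

```bash
python3 st.py
```

```text
t 25.75 p [0.443  0.0135 0.0094] tilt [ 0.02   -0.0308] yang 2.6832 q [ 0.514  1.314 -1.277  2.227  1.556  1.217  1.008] F [-0.3  0.5  0.1] M [0.15 0.12 0.05] op 0.088
```

Call:
jog_arm([
  {"linear": [0, -0.3, 0.1], "twist": 0, "gripper": -0.3},
  {"linear": [0, 0, 0], "twist": 0, "gripper": 0.3},
  {"linear": [0, 0, 0], "twist": 0, "gripper": 1},
  {"linear": [0, 0, 0], "twist": 0, "gripper": 1},
  {"linear": [0, 0, 0], "twist": 0, "gripper": 1},
], force=25)

```text
time_s: 26.25
tcp_pos: [0.4471, 0.0127, 0.0106]
orientation: [0.002, -0.528, 0.849, -0.019]
wrist_force: [0.2, -0.1, 0.8]
opening: 0.0503
```

```bash
python3 st.py
```

```text
t 26.25 p [0.4471 0.0127 0.0106] tilt [ 0.0235 -0.0296] yang 2.6833 q [ 0.518  1.311 -1.278  2.218  1.554  1.215  1.02 ] F [ 0.2 -0.1  0.8] M [ 0.13  0.09 -0.03] op 0.0503
```

Call:
jog_arm([
  {"linear": [0, 0, 0], "twist": 0, "gripper": 1},
  {"linear": [0, 0, 0], "twist": 0, "gripper": 1},
  {"linear": [0, 0, 0], "twist": 0, "gripper": 1},
], force=40)

```text
time_s: 26.55
tcp_pos: [0.4471, 0.0129, 0.0109]
orientation: [0.002, -0.528, 0.849, -0.019]
wrist_force: [0.0, 0.3, 0.2]
opening: 0.0318
```

```bash
python3 st.py
```

```text
t 26.55 p [0.4471 0.0129 0.0109] tilt [ 0.0238 -0.0294] yang 2.6834 q [ 0.518  1.311 -1.278  2.219  1.554  1.215  1.02 ] F [0.  0.3 0.2] M [ 0.17  0.19 -0.  ] op 0.0318
```

```bash
python3 -c "
from h import *
import pickle
im,s=pickle.load(open('w1.pkl','rb'));C=cam(im,s)
save(im,'w1s',(260,50,350,120),8)
print(onz(C,(293.3,82),.132), proj(C,(.5215,.1137,.132)), proj(C,(.5215,.1137,.173)))
"; python3 -c "
from t8 import *
from plan2 import *
q=sense()['qpos'];print(yawtw(q,2.6834))
q,a=path(q,[.447,.012,.12],0,6);print(q.round(2),mg(a));q,a=path(q,[.5215,.1137,.21],1.03,10);print(q.round(2),mg(a));q,a=path(q,[.5215,.1137,.143],0,6);print(q.round(2),mg(a))
plan2([.447,.013,.12],0,5)"
```

```text
[0.51798736 0.11384441 0.132     ] [297.45133561  80.15685746] [308.78226502  70.20116328]
2.6265792574697855e-05
[ 0.57  1.11 -1.42  2.19  1.29  1.22  1.15] 0.05285564310863644
[ 0.36  0.94 -1.33  1.86  1.03  1.23  0.33] 0.05426042960739652
[ 0.33  1.03 -1.26  1.92  1.15  1.16  0.24] 0.15029729941390912
[0.0, -0.1, -2.2] 0.0
[0.0, -0.1, -2.2] 0.0
[0.0, -0.1, -2.2] 0.0
[0.0, -0.1, -2.2] 0.0
[0.0, -0.1, -2.2] 0.0
```

```bash
python3 -c "
from h import *
import pickle
im,s=pickle.load(open('w1.pkl','rb'));C=cam(im,s)
print(onz(C,(294.4,81.8),.132),onz(C,(303.1,73.1),.173))
# check: hub seen in same image vs true grasp 0.447,0.0128
print(onz(C,(260.4,199.3),.034))
im,s=pickle.load(open('w3.pkl','rb'));C=cam(im,s);print(proj(C,(.5215,.1137,.132)))
"
```

```text
[0.51883549 0.11361036 0.132     ] [0.5175003  0.11365782 0.173     ]
[0.44697283 0.01153175 0.034     ]
[234.34269621 381.50900006]
```

Call:
jog_arm([
  {"linear": [0, 0, -1.5], "twist": 0, "gripper": 1},
  {"linear": [0, 0, -2.2], "twist": 0, "gripper": 1},
  {"linear": [0, 0, -2.2], "twist": 0, "gripper": 1},
  {"linear": [0, 0, -2.2], "twist": 0, "gripper": 1},
  {"linear": [0, 0, -2.2], "twist": 0, "gripper": 1},
])

```text
time_s: 27.05
tcp_pos: [0.4415, 0.0146, 0.1126]
orientation: [-0.003, -0.528, 0.849, -0.017]
wrist_force: [0.4, 0.3, -2.5]
opening: 0.0321
```

```bash
python3 st.py; python3 -c "
from plan2 import *
plan2([.47,.09,.215],1.03,9)"
```

```text
t 27.05 p [0.4415 0.0146 0.1126] tilt [ 0.0131 -0.032 ] yang 2.6837 q [ 0.556  1.114 -1.394  2.196  1.294  1.206  1.138] F [ 0.4  0.3 -2.5] M [0.17 0.06 0.  ] op 0.0321
[-0.9, 0.1, -1.2] 0.114
[-0.9, 0.2, -1.2] 0.114
[-0.8, 0.3, -1.2] 0.114
[-0.8, 0.3, -1.2] 0.114
[-0.8, 0.4, -1.2] 0.114
[-0.7, 0.5, -1.2] 0.114
[-0.6, 0.6, -1.2] 0.114
[-0.6, 0.7, -1.2] 0.114
[-0.5, 0.7, -1.2] 0.114
```

Call:
jog_arm([
  {"linear": [-0.9, 0.1, -1.2], "twist": 0.114, "gripper": 1},
  {"linear": [-0.9, 0.2, -1.2], "twist": 0.114, "gripper": 1},
  {"linear": [-0.8, 0.3, -1.2], "twist": 0.114, "gripper": 1},
  {"linear": [-0.8, 0.3, -1.2], "twist": 0.114, "gripper": 1},
  {"linear": [-0.8, 0.4, -1.2], "twist": 0.114, "gripper": 1},
  {"linear": [-0.7, 0.5, -1.2], "twist": 0.114, "gripper": 1},
  {"linear": [-0.6, 0.6, -1.2], "twist": 0.114, "gripper": 1},
  {"linear": [-0.6, 0.7, -1.2], "twist": 0.114, "gripper": 1},
  {"linear": [-0.3, 0.4, -0.6], "twist": 0.08, "gripper": 1},
  {"linear": [0, 0, 0], "twist": 0, "gripper": 1},
])

```text
time_s: 28.05
tcp_pos: [0.4679, 0.0874, 0.2157]
orientation: [0.004, -0.041, 0.999, -0.019]
wrist_force: [-0.2, 0.2, -2.7]
opening: 0.0321
```

```bash
python3 st.py; python3 -c "
from t8 import *
from plan2 import *
q=sense()['qpos'];t=yawtw(q,.0572-np.pi/2);print('tw',t,(t+1.57)%3.1416-1.57)
plan2([.519,.114,.205],0,4)
im=get_image('side');save(im,'f1',(190,100,300,210),7)
b=im;im=get_image('scene');save(im,'f2',(220,110,330,220),7)
import pickle;pickle.dump((im,b),open('imf.pkl','wb'))"
```

```text
t 28.05 p [0.4679 0.0874 0.2157] tilt [ 0.0104 -0.0376] yang 1.6536 q [ 0.421  0.877 -1.348  2.003  0.993  1.17   0.28 ] F [-0.2  0.2 -2.7] M [ 0.06 -0.04 -0.  ] op 0.0321
tw -3.115982538958031 0.025617461041969047
[-1.3, 0.6, 0.3] 0.0
[-1.3, 0.6, 0.3] 0.0
[-1.3, 0.6, 0.3] 0.0
[-1.3, 0.6, 0.3] 0.0
```

```bash
python3 -c "
from h import *
import pickle
a,b=pickle.load(open('im.pkl','rb'));A=cam(a);B=cam(b)
save(a,'ta',(270,155,300,190),16);save(b,'tb',(225,145,260,180),16)
print(tri([ray(A,(284.4,164.4)),ray(B,(239.4,156))]))
for C in (A,B):print(proj(C,(.519,.114,.173)),proj(C,(.519,.114,.132)))
"
```

```text
(array([0.5192213 , 0.11400132, 0.16864253]), [0.0008015269300544998, 0.0008015269300544801])
[284.31152206 163.62276921] [283.51117785 172.50685741]
[239.1654822  154.81120991] [239.60703077 163.97889807]
```

```bash
cat > lev.py <<'E'
from h import *
import json
L=[json.loads(l) for l in open('log.jsonl')]
l0=[l for l in L if abs(l[3]-26.55)<.01][0]
R0=R.from_quat(np.roll(l0[2],-1)).as_matrix();p0=np.array(l0[1])
ty=R0[:,1];d=np.array([.4465,.0127,.017])-p0;d-=ty*(d@ty)
def lever():
    s=sense();R1=R.from_quat(np.roll(s['orientation'],-1)).as_matrix();p=np.array(s['tcp_pos'])
    Q=R1@R0.T;c=p+Q@d;up=Q@[0,0,1];und=c-.017*up;x=Q@[np.cos(np.radians(-116.3)),np.sin(np.radians(-116.3)),0]
    return p,R1,und,up,np.arctan2(x[1],x[0])
if __name__=='__main__':
    p,R1,und,up,az=lever();print('underside centre',und.round(4),'lean',up[:2].round(3),'az',round(float(az),3),'tcp',p.round(4))
    for z in (.19,.176,.14):
        print('to z',z,'tool cm',(R1.T@(np.array([.519,.114,z])-und)*100).round(2))
E
python3 lev.py
```

```text
underside centre [0.467  0.0864 0.2038] lean [-0.021  0.003] az -3.057 tcp [0.4672 0.0863 0.2147]
to z 0.19 tool cm [-5.41  2.36  1.32]
to z 0.176 tool cm [-5.4   2.41  2.72]
to z 0.14 tool cm [-5.38  2.56  6.31]
```

Call:
jog_arm([
  {"linear": [-1.2, 0.5, 0.2], "twist": 0.01, "gripper": 1},
  {"linear": [-1.2, 0.5, 0.2], "twist": 0.01, "gripper": 1},
  {"linear": [-1.2, 0.5, 0.2], "twist": 0.01, "gripper": 1},
  {"linear": [-1.0, 0.4, 0.3], "twist": 0.01, "gripper": 1},
  {"linear": [-0.5, 0.2, 0.2], "twist": 0, "gripper": 1},
  {"linear": [0, 0, 0], "twist": 0, "gripper": 1},
])

```text
time_s: 28.75
tcp_pos: [0.5169, 0.1077, 0.198]
orientation: [-0.0, -0.024, 0.999, -0.022]
wrist_force: [-0.7, -0.1, -2.5]
opening: 0.0317
```

```bash
python3 st.py; python3 lev.py
```

```text
t 28.75 p [0.5169 0.1077 0.198 ] tilt [ 0.0007 -0.0436] yang 1.6194 q [ 0.348  0.943 -1.289  1.866  1.015  1.217  0.305] F [-0.7 -0.1 -2.5] M [ 0.12 -0.03 -0.  ] op 0.0317
underside centre [0.5166 0.1078 0.187 ] lean [-0.015  0.009] az -3.093 tcp [0.5169 0.1077 0.198 ]
to z 0.19 tool cm [-0.27  0.59 -0.32]
to z 0.176 tool cm [-0.27  0.66  1.08]
to z 0.14 tool cm [-0.28  0.81  4.67]
```

Fine alignment, then look before lowering.

Call:
jog_arm([
  {"linear": [-0.2, 0.4, 0], "twist": 0.005, "gripper": 1},
  {"linear": [-0.1, 0.2, 0], "twist": 0, "gripper": 1},
  {"linear": [0, 0, 0], "twist": 0, "gripper": 1},
])

```text
time_s: 29.05
tcp_pos: [0.5188, 0.1139, 0.1974]
orientation: [-0.001, -0.022, 1.0, -0.022]
wrist_force: [0.7, -0.5, -1.9]
opening: 0.0318
```

```bash
python3 st.py; python3 lev.py; python3 -c "
from h import *
b=get_image('side');a=get_image('scene')
save(b,'g1',(215,125,265,175),12);save(a,'g2',(260,130,310,180),12)
from lev import lever
p,R1,und,up,az=lever()
for C,o in ((cam(b),(215,125)),(cam(a),(260,130))):
    for q in (und,und+up*.034,(.519,.114,.173),(.519,.114,.132)): print(((proj(C,q)-o)*12).round(0),end=' ')
    print()
"
```

```text
t 29.05 p [0.5188 0.1139 0.1974] tilt [-0.0006 -0.0443] yang 1.6152 q [ 0.334  0.946 -1.285  1.856  1.014  1.22   0.298] F [ 0.7 -0.5 -1.9] M [ 0.08  0.03 -0.06] op 0.0318
underside centre [0.5185 0.1139 0.1865] lean [-0.014  0.009] az -3.097 tcp [0.5188 0.1139 0.1974]
to z 0.19 tool cm [-0.04 -0.01 -0.35]
to z 0.176 tool cm [-0.05  0.05  1.05]
to z 0.14 tool cm [-0.06  0.21  4.64]
[287. 322.] [280. 224.] [290. 358.] [295. 468.] 
[293. 367.] [301. 270.] [292. 403.] [282. 510.]
```

Call:
jog_arm([
  {"linear": [0, 0.05, 0.9], "twist": 0, "gripper": 1},
  {"linear": [0, 0.05, 0.7], "twist": 0, "gripper": 1},
  {"linear": [0, 0.05, 0.4], "twist": 0, "gripper": 1},
  {"linear": [0, 0, 0], "twist": 0, "gripper": 1},
])

```text
time_s: 29.55
tcp_pos: [0.5185, 0.1139, 0.1755]
orientation: [-0.001, -0.022, 1.0, -0.022]
wrist_force: [0.6, 0.6, -1.3]
opening: 0.0318
```

```bash
python3 st.py; python3 lev.py
```

```text
t 29.55 p [0.5185 0.1139 0.1755] tilt [-0.0005 -0.0448] yang 1.6151 q [ 0.323  0.974 -1.262  1.877  1.053  1.193  0.268] F [ 0.6  0.6 -1.3] M [ 0.17 -0.08 -0.03] op 0.0318
underside centre [0.5182 0.1139 0.1646] lean [-0.014  0.01 ] az -3.097 tcp [0.5185 0.1139 0.1755]
to z 0.19 tool cm [-0.08 -0.11 -2.53]
to z 0.176 tool cm [-0.08 -0.05 -1.14]
to z 0.14 tool cm [-0.09  0.11  2.46]
```

Call:
jog_arm([
  {"linear": [-0.03, 0.03, 0.8], "twist": 0, "gripper": 1},
  {"linear": [-0.03, 0.04, 0.8], "twist": 0, "gripper": 1},
  {"linear": [0, 0.04, 0.6], "twist": 0, "gripper": 1},
  {"linear": [0, 0, 0], "twist": 0, "gripper": 1},
])

```text
time_s: 29.95
tcp_pos: [0.519, 0.1139, 0.1512]
orientation: [-0.001, -0.022, 1.0, -0.022]
wrist_force: [-1.1, -0.1, -2.0]
opening: 0.0316
```

```bash
python3 st.py; python3 lev.py
```

```text
t 29.95 p [0.519  0.1139 0.1512] tilt [-0.001  -0.0449] yang 1.6148 q [ 0.311  1.007 -1.235  1.894  1.097  1.167  0.238] F [-1.1 -0.1 -2. ] M [ 0.15 -0.02  0.  ] op 0.0316
underside centre [0.5187 0.114  0.1403] lean [-0.013  0.01 ] az -3.098 tcp [0.519  0.1139 0.1512]
to z 0.19 tool cm [-0.01 -0.22 -4.97]
to z 0.176 tool cm [-0.02 -0.16 -3.57]
to z 0.14 tool cm [-0.03  0.    0.03]
```

Call:
jog_arm([
  {"linear": [0, 0.02, 0.5], "twist": 0, "gripper": 1},
  {"linear": [0, 0.01, 0.3], "twist": 0, "gripper": 1},
  {"linear": [0, 0, 0.1], "twist": 0, "gripper": 1},
])

```text
time_s: 30.25
tcp_pos: [0.5193, 0.114, 0.1429]
orientation: [-0.0, -0.022, 1.0, -0.023]
wrist_force: [-2.2, -3.5, 14.9]
opening: 0.0315
```

```bash
python3 st.py; python3 lev.py|head -1
```

```text
t 30.25 p [0.5193 0.114  0.1429] tilt [ 0.0003 -0.0454] yang 1.6148 q [ 0.306  1.019 -1.227  1.9    1.114  1.159  0.226] F [-2.2 -3.5 14.9] M [-0.58  0.74 -0.01] op 0.0315
underside centre [0.519  0.1141 0.132 ] lean [-0.015  0.01 ] az -3.098 tcp [0.5193 0.114  0.1429]
```

Call:
jog_arm([
  {"linear": [0, 0, 0], "twist": 0, "gripper": 0},
  {"linear": [0, 0, 0], "twist": 0, "gripper": -0.2},
  {"linear": [0, 0, 0], "twist": 0, "gripper": -0.2},
  {"linear": [0, 0.1, -2], "twist": 0, "gripper": -0.2},
  {"linear": [0, -0.1, -3], "twist": 0, "gripper": -0.2},
  {"linear": [0, -0.2, -3], "twist": 0, "gripper": -0.2},
])

```text
time_s: 30.85
tcp_pos: [0.5181, 0.1147, 0.2224]
orientation: [-0.003, -0.022, 0.999, -0.024]
wrist_force: [0.7, -0.2, 0.5]
opening: 0.0526
```

```bash
python3 st.py; python3 -c "
from h import *
b=get_image('side');a=get_image('scene')
save(b,'h1',(190,110,280,200),8);save(a,'h2',(235,120,325,210),8)
p0=np.array([.519,.114])
C=(cam(b),cam(a));o=((190,110),(235,120))
for k in (0,1):
    h=p0+.09*np.array([np.cos(-3.098),np.sin(-3.098)])
    print(((proj(C[k],(*h,.215))-o[k])*8).round(),((proj(C[k],(.519,.114,.166))-o[k])*8).round())
"
```

```text
t 30.85 p [0.5181 0.1147 0.2224] tilt [-0.0048 -0.0476] yang 1.6158 q [ 0.34   0.914 -1.307  1.827  0.967  1.256  0.332] F [ 0.7 -0.2  0.5] M [ 0.12 -0.06  0.05] op 0.0526
[194. 378.] [394. 371.]
[222. 165.] [393. 361.]
```

```bash
python3 -c "
from t8 import *
from plan2 import *
s=sense();q=s['qpos'];Rt=R.from_quat(np.roll(s['orientation'],-1)).as_matrix()
h=np.array([.519+.09*np.cos(-3.098),.114+.09*np.sin(-3.098)]);print(h)
q,a=path(q,[*h,.222],0,5);print(q.round(2),mg(a));q,a=path(q,[*h,.177],0,4);print(q.round(2),mg(a))
Q=[]
for k in range(1,17):
    th=-3.098-.1*k;q,a=path(q,[.519+.09*np.cos(th),.114+.09*np.sin(th),.177],.1,1);Q+=a
print(q.round(2),mg(Q))
plan2([*h,.222],0,4)"
```

```text
[0.4290855 0.1100779]
[ 0.37  0.83 -1.36  2.08  0.96  1.13  0.15] 0.11079556021394232
[ 0.33  0.89 -1.29  2.13  1.06  1.08  0.06] 0.12700581386354326
[ 0.03  0.84 -0.92  1.8   0.84  0.98 -1.26] 0.19709508328168246
[2.3, -0.1, 0.1] 0.0
[2.3, -0.1, 0.1] 0.0
[2.3, -0.1, 0.1] 0.0
[2.3, -0.1, 0.1] 0.0
```

Call:
jog_arm([
  {"linear": [2.2, -0.1, -0.3], "twist": 0, "gripper": -0.1},
  {"linear": [2.2, -0.1, -0.2], "twist": 0, "gripper": 0},
  {"linear": [2.2, -0.1, 0], "twist": 0, "gripper": 0},
  {"linear": [2.0, -0.1, 0], "twist": 0, "gripper": 0},
  {"linear": [0, 0, 0], "twist": 0, "gripper": 0},
])

```text
time_s: 31.45
tcp_pos: [0.4312, 0.1079, 0.2284]
orientation: [0.0, -0.021, 1.0, -0.022]
wrist_force: [-0.6, 0.2, 0.5]
opening: 0.0438
```

```bash
python3 st.py
cat > arc.py <<'E'
from h import *
import sys
s=sense();p=s['tcp_pos'];Rt=R.from_quat(np.roll(s['orientation'],-1)).as_matrix()
d=p[:2]-[.519,.114];print('radius',np.hypot(*d).round(4),'az',np.arctan2(d[1],d[0]).round(4),'z',p[2].round(4))
yang=np.arctan2(Rt[1,1],Rt[0,1]);print('tx az',(yang+np.pi/2+np.pi)%(2*np.pi)-np.pi)
E
python3 arc.py; python3 -c "
from plan2 import *
plan2([.4290,.110,.178],0,3)"
```

```text
t 31.45 p [0.4312 0.1079 0.2284] tilt [ 0.0014 -0.0448] yang 1.6127 q [ 0.379  0.822 -1.361  2.062  0.943  1.142  0.167] F [-0.6  0.2  0.5] M [ 0.14 -0.06  0.02] op 0.0438
radius 0.088 az -3.0719 z 0.2284
tx az -3.0996468627900704
[0.1, 0.1, 1.7] 0.0
[0.1, 0.1, 1.7] 0.0
[0.1, 0.1, 1.7] 0.0
```

Call:
jog_arm([
  {"linear": [0.1, 0.1, 1.7], "twist": 0, "gripper": 0},
  {"linear": [0.1, 0.1, 1.7], "twist": 0, "gripper": 0},
  {"linear": [0, 0.1, 1.5], "twist": 0, "gripper": 0.1},
  {"linear": [0, 0, 0], "twist": 0, "gripper": 0.2},
])

```text
time_s: 31.85
tcp_pos: [0.4321, 0.1085, 0.1765]
orientation: [0.001, -0.02, 1.0, -0.022]
wrist_force: [0.0, -0.5, 0.1]
opening: 0.0358
```

```bash
python3 st.py; python3 arc.py; python3 -c "
from h import *
a=get_image('scene');save(a,'k1',(235,110,335,210),7)"
```

```text
t 31.85 p [0.4321 0.1085 0.1765] tilt [ 0.0033 -0.0446] yang 1.6104 q [ 0.33   0.894 -1.284  2.119  1.065  1.075  0.065] F [ 0.  -0.5  0.1] M [ 0.11  0.02 -0.03] op 0.0358
radius 0.0871 az -3.078 z 0.1765
tx az -3.101998871157285
```

Call:
jog_arm([
  {"linear": [0, 0.8, -0.04], "twist": 0.09, "gripper": 0.2},
  {"linear": [-0.02, 0.85, -0.04], "twist": 0.1, "gripper": 0.2},
  {"linear": [-0.02, 0.85, -0.04], "twist": 0.1, "gripper": 0.2},
  {"linear": [-0.02, 0.85, -0.04], "twist": 0.1, "gripper": 0.2},
  {"linear": [-0.02, 0.85, -0.04], "twist": 0.1, "gripper": 0.2},
])

```text
time_s: 32.4
tcp_pos: [0.4419, 0.1501, 0.1791]
orientation: [0.007, 0.234, 0.972, -0.021]
wrist_force: [-1.5, -2.0, -1.7]
opening: 0.0352
```

```bash
python3 st.py; python3 arc.py
```

```text
t 32.4 p [0.4419 0.1501 0.1791] tilt [ 0.0041 -0.0439] yang 1.0974 q [ 0.209  0.853 -1.177  2.057  1.007  1.017 -0.423] F [-1.5 -2.  -1.7] M [-0.15  0.13 -0.02] op 0.0352
radius 0.0851 az 2.7032 z 0.1791
tx az 2.6682265355419608
```

Call:
jog_arm([
  {"linear": [0.05, 0.85, -0.03], "twist": 0.09, "gripper": 0.2},
  {"linear": [0.03, 0.85, -0.02], "twist": 0.095, "gripper": 0.2},
  {"linear": [0, 0.85, -0.02], "twist": 0.095, "gripper": 0.2},
  {"linear": [0, 0.85, -0.01], "twist": 0.095, "gripper": 0.2},
  {"linear": [0, 0.85, 0], "twist": 0.095, "gripper": 0.2},
])

```text
time_s: 32.9
tcp_pos: [0.4692, 0.1841, 0.1807]
orientation: [0.013, 0.464, 0.886, -0.019]
wrist_force: [-1.1, -1.1, -1.3]
opening: 0.0351
```

```bash
python3 st.py; python3 arc.py
```

```text
t 32.9 p [0.4692 0.1841 0.1807] tilt [ 0.0046 -0.0461] yang 0.6062 q [ 0.106  0.834 -1.061  1.95   0.935  0.991 -0.828] F [-1.1 -1.1 -1.3] M [-0.2   0.12 -0.02] op 0.0351
radius 0.086 az 2.1884 z 0.1807
tx az 2.1769654214146046
```

Call:
jog_arm([
  {"linear": [0.02, 0.85, 0.02], "twist": 0.095, "gripper": 0.2},
  {"linear": [0, 0.85, 0.02], "twist": 0.095, "gripper": 0.2},
  {"linear": [0, 0.85, 0.03], "twist": 0.095, "gripper": 0.2},
  {"linear": [0, 0.85, 0.03], "twist": 0.095, "gripper": 0.2},
  {"linear": [0, 0.8, 0.03], "twist": 0.095, "gripper": 0.2},
])

```text
time_s: 33.4
tcp_pos: [0.5096, 0.2012, 0.1813]
orientation: [0.018, 0.666, 0.745, -0.016]
wrist_force: [-1.1, -0.8, -0.7]
opening: 0.0352
```

```bash
python3 st.py; python3 arc.py; python3 -c "
from h import *
b=get_image('side');a=get_image('scene')
save(b,'m1',(190,100,300,210),7);save(a,'m2',(230,110,340,220),7)"
```

```text
t 33.4 p [0.5096 0.2012 0.1813] tilt [ 0.0049 -0.0474] yang 0.1114 q [ 0.036  0.831 -0.94   1.824  0.854  0.983 -1.186] F [-1.1 -0.8 -0.7] M [-0.25  0.31  0.  ] op 0.0352
radius 0.0877 az 1.6779 z 0.1813
tx az 1.6821567189045235
```

Call:
jog_arm([
  {"linear": [-0.02, 0.7, 0.03], "twist": 0.08, "gripper": 0.2},
  {"linear": [-0.02, 0.5, 0.02], "twist": 0.05, "gripper": 0.2},
  {"linear": [0, 0, 0], "twist": 0, "gripper": 0.2},
])

```text
time_s: 33.8
tcp_pos: [0.5217, 0.2024, 0.1819]
orientation: [0.018, 0.711, 0.703, -0.014]
wrist_force: [-0.4, 0.0, -0.6]
opening: 0.0352
```

```bash
python3 st.py; python3 arc.py | tail -5
```

```text
t 33.8 p [0.5217 0.2024 0.1819] tilt [ 0.0054 -0.0458] yang -0.012 q [ 0.025  0.831 -0.91   1.791  0.831  0.982 -1.267] F [-0.4  0.  -0.6] M [-0.07  0.11  0.04] op 0.0352
radius 0.0884 az 1.5404 z 0.1819
tx az 1.558805607732336
```

Call:
jog_arm([
  {"linear": [0, 0.3, 0], "twist": 0.02, "gripper": 0.2},
  {"linear": [0, 0, 0], "twist": 0, "gripper": 0.2},
])

```text
time_s: 34.0
tcp_pos: [0.5241, 0.2025, 0.1822]
orientation: [0.018, 0.717, 0.697, -0.014]
wrist_force: [-0.1, -0.7, -0.3]
opening: 0.0354
```

```bash
python3 st.py; cat h.py | head -40
python3 - <<'E'
from h import *
import cv2
from rig import get_image
im=get_image("side")["pixels"];cv2.imwrite("pics/n1.png",cv2.resize(im[...,::-1],(800,600)))
im=get_image("scene")["pixels"];cv2.imwrite("pics/n2.png",cv2.resize(im[...,::-1],(800,600)))
E
```

```text
t 34.0 p [0.5241 0.2025 0.1822] tilt [ 0.0049 -0.0453] yang -0.0286 q [ 0.024  0.832 -0.907  1.784  0.827  0.984 -1.276] F [-0.1 -0.7 -0.3] M [-0.02  0.16  0.04] op 0.0354
import numpy as np, cv2
from rig import sense, get_image, job_done, boxes_of, mark_of
from scipy.spatial.transform import Rotation as R
def cam(im, s=None):
    if 'xyz' in im:
        r=np.array(im['rotation']); 
        if r.shape!=(3,3): r=R.from_quat(np.roll(r,-1)).as_matrix()
        return np.array(im['camera_matrix']),r,np.array(im['xyz'])
    T=np.array(im['tool_from_camera']); q=np.array(s['orientation'])
    Rt=R.from_quat(np.roll(q,-1)).as_matrix()
    return np.array(im['camera_matrix']),Rt@T[:3,:3],Rt@T[:3,3]+np.array(s['tcp_pos'])
def ray(c,px):
    K,r,o=c; d=r@np.linalg.solve(K,[px[0],px[1],1.]); return o,d/np.linalg.norm(d)
def onz(c,px,z):
    o,d=ray(c,px); return o+d*(z-o[2])/d[2]
def proj(c,p):
    K,r,o=c; v=K@(r.T@(np.array(p)-o)); return v[:2]/v[2]
def tri(rs):
    A=np.zeros((3,3));b=np.zeros(3)
    for o,d in rs:
        P=np.eye(3)-np.outer(d,d);A+=P;b+=P@o
    p=np.linalg.solve(A,b); return p,[float(np.linalg.norm((np.eye(3)-np.outer(d,d))@(p-o))) for o,d in rs]
def save(im,n,crop=None,f=1):
    a=im['pixels'][:,:,::-1]
    if crop: a=a[crop[1]:crop[3],crop[0]:crop[2]]
    cv2.imwrite('pics/'+n+'.png',cv2.resize(a,None,fx=f,fy=f,interpolation=cv2.INTER_CUBIC))
```

View pics/n1.png

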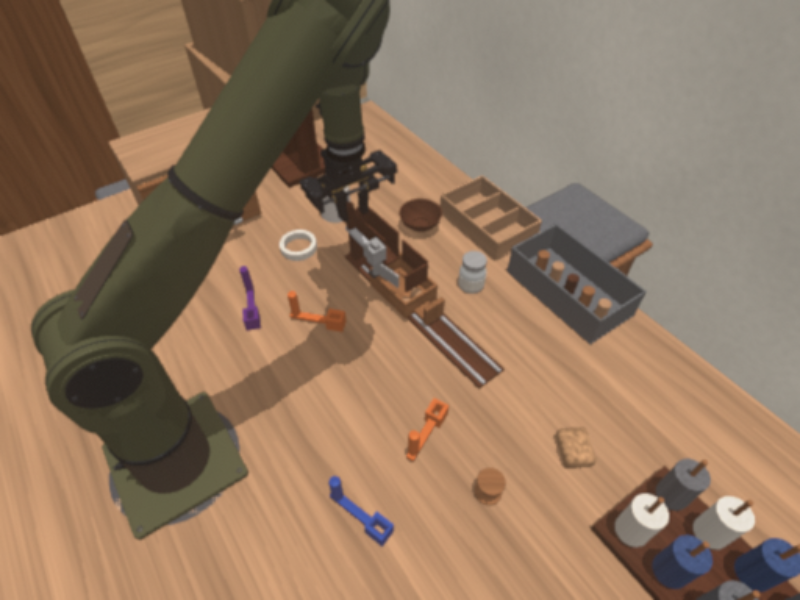

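View pics/n2.png

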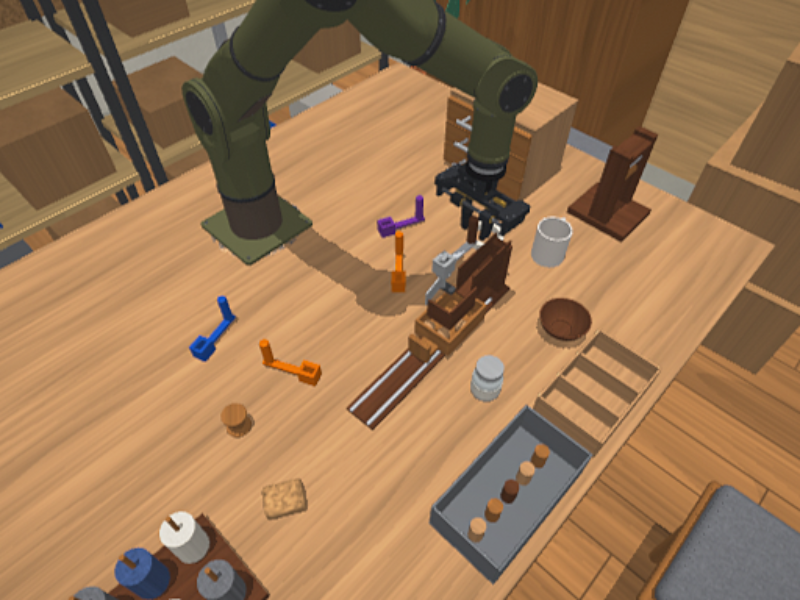

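Call:
jog_arm([
  {"linear": [0, 0.3, 0], "twist": 0.02, "gripper": 0.2},
  {"linear": [0, 0.3, 0], "twist": 0.0, "gripper": 0.2},
  {"linear": [0, 0, 0], "twist": 0, "gripper": 0.2},
])

```text
time_s: 34.4
tcp_pos: [0.5298, 0.2028, 0.1824]
orientation: [0.018, 0.724, 0.69, -0.014]
wrist_force: [0.0, -0.6, -0.4]
opening: 0.0352
```

```bash
python3 st.py; python3 arc.py
python3 - <<'E'
from h import *
im=get_image("wrist");save(im,"o1",None,1.5)
im=get_image("side");save(im,"o2",(190,60,310,220),5)
c=cam(im); 
for a in (1.45,1.53,1.63): print(a,proj(c,[0.519+.09*np.cos(a),.114+.09*np.sin(a),.215]))
im=get_image("scene");save(im,"o3",(250,100,350,220),5)
c=cam(im); 
for a in (1.45,1.53,1.63): print(a,proj(c,[0.519+.09*np.cos(a),.114+.09*np.sin(a),.215]))
E
```

```text
t 34.4 p [0.5298 0.2028 0.1824] tilt [ 0.0044 -0.0446] yang -0.048 q [ 0.024  0.836 -0.903  1.767  0.822  0.99  -1.28 ] F [ 0.  -0.6 -0.4] M [-0.04  0.2   0.04] op 0.0352
radius 0.0895 az 1.4493 z 0.1824
tx az 1.5227694748840541
1.45 [226.39569131 128.34597119]
1.53 [224.41259138 129.07705206]
1.63 [222.04628464 130.13079639]
1.45 [306.4439362  141.29952849]
1.53 [304.78080926 140.13191993]
1.63 [302.54689178 138.80257738]
```

View pics/o1.png

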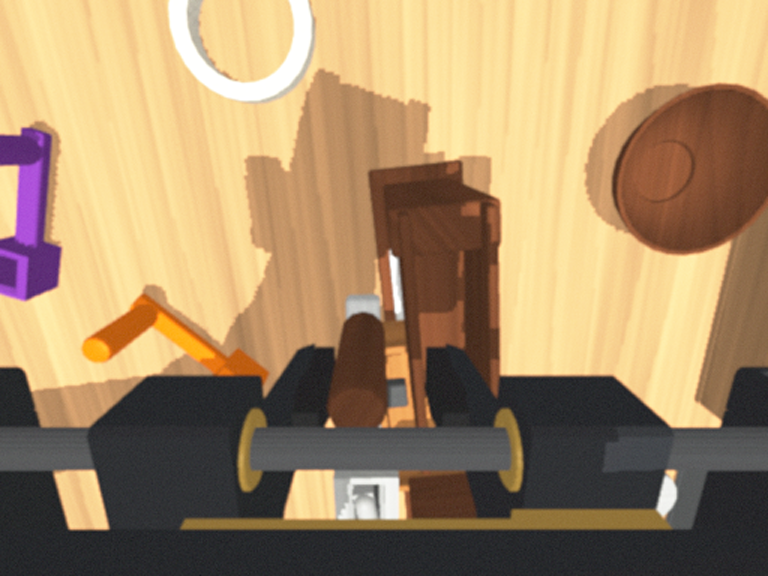

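View pics/o2.png

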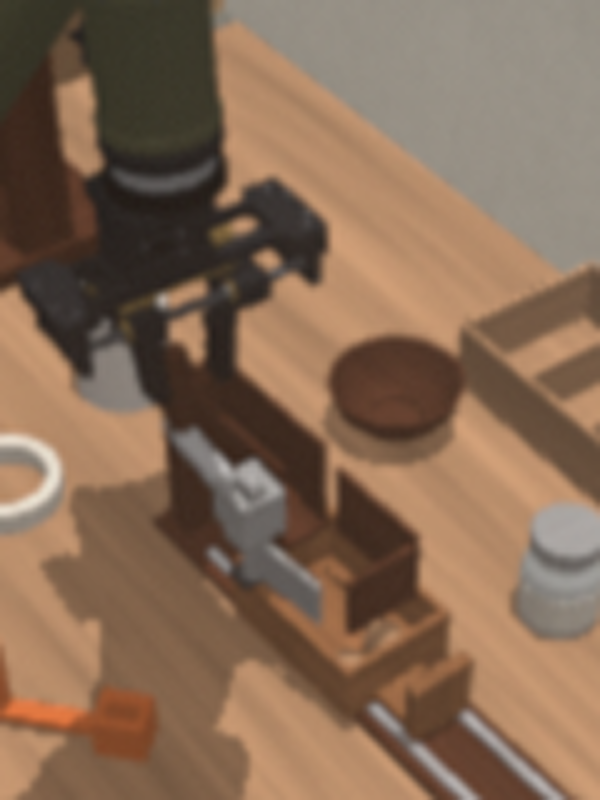

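View pics/o3.png

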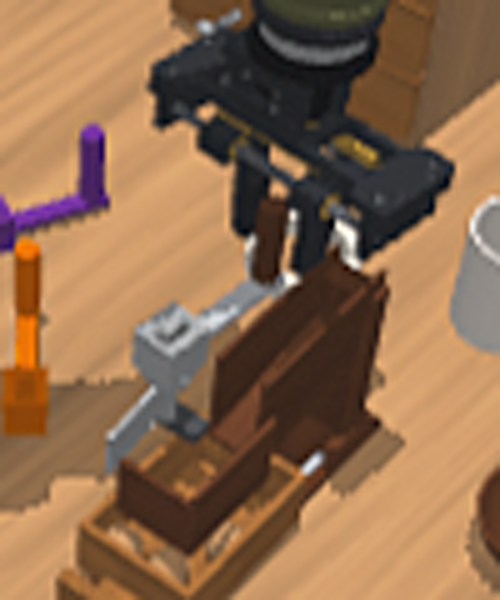

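Call:
jog_arm([
  {"linear": [0, 0.3, 0], "twist": 0.0, "gripper": 0.2},
  {"linear": [0, 0.3, 0], "twist": 0.0, "gripper": 0.2},
  {"linear": [0, 0, 0], "twist": 0, "gripper": 0.2},
])

```text
time_s: 34.85
tcp_pos: [0.5358, 0.2029, 0.1825]
orientation: [0.017, 0.723, 0.69, -0.014]
wrist_force: [-1.2, -0.7, -0.5]
opening: 0.035
```

```bash
python3 st.py; python3 arc.py
```

```text
t 34.85 p [0.5358 0.2029 0.1825] tilt [ 0.0041 -0.0441] yang -0.0471 q [ 0.025  0.843 -0.903  1.75   0.82   0.999 -1.267] F [-1.2 -0.7 -0.5] M [ 0.08  0.24 -0.01] op 0.035
radius 0.0905 az 1.3841 z 0.1825
tx az 1.5236723977428168
```

Call:
jog_arm([
  {"linear": [0, 0.3, 0], "twist": 0.0, "gripper": 0.2},
  {"linear": [0, 0, 0], "twist": 0, "gripper": 0.2},
])

```text
time_s: 35.05
tcp_pos: [0.5379, 0.2029, 0.1824]
orientation: [0.017, 0.723, 0.69, -0.015]
wrist_force: [-2.7, -0.1, 1.0]
opening: 0.0353
```

```bash
python3 st.py; python3 arc.py
```

```text
t 35.05 p [0.5379 0.2029 0.1824] tilt [ 0.0019 -0.0442] yang -0.0466 q [ 0.026  0.846 -0.903  1.742  0.818  1.005 -1.26 ] F [-2.7 -0.1  1. ] M [ 0.04  0.5  -0.01] op 0.0353
radius 0.0909 az 1.3613 z 0.1824
tx az 1.524210730380311
```

Call:
jog_arm([
  {"linear": [0, 0.3, 0], "twist": 0.0, "gripper": 0.2},
  {"linear": [0, 0, 0], "twist": 0, "gripper": 0.2},
])

```text
time_s: 35.25
tcp_pos: [0.5388, 0.203, 0.1821]
orientation: [0.015, 0.723, 0.691, -0.016]
wrist_force: [-3.5, 0.9, 1.0]
opening: 0.0358
```

```bash
python3 st.py; python3 arc.py;python3 - <<'E'
from h import *
im=get_image("wrist");save(im,"p1",None,1.5)
im=get_image("side");save(im,"p2",(190,60,310,220),5)
im=get_image("scene");save(im,"p3",(250,100,350,220),5)
E
```

```text
t 35.25 p [0.5388 0.203  0.1821] tilt [-0.0023 -0.0449] yang -0.0452 q [ 0.026  0.849 -0.904  1.736  0.815  1.011 -1.253] F [-3.5  0.9  1. ] M [ 0.    0.72 -0.1 ] op 0.0358
radius 0.0912 az 1.3522 z 0.1821
tx az 1.5256447061584097
```

View pics/p1.png

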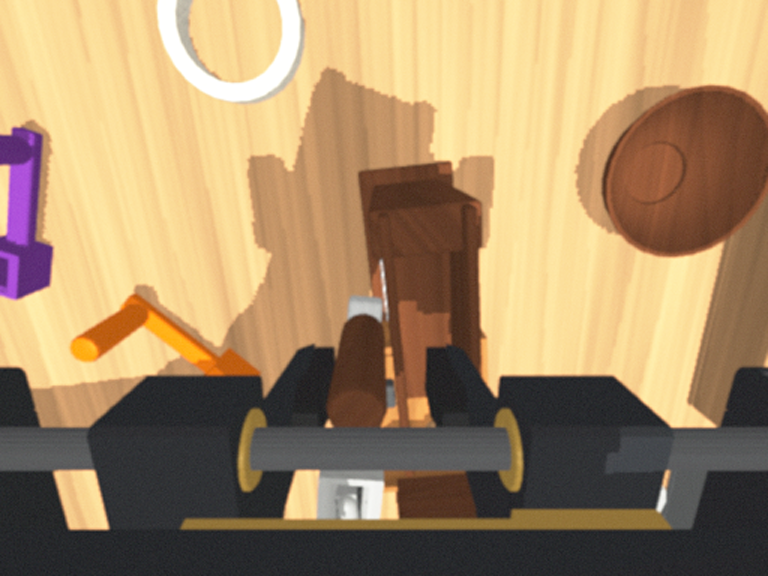

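View pics/p3.png

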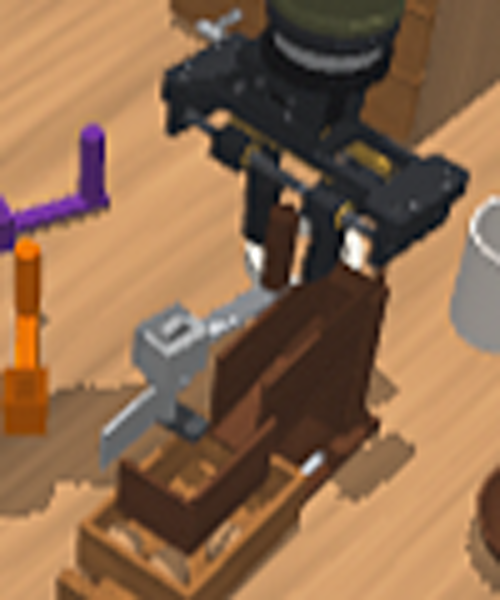

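Call:
jog_arm([
  {"linear": [0, 0.5, 0], "twist": 0.0, "gripper": 0.2},
  {"linear": [0, 0, 0], "twist": 0, "gripper": 0.2},
])

```text
time_s: 35.6
tcp_pos: [0.5397, 0.2031, 0.1818]
orientation: [0.013, 0.722, 0.692, -0.019]
wrist_force: [-3.6, 0.3, 2.2]
opening: 0.0353
```

Call:
jog_arm([
  {"linear": [0, -0.5, 0], "twist": 0.0, "gripper": 0.2},
  {"linear": [0, -0.4, 0], "twist": 0, "gripper": 0.2},
  {"linear": [0, 0, 0], "twist": 0, "gripper": 0.2},
])

```text
time_s: 35.9
tcp_pos: [0.5331, 0.203, 0.1823]
orientation: [0.015, 0.722, 0.691, -0.017]
wrist_force: [-0.3, 0.8, 0.4]
opening: 0.0353
```

```bash
python3 st.py; python3 arc.py;python3 - <<'E'
from h import *
im=get_image("wrist");save(im,"q1",None,1.5)
E
```

```text
t 35.9 p [0.5331 0.203  0.1823] tilt [-0.0039 -0.046 ] yang -0.0441 q [ 0.025  0.844 -0.905  1.75   0.814  1.005 -1.262] F [-0.3  0.8  0.4] M [-0.06  0.03  0.02] op 0.0353
radius 0.0901 az 1.4141 z 0.1823
tx az 1.5267110394628851
```

View pics/q1.png

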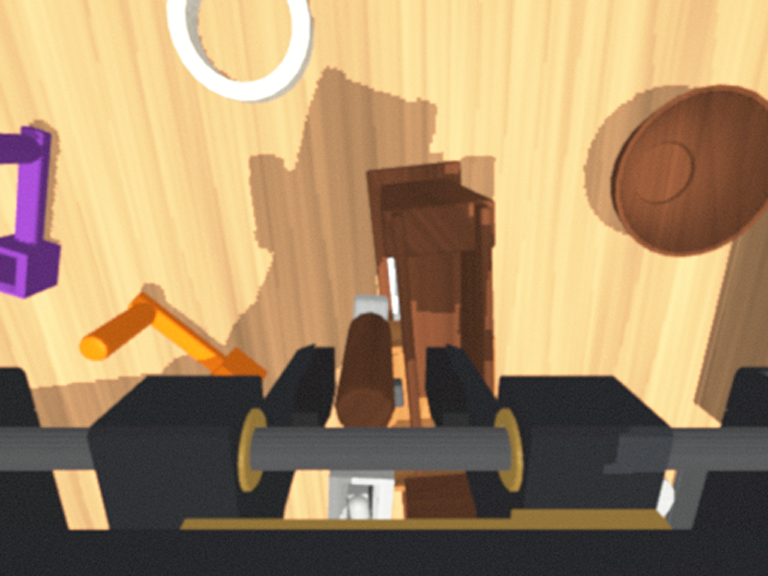

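The handle now stands free between the fingers (wrist picture, handle top at about (365,400)). I'm raising the arm straight up.

Call:
jog_arm([
  {"linear": [0, -0.2, -0.5], "twist": 0, "gripper": 0.1},
  {"linear": [0, 0, -1.5], "twist": 0, "gripper": 0.1},
  {"linear": [0, 0, -2.5], "twist": 0, "gripper": 0.1},
  {"linear": [0, 0, -3], "twist": 0, "gripper": 0.1},
  {"linear": [0, 0, -3], "twist": 0, "gripper": 0.1},
  {"linear": [0, 0, -3], "twist": 0, "gripper": 0.1},
  {"linear": [-3, 0, 0], "twist": 0, "gripper": 0.1},
  {"linear": [0, 0, 0], "twist": 0, "gripper": 0.1},
])

```text
time_s: 36.75
tcp_pos: [0.5325, 0.1804, 0.332]
orientation: [0.017, 0.722, 0.691, -0.013]
wrist_force: [0.0, -0.5, -0.5]
opening: 0.0397
```

```bash
python3 st.py
python3 - <<'E'
from h import *
im=get_image("wrist");save(im,"r1",None,1.5)
im=get_image("side");save(im,"r2",(190,60,310,220),5)
c=cam(im);print(boxes_of("side","bead0"))
im=get_image("scene");save(im,"r3",(250,100,350,220),5)
c2=cam(im); print(boxes_of("scene","bead0"))
a=mark_of("scene","push_block");b=mark_of("side","push_block");print(a[:1],b[:1])
for n in("push_block","lever_hub","lever_arm"):
  a=mark_of("scene",n);b=mark_of("side",n)
  print(n,[(x['location'],x['conf']) for x in a],[(x['location'],x['conf']) for x in b])
E
```

```text
t 36.75 p [0.5325 0.1804 0.332 ] tilt [ 0.0042 -0.0421] yang -0.044 q [ 0.13   0.666 -1.024  1.598  0.623  1.255 -1.063] F [ 0.  -0.5 -0.5] M [-0.05  0.01 -0.04] op 0.0397
[{'location': [262.1, 188.2], 'conf': 0.19}]
[]
[{'location': [266.3, 224.7], 'conf': 0.86}] [{'location': [276.3, 198.3], 'conf': 0.59}]
push_block [([266.3, 224.7], 0.86)] [([276.3, 198.3], 0.59)]
lever_hub [([281.8, 170.7], 0.89), ([200.5, 240.3], 0.67), ([248.8, 145.2], 0.62), ([253.2, 179.2], 0.49)] [([281.6, 263.7], 0.97), ([162.4, 207.7], 0.87), ([241.0, 157.9], 0.77), ([214.1, 205.1], 0.67), ([241.9, 335.7], 0.57)]
lever_arm [([191.0, 239.9], 0.9), ([137.1, 217.6], 0.87), ([255.2, 145.3], 0.84), ([287.5, 169.8], 0.81), ([253.6, 177.4], 0.81), ([288.7, 201.0], 0.58), ([181.5, 322.8], 0.32)] [([276.7, 268.6], 0.78), ([163.4, 203.0], 0.78), ([236.6, 158.0], 0.75), ([236.8, 333.1], 0.66)]
```

View pics/r1.png

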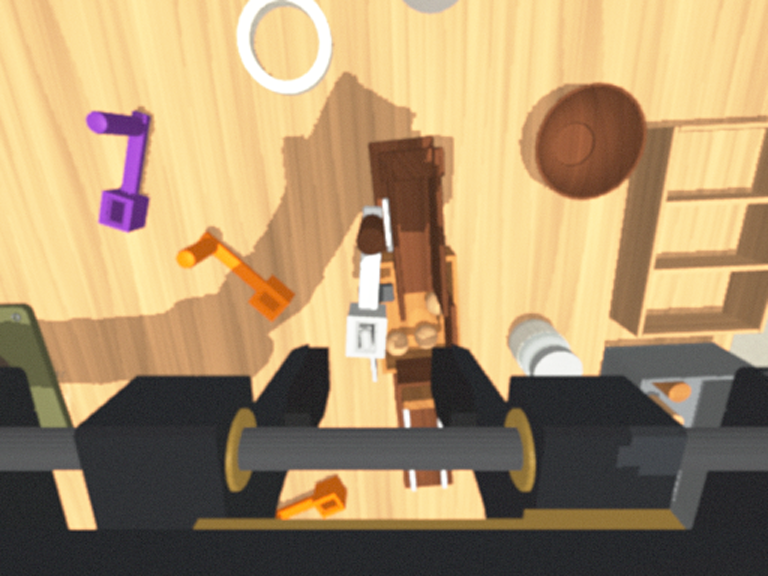

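View pics/r2.png

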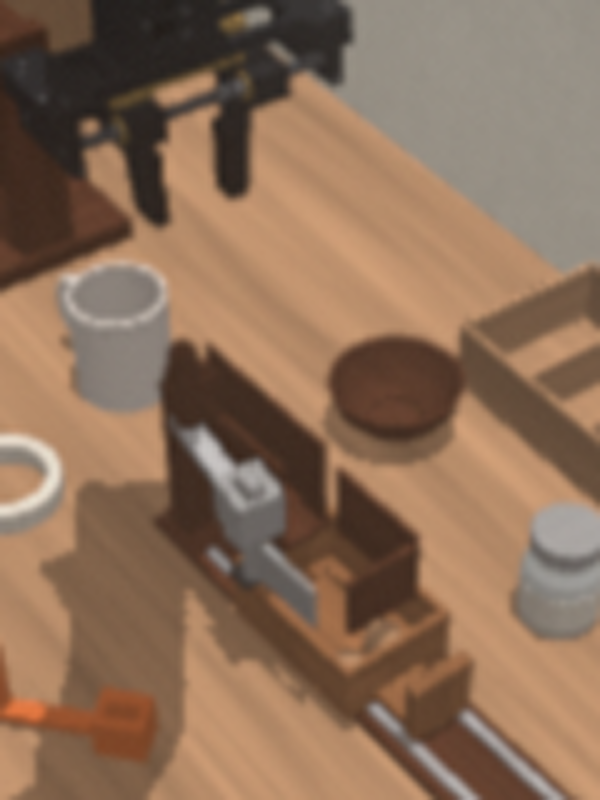

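View pics/r3.png

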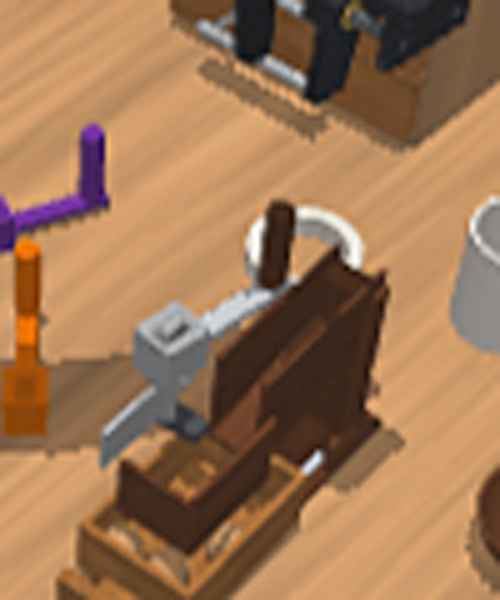

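Run:
```python
from h import *
a=cam(get_image("scene"));b=cam(get_image("side"))
pt,e=tri([ray(a,(266.3,224.7)),ray(b,(276.3,198.3))])
y=.0572;d=pt[:2]-[.5712,.1195];print(pt,e,[np.cos(y)*d[0]+np.sin(y)*d[1],-np.sin(y)*d[0]+np.cos(y)*d[1]])
print(job_done())
```

```text
[ 0.57582967 -0.02114934  0.04358094] [0.00565036457749392, 0.005650364577493998] [np.float64(-0.0034186565788756904), np.float64(-0.14068398638674334)]
the job is handed in; nothing more can be done
None
```

The tray is under the spout, the lever is on the gate shaft, the gate is open and all three beads are in the tray. I handed the job in at about 37 s of the 67 s allowed.

- **Tray:** I pushed it first, to a travel of about 0.160 m, measured at 0.159–0.161 m from both cameras at the time. My last check was one two-camera fix on the push block. It put the block at the feeder's y ≈ -0.141 m. Its rays missed each other by 5.6 mm, so it is too loose to confirm the exact travel.
- **Lever:** I used the grey metal lever and left the coloured look-alikes alone. It went down onto the collar until contact at 132 mm, with its arm pointing away from the chute. It was still on the shaft in the final pictures.
- **Gate:** I swung the lever clockwise until it stopped moving, with the force levelling at about 3.6 N against the roughly 1 N that turning takes. I took that as the stop, because I have no direct reading of the gate angle.
- **Beads:** The final wrist picture showed all three in the tray and the chute empty. The trained network was no help here: it found one weak bead in the side view and none in the scene view.
- **Other things:** The gripper was well clear of everything at the end. The bystanders and look-alikes appear unmoved in the pictures, but I did not measure them.

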